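# Load a ring rack into a spring-gated curing box

## Robot

A 6-joint arm with a two-finger parallel gripper is mounted at the origin on the work surface. World frame = base frame: x ahead of the robot, y to its left, z up, the work surface at z = 0. Lengths are in mm, angles in rad, forces in N, time in s.
With the tool pointing down it reaches from about 275 to 750 mm from the base axis. Payload 10.2 kg.
Tool frame: the origin (TCP) lies midway between the tips of the shut fingers; the grasp point (between the pads) lies 19 mm behind it (ctrl.pinch_z is the distance from the TCP to the grasp point, in mm); x points along the fingers, z is the direction in which the jaws open and shut, and the axes are right-handed (so a half turn about x gives the same grasp; the last joint's range is limited). The gripper opens to 85 mm and grips with 20 to 120 N. Pads are 22 mm wide; open, the fingers measure 114 mm over their backs; the gripper's body (76 mm by 85 mm) begins 54 mm behind the grasp point. The pads swing forward as they close: fully open they stand 13 mm farther back than shut.
Start: joints at [-1.362, 0.313, 1.498, -0, 1.331, -0.223], TCP at [219.704, -476.824, 192.494] pointing down, gripper open.
Joint ranges: [-2.94, 2.94], [-0.97, 2.17], [0.19, 2.56], [-1.23, 4.37], [0.02, 3.11], [-2.88, 2.88]. Speed limits (rad/s): [2.39, 2.39, 3.01, 3.14, 3.14, 3.14].

## Interface

Orientations are given as a unit quaternion [w, x, y, z].
In Python, from rig import ctrl, capture, workorder, nets gives the robot as it stands. The module is installed in compiled form; this text tells all that it offers.
- The arm moves only by the tool send_rows, never from a script. Its argument "rows" is text: rows parted by semicolons, each of 5 numbers parted by spaces: the opening, from 0 (shut) to 1 (fully open), then the shift along the tool's x, y, z in cm, then the turn about the tool's x in units of 5 degrees (1.0 is 5 degrees). In form: grip x y z yaw; .... A call has 1 to 12 rows; each row is the pose to reach, as a shift and turn from the pose commanded when the call began, along the tool's axes at that moment; what a row does not reach only later rows make up. A row lasts 1/10 s, in which the tool goes at most 50 mm and 8.59 degrees, less where a joint would pass 70% of its speed; a pose out of reach is approached as far as the arm can. A call with a gripper value outside its range is refused whole. The fingers move at their own pace and stop on an object; "grip_force" is the grip in N (left out, the last holds). Time passes only in rows, so rows that repeat a pose let the fingers close. It gives the time, the measured TCP pose, the force and the opening at its end, in the units of the state.
- ctrl.sense(): the state, without advancing time (a new reading comes with each control period).
- capture(name): name is "scene" or "top" or "wrist"; returns a dict with "pixels" (420x560x3 uint8, red, green, blue), "intrinsics" (3x3 intrinsics, pixels), "view" (4x4, takes a point from world to camera coordinates); the wrist camera has in their place "mount" (4x4, takes a point from camera to tool coordinates, whose origin is the TCP and whose axes are the tool frame's). Camera axes: x right, y down, z forward; pixel columns grow to the right and rows downward; lengths in mm; the calibration is good to about 2 mm. A picture is of the moment at which its call begins: read the wrist's pose just before it. There is no depth.
- workorder.finish_job(): hands the job in, once; it reports no verdict.
Trained networks look in a picture, given as the dict that the camera call returned (one of the last four; its "shot" number tells which), for a name from the list of things; names that differ only in an ending like _2 or _b are one class to them, and where a whole thing is asked for, a point or a joint stands for the part that bears it (a point fixed in the world has none). Each returns a list of dicts, best first, with "confidence" (0 to 1); they miss things now and then, are a little off and sometimes report something else, mostly with a low value. They report only what shows in the picture. A call takes as long as a camera call. They do not tell look-alikes from the thing itself.
- nets.boxes_of(picture, target): "location" ([x, y, z] in mm, in world coordinates, good to about 4 mm: the middle of the surface that is visible of it).
- nets.spot_point(picture, target): "location" ([x, y, z] in mm, in world coordinates, good to about 4 mm: a listed point, or the origin of a listed thing).
The state is a dict: "time_s": time; "joints": joint angles; "dq": joint speeds; "tau": joint torques, N m; "eef_pos": TCP position; "ee_rot": TCP orientation; "force": force on the tool from outside, world axes, zero at the start; "wrist_torque": the same for the moment, N m; "grip_width": opening from 0.0 (shut) to 1.0 (fully open).
Only numpy, scipy, OpenCV 4.12 (cv2) and the standard library are available. Lean on these libraries where they do the work, as an engineer would, in place of code of your own. Each camera call takes 0.05 s, during which the arm holds its last target.

## Task

On the goldsmith's bench, slide the rack of freshly enamelled rings along the chute into the curing box until it is fully home against the stop. The gate across the chute springs shut by itself, so hook one fingertip behind its handle and hold it open while you push the rack past it with the other fingertip, then let the gate close behind the rings. The enamel is wet: the gate must never touch the rack or rings, the rack is only pushed along, never lifted or tipped, and the other things on the bench stay where they are.

Things in the scene. Friction and masses are not known exactly. Their poses are not given: they have to be found in the camera images.
- curer: Curing box with open loading chute, fixed. Origin on the bench under the middle of the gateway; x = loading direction (into the box), y left, z up. Chute floor top 4 mm above the bench, x -240 to 165 mm. Low guide rails, tops 12 mm up, inner faces at y = +21 and -43 mm, keep the rack on the line y = -11 mm (1 mm play). White hood: cheeks from x = 2, roof from x = 18 to 165 mm, y +-56, top 64 mm up.
- stop_face (a point): Middle of the face of the rubber stop inside the box, 78 mm past the gateway, 11 mm above the bench; axes as the curing box. The rack is fully home when the leading edge of its plate meets this face: its origin is then 28 mm past the gateway and its lip 8 mm past it, just behind the shut gate; a fingertip can follow it there, the roof being set back.
- rack: Loose ring rack, about 0.2 kg, lying in the chute before the gate. Aluminium plate 70 x 60 x 6 mm; origin on its underside below the ring row, x axis along the loading direction; plate x -20 to +50 mm. At x -10 to +10, y -25 to +25 mm stands a black bar with five brass rings, tops 36 mm above the underside. The flat leading part of the plate passes under the shut gate; rings and lip do not.
- rack_lip (a point): Middle of the rear (pushing) face of the upturned lip at the rack's trailing end, 20 mm behind the rack's origin and 15 mm above its underside; axes as the rack. The lip is 60 mm wide, 4 mm thick, its top 25 mm above the underside.
- gate (a joint): Gate angle, rad: 0 shut across the chute; grows as it swings out against the loading direction, clockwise from above, to its stop at 1.92. Amber leaf 84 mm wide, 4 mm thick, 14 to 54 mm above the bench. A spring always shuts it. Beyond about 1.4 it is clear of the passing rack. Opening sweeps the chute to 90 mm before the gateway: the ring row must still be behind that.
- gate_hinge (a point): Point on the gate's upright hinge axis, fixed on the left side of the chute: x = 0, y = +44 mm in the curing box's frame, 34 mm above the bench. Axes as the curing box.
- gate_handle (a point): Middle of the finger space in the gate's pull, 61 mm from the hinge axis along the leaf, 16.5 mm out from it, 38 mm above the bench; turns with the gate. A level 7 mm bar on two 7 mm standoffs on the outer face: space 29 mm along the leaf by 27 mm outwards, open above and below for one finger put down into it. Holding it at 1.57 rad takes about 2.3 N here.
- ring_cone: Bystander: white ceramic ring cone, 42 mm across, 68 mm tall, origin at its underside.
- flux_jar: Bystander: small glass jar, 44 mm across, 50 mm tall, origin at its underside.
- loupe: Bystander: black eye loupe, 34 mm across, 30 mm tall, origin at its underside.
- bench_block: Bystander: steel bench block on a wooden foot, 75 x 75 x 48 mm, origin at its underside.
- needle_file: Bystander: file with wooden handle lying down, 150 mm long, origin on the bench near its middle, x axis along it.
- mug: Bystander: blue-grey mug, 80 mm across, 95 mm tall, origin at its underside.
- soap_pump: Bystander: clear pump bottle, 68 mm across, 170 mm tall, origin at its underside.
Mind the look-alikes: they are no part of the job. Leave any green or orange look-alike of the rack alone.

How it is judged (in metres and radians):
On the way:
1. the rings pass the gateway while a finger holds the gate open (contact force between the fingers and gate above 0.2 N and value of joint gate above 1.15 rad and x of rack in the frame of curer between -0.06 and 0.005 m), for 0.2 s.
At the end, for the whole second after the job is handed in: The rack lies flat in the chute, fully home against the stop (within 4 mm) and at rest, and the gate is shut behind the rings (within 0.06 rad) (x of rack in the frame of curer between 0.024 and 0.032 m and z of rack in the frame of curer below 0.007 m and angle between rack's own z axis and vertical below 0.06 rad and value of joint gate below 0.06 rad and linear speed of rack below 0.01 m/s); the robot touches nothing.
It fails at once if the gate touches the rack or its rings (contact force between gate and rack above 0.3 N).
It fails at once if the rack is lifted or tipped (z of rack in the frame of curer above 0.01 m or angle between rack's own z axis and vertical above 0.15 rad).
It fails at once if a bystander is disturbed (distance of any of ring_cone, flux_jar, loupe, bench_block, needle_file, mug, soap_pump from where it was at the start of the episode above 0.02 m).
It also fails if it takes over 72 s, if anything falls off the work surface, if the arm or the gripper's body presses on something with over 40 N, if the wrist force passes 120 N, or if a joint passes its speed limit or range.

## Working session

There is one attempt and no reset: what is moved stays moved. The work goes in short steps, Python scripts to look and compute and a tool call to move; the robot and the scene stay as the last step left them, time stands still between calls to the robot, and variables do not carry over. Pictures are saved under pics/ and viewed, and the job is handed in when it is done.

Besides the shell and the picture viewer there is one more tool, called after "Call:" as a command line: name --argument value ..., lists and objects as JSON in quotes. send_rows: Moves the arm, as the interface text tells. Its arguments: {"type":"object","properties":{"rows":{"type":"string"},"grip_force":{"type":"number"}},"required":["rows"]}

```bash
mkdir -p pics; cat > h.py <<'E'
from rig import ctrl, capture, workorder, nets
import numpy as np, cv2
def save(p,n): cv2.imwrite('pics/'+n+'.png', p['pixels'][:,:,::-1])
E
python3 - <<'E'
from h import *
s=ctrl.sense(); print({k:np.round(v,3).tolist() for k,v in s.items()}, ctrl.pinch_z)
for c in ("scene","top"):
    p=capture(c); save(p,c+'1'); print(c, np.round(p['view'],3).tolist(), p['intrinsics'].tolist() if hasattr(p['intrinsics'],'tolist') else p['intrinsics'])
    for t in ("curer","rack","gate","ring_cone","flux_jar","loupe","bench_block","needle_file","mug","soap_pump","stop_face","rack_lip","gate_hinge","gate_handle"):
        for f in (nets.spot_point,):
            try: print(t,[(np.round(d['location']).tolist(),round(d['confidence'],2)) for d in f(p,t)])
            except Exception as e: print(t,e)
E
```

```text
{'time_s': 0.0, 'joints': [-1.362, 0.313, 1.498, -0.0, 1.331, -0.223], 'dq': [0.0, 0.001, 0.001, 0.0, -0.0, 0.0], 'tau': [0.0, -41.226, -25.974, -0.0, 0.004, -0.0], 'eef_pos': [219.637, -476.498, 191.918], 'ee_rot': [0.595, 0.382, 0.596, -0.381], 'force': [0.271, 0.326, -0.143], 'wrist_torque': [0.006, -0.02, -0.011], 'grip_width': 1.001} 18.700000000000003
scene [[-0.052, 0.999, -0.014, 52.893], [0.626, 0.022, -0.78, -328.316], [-0.778, -0.049, -0.626, 1508.42], [0.0, 0.0, 0.0, 1.0]] [[443.57707575412064, 0.0, 284.5792941704853], [0.0, 443.57707575412064, 211.56853638243638], [0.0, 0.0, 1.0]]
curer [([551.0, 59.0, 0.0], 0.75)]
rack [([374.0, -92.0, 1.0], 0.9), ([476.0, -256.0, -4.0], 0.84), ([549.0, -85.0, 4.0], 0.7), ([721.0, -168.0, 4.0], 0.56)]
gate it knows: bench_block, curer, flux_jar, gate_handle, gate_hinge, loupe, mug, needle_file, rack, rack_lip, ring_cone, soap_pump, stop_face
ring_cone [([672.0, 113.0, 1.0], 0.46)]
flux_jar [([449.0, 166.0, -2.0], 0.64)]
loupe [([656.0, -62.0, -3.0], 0.72)]
bench_block [([720.0, 314.0, 1.0], 0.63)]
needle_file [([396.0, -224.0, 1.0], 0.5
[... 800 characters left out ...]
 knows: bench_block, curer, flux_jar, gate_handle, gate_hinge, loupe, mug, needle_file, rack, rack_lip, ring_cone, soap_pump, stop_face
ring_cone [([669.0, 115.0, -0.0], 0.85)]
flux_jar [([455.0, 172.0, -2.0], 0.74), ([546.0, -103.0, 18.0], 0.37)]
loupe [([655.0, -57.0, 1.0], 0.68)]
bench_block [([717.0, 311.0, -1.0], 0.6)]
needle_file [([394.0, -223.0, 1.0], 0.7)]
mug [([630.0, -387.0, 1.0], 0.75)]
soap_pump [([793.0, 111.0, 2.0], 0.63)]
stop_face [([546.0, -107.0, 17.0], 0.18)]
rack_lip [([387.0, -107.0, 11.0], 0.98), ([545.0, -105.0, 21.0], 0.9), ([453.0, -255.0, 16.0], 0.69), ([740.0, -161.0, 13.0], 0.65)]
gate_hinge [([506.0, 64.0, 31.0], 0.95)]
gate_handle [([569.0, 42.0, 39.0], 0.58)]
```

View pics/scene1.png

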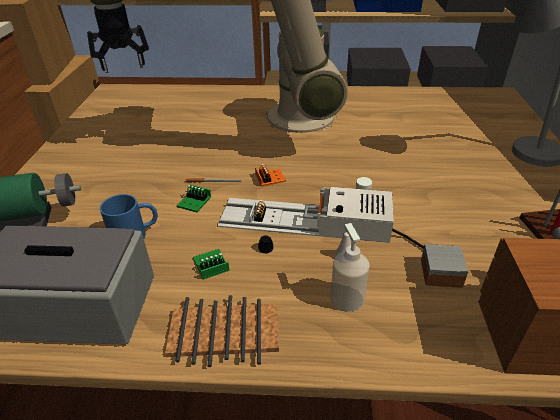

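View pics/top1.png

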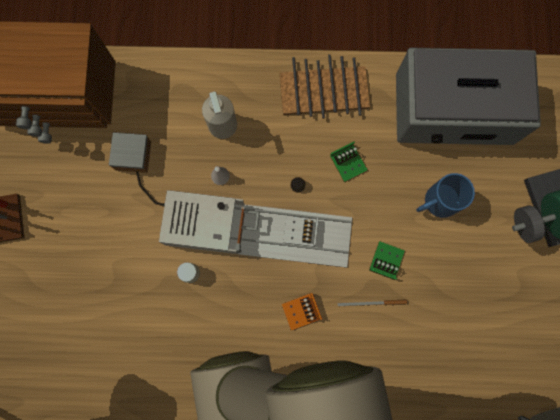

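The top view shows the white curing box at about (200,220), its chute running right to (350,240), and the brass-ring rack at about (305,232). The green and orange racks are look-alikes. Next I fit the box frame and overlay it on the picture.

```bash
cat >> h.py <<'E'
def proj(p,P,T=None):
    V=p['view'] if 'view' in p else p['T']
    P=np.atleast_2d(P).astype(float); c=P@V[:3,:3].T+V[:3,3]
    u=c@np.array(p['intrinsics']).T; return u[:,:2]/u[:,2:]
def c2w(pose,P):
    x,y,a=pose; P=np.atleast_2d(P).astype(float); c,s=np.cos(a),np.sin(a)
    return np.c_[x+c*P[:,0]-s*P[:,1], y+s*P[:,0]+c*P[:,1], P[:,2]]
def w2c(pose,P):
    x,y,a=pose; P=np.atleast_2d(P).astype(float); c,s=np.cos(a),np.sin(a); d=P[:,:2]-[x,y]
    return np.c_[c*d[:,0]+s*d[:,1], -s*d[:,0]+c*d[:,1], P[:,2]]
def lines(rx=None):
    L=[]
    def poly(pts): 
        for i in range(len(pts)-1): L.append((pts[i],pts[i+1]))
    poly([(18,-56,64),(165,-56,64),(165,56,64),(18,56,64),(18,-56,64)])
    for y in(21,-43): poly([(-240,y,12),(0,y,12)])
    poly([(-240,-43,4),(-240,21,4)])
    poly([(0,44,54),(0,-40,54),(0,-40,14)])
    if rx is not None:
        poly([(rx-20,-41,29),(rx-20,19,29)]); poly([(rx-20,-41,10),(rx+50,-41,10),(rx+50,19,10),(rx-20,19,10),(rx-20,-41,10)])
        poly([(rx-10,-36,10),(rx+10,-36,10),(rx+10,14,10),(rx-10,14,10),(rx-10,-36,10)])
    return L
def overlay(p,pose,n,rx=None,crop=None,k=3):
    im=np.ascontiguousarray(p['pixels'][:,:,::-1]); x0,y0,x1,y1=crop or (0,0,560,420)
    im=cv2.resize(im[y0:y1,x0:x1],None,fx=k,fy=k,interpolation=cv2.INTER_CUBIC)
    for a,b in lines(rx):
        q=proj(p,c2w(pose,[a,b])); q=(q-[x0,y0]+.5)*k
        cv2.line(im,tuple(int(v) for v in q[0]),tuple(int(v) for v in q[1]),(0,0,255),1)
    cv2.imwrite('pics/'+n+'.png',im)
E
python3 - <<'E'
from h import *
from scipy.optimize import least_squares
obs=[((0,0,0),(551,60)),((0,44,0),(508,64.5)),((78,0,0),(570,138)),((-16.5,-17,0),(569.5,42.5))]
obs[2]=((78,-11,0),(570,138))
f=lambda q: np.concatenate([c2w(q,[a])[0,:2]-b for a,b in obs])
r=least_squares(f,[551,60,1.46]); print(r.x, r.fun.round(1))
pose=r.x; print(w2c(pose,[[547,-105,19],[550,-83,4],[655,-60,0],[670,114,0],[453,169,0]]).round(1))
p=capture("top"); overlay(p,pose,'ov1',-143,(150,180,370,280),3)
E
```

```text
[552.35122629  60.59885579   1.48873271] [ 1.4  0.6  0.5 -0.3 -0.3 -0.6 -1.6  0.3]
[[-165.5   -8.2   19. ]
 [-143.3   -9.4    4. ]
 [-111.8 -112.2    0. ]
 [  62.9 -112.9    0. ]
 [  99.9  107.9    0. ]]
```

View pics/ov1.png

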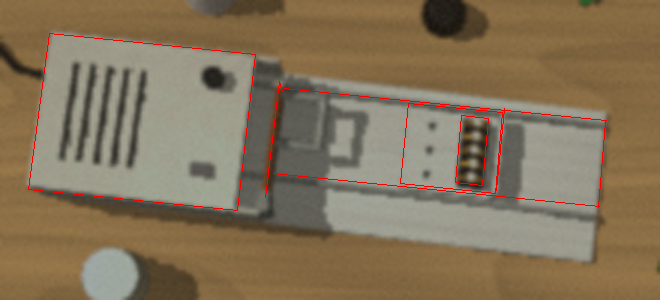

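```bash
cat >> h.py <<'E'
POSE=np.array([552.35,60.6,1.48873])
def psi_of(q):
    w,x,y,z=q; return np.degrees(np.arctan2(2*(y*z-w*x),2*(x*z+w*y)))
def state():
    s=ctrl.sense(); ps=psi_of(s['ee_rot']); e=np.array(s['eef_pos'])
    c=w2c(POSE,e)[0]
    print('t%.2f'%s['time_s'],'curer',c.round(1),'dir %.1f'%((ps-np.degrees(POSE[2]))%360),'F',np.round(s['force'],1),'g %.3f'%s['grip_width'],'j6 %.2f'%s['joints'][5]); return s,c,ps
# tool move to reach curer xyz & dir
def delta(pos,d,src=None):
    s=ctrl.sense(); ps=psi_of(s['ee_rot']) if src is None else src[3]+np.degrees(POSE[2]); e=np.array(s['eef_pos']) if src is None else c2w(POSE,[src[:3]])[0]
    D=c2w(POSE,[pos])[0]-e; a=np.radians(ps)
    z=np.array([np.cos(a),np.sin(a)]); y=np.array([-np.sin(a),np.cos(a)])
    t=(d+np.degrees(POSE[2])-ps+180)%360-180
    return np.round([-D[2]/10, D[:2]@y/10, D[:2]@z/10, -t/5],2)
E
python3 - <<'E'
from h import *
state(); print(delta((-110,-11,240),180))
E
```

```text
t1.45 curer [-562.9  287.5  192.5] dir 209.4 F [-0.1 -0.  -0.4] g 0.998 j6 -0.22
[ -4.75  48.25 -24.77   5.89]
```

Call:
send_rows --rows "1 -4.8 4.5 -2.3 0.5; 1 -4.8 9 -4.6 1; 1 -4.8 13.5 -6.9 1.6; 1 -4.8 18 -9.2 2.2; 1 -4.8 22.5 -11.5 2.8; 1 -4.8 27 -13.8 3.4; 1 -4.8 31.5 -16.2 4; 1 -4.8 36 -18.5 4.5; 1 -4.8 40.5 -20.8 5; 1 -4.8 44.5 -22.8 5.5; 1 -4.8 48.2 -24.8 5.9; 1 -4.8 48.2 -24.8 5.9"

```text
time_s: 2.65
eef_pos: [555.4, -45.8, 240.0]
ee_rot: [0.48, 0.52, 0.48, -0.519]
force: [0.0, 0.0, -0.8]
grip_width: 0.999
```

Call:
send_rows --rows "1 0 0 0 0; 1 0 0 0 0; 1 0 0 0 0"

```text
time_s: 2.95
eef_pos: [553.2, -51.1, 240.7]
ee_rot: [-0.478, -0.521, -0.478, 0.521]
force: [0.1, -0.2, 0.2]
grip_width: 1.0
```

```bash
cat >> h.py <<'E'
from scipy.spatial.transform import Rotation as Rn
def wrist():
    s=ctrl.sense(); p=capture('wrist'); w,x,y,z=s['ee_rot']
    T=np.eye(4); T[:3,:3]=Rn.from_quat([x,y,z,w]).as_matrix(); T[:3,3]=s['eef_pos']
    p['T']=np.linalg.inv(T@np.array(p['mount'])); return p
E
python3 - <<'E'
from h import *
state(); p=wrist(); save(p,'w1'); overlay(p,POSE,'w1o',-143,None,1)
print(np.round(p['mount'],2).tolist())
for t in ('rack','rack_lip','gate_handle','gate_hinge','curer'):
    print(t,[(w2c(POSE,[d['location']])[0].round(1).tolist(),round(d['confidence'],2)) for d in nets.spot_point(p,t)])
E
```

```text
t2.95 curer [-111.3  -10.   240.7] dir 179.8 F [ 0.1 -0.2  0.2] g 1.000 j6 1.35
[[-0.0, -0.31, 0.95, -180.79], [0.0, -0.95, -0.31, 80.05], [1.0, -0.0, 0.0, 0.34], [0.0, 0.0, 0.0, 1.0]]
rack [([-144.3, -5.8, 2.8], 0.98), ([-318.3, 53.2, -1.7], 0.88), ([-162.0, 162.8, -1.9], 0.65)]
rack_lip [([-315.7, 71.5, 13.3], 0.88), ([-165.7, -7.3, 15.8], 0.81)]
gate_handle [([-16.4, -14.7, 37.4], 0.8)]
gate_hinge [([-1.7, 48.1, 33.6], 0.93)]
curer [([-0.5, 3.4, 2.6], 0.58)]
```

View pics/w1o.png

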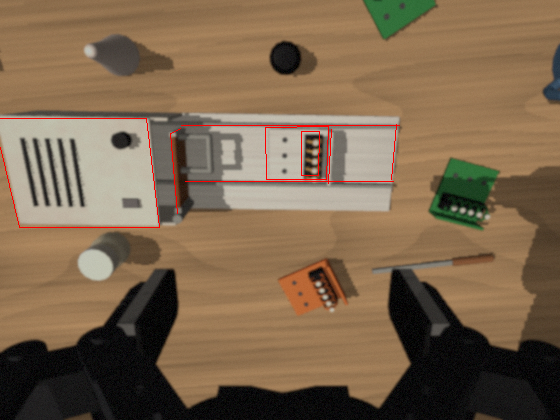

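```bash
python3 - <<'E'
from h import *
p=wrist(); overlay(p,POSE,'w1z',-143,(0,100,200,250),4); overlay(p,POSE,'w1y',-143,(160,100,360,230),4)
overlay(capture('top'),POSE,'t2',-143,(150,180,370,280),3)
E
```

```text
(no output)
```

View pics/w1z.png

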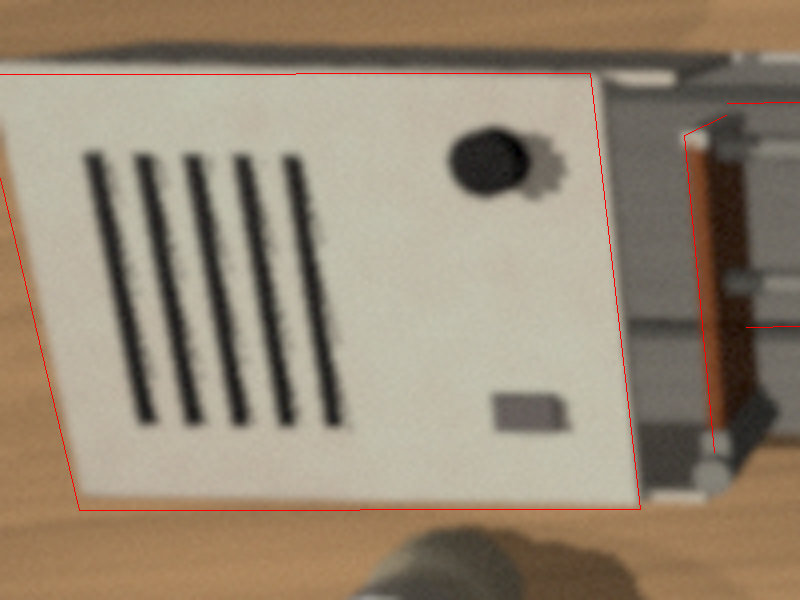

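View pics/w1y.png

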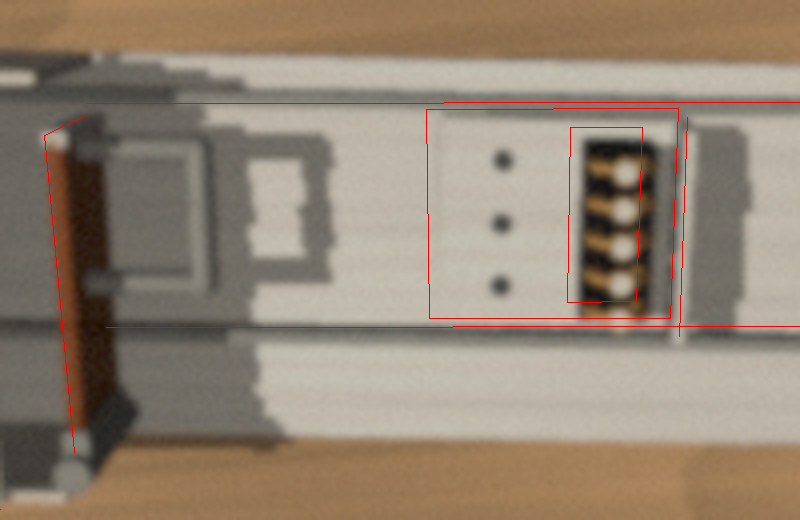

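```bash
python3 - <<'E'
from h import *
from scipy.optimize import least_squares
w=wrist(); t=capture('top')
W=[((18,-56,64),(590/4,100+65/4)),((18,56,64),(632/4,100+500/4)),((165,56,64),(80/4,100+495/4)),((-1,-40,54),(688/4,100+133/4)),((-163,-41,29),(160+689/4,100+117/4)),((-163,19,29),(160+681/4,100+341/4))]
T=[((165,-56,64),(150+51/3,180+33/3)),((18,-56,64),(150+255.5/3,180+55/3)),((18,56,64),(150+240/3,180+208/3)),((165,56,64),(150+30/3,180+187/3))]
def f(q,w_=1,t_=1):
    r=[]
    for cam,O,k,wt in((w,W,.8,w_),(t,T,2,t_)):
        P=np.array([a for a,_ in O],float); 
        P[P[:,0]==-163,0]=q[3]-20
        r.append(((proj(cam,c2w(q[:3],P))-.5*0-np.array([b for _,b in O]))*k*wt).ravel())
    return np.concatenate(r)
for a,b in((1,1),(1,.01),(.01,1)):
    r=least_squares(f,[*POSE,-143],args=(a,b),loss='soft_l1'); print(r.x.round(4)); print(f(r.x).round(1))
E
```

```text
[ 552.727    59.4996    1.4847 -142.6906]
[ 0.9  0.9  2.   1.1  0.   1.8  0.9 -0.3  0.2 -0.1 -0.2 -1.2 -0.4 -1.3
  0.3 -1.8 -2.1  0.4 -1.3 -0.1]
[ 553.512    60.6635    1.4765 -143.8489]
[ 0.2  0.2  0.6  0.5 -1.6  0.3  0.1 -0.8  0.4  0.4 -0.4 -0.7 -0.8 -3.3
 -0.3 -2.7 -3.6 -0.5 -2.6 -2.2]
[ 552.8626   58.4744    1.4925 -141.704 ]
[ 1.4  0.8  3.1  1.   1.3  2.6  1.4 -0.5 -0.  -1.2 -0.  -2.2  0.  -0.3
  0.8 -1.8 -0.7  0.5 -0.1  1. ]
```

```bash
echo "POSE=np.array([552.7,59.8,1.485])" >> h.py; python3 - <<'E'
from h import *
state(); print(delta((-200,-11,100),180), delta((-200,-11,20),180))
E
```

```text
t3.45 curer [-109.2  -10.4  240.5] dir 180.2 F [-0.6  0.8 -0. ] g 0.999 j6 1.35
[14.05  0.04  9.08  0.03] [22.05  0.04  9.08  0.03]
```

Call:
send_rows --rows "0 3 0 3 0; 0 6 0 6 0; 0 9 0 9.1 0; 0 12 0 9.1 0; 0 15 0 9.1 0; 0 17 0 9.1 0; 0 19 0 9.1 0; 0 20.5 0 9.1 0; 0 21.5 0 9.1 0; 0 22.05 0 9.1 0; 0 22.05 0 9.1 0; 0 22.05 0 9.1 0" --grip_force 30

```text
time_s: 4.65
eef_pos: [546.5, -140.7, 20.6]
ee_rot: [0.479, 0.52, 0.478, -0.52]
force: [0.0, -0.7, 0.6]
grip_width: 0.002
```

```bash
python3 - <<'E'
from h import *
state(); p=capture('scene'); save(p,'s2'); im=p['pixels'][150:270,190:420,::-1]; cv2.imwrite('pics/s2z.png',cv2.resize(im,None,fx=3,fy=3))
overlay(capture('top'),POSE,'t3',-142.7,(150,180,370,280),3)
E
```

```text
t4.65 curer [-200.3  -11.    20.6] dir 180.2 F [ 0.  -0.7  0.6] g 0.002 j6 1.19
```

View pics/s2z.png

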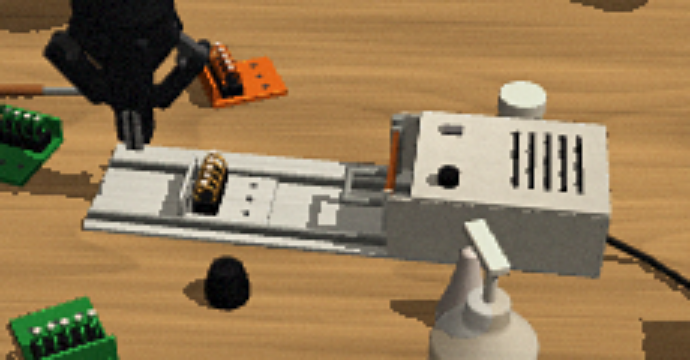

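View pics/t3.png

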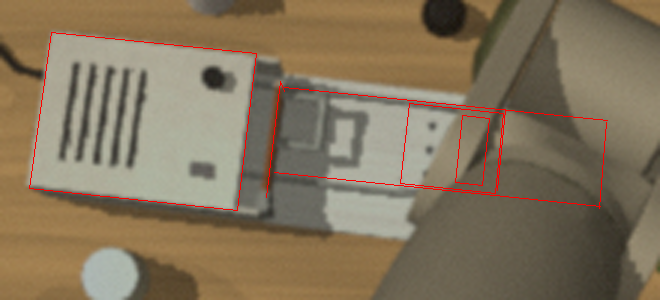

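```bash
python3 - <<'E'
from h import *
s,c,ps=state(); p=capture('scene')
print((proj(p,s['eef_pos'])[0]-[190,150])*3, (proj(p,c2w(POSE,[[-200,-11,4],[-200,-11,20],[-240,21,12],[-240,-43,12]]))-[190,150])*3)
E
```

```text
t4.75 curer [-200.3  -11.    20.7] dir 180.2 F [-0.6 -0.3  0.1] g -0.000 j6 1.19
[140.11463106 177.93715965] [[142.20498683 193.97859919]
 [140.61440761 178.65857337]
 [102.99706668 158.90043023]
 [ 83.60668895 207.53891917]]
```

```bash
python3 - <<'E'
from h import *
p=capture('scene'); im=p['pixels'][150:230,190:290,::-1]; im=cv2.resize(im,None,fx=8,fy=8,interpolation=cv2.INTER_CUBIC); im=cv2.convertScaleAbs(im,alpha=1.6,beta=20); cv2.imwrite('pics/s3z.png',im)
w=wrist(); save(w,'w3')
print(proj(w,c2w(POSE,[[-200,-11,20],[-163,-41,29],[-163,19,29]])))
E
```

```text
[[280.91644994 236.39748158]
 [205.24463661 187.20614182]
 [212.16327385 294.18561814]]
```

View pics/s3z.png

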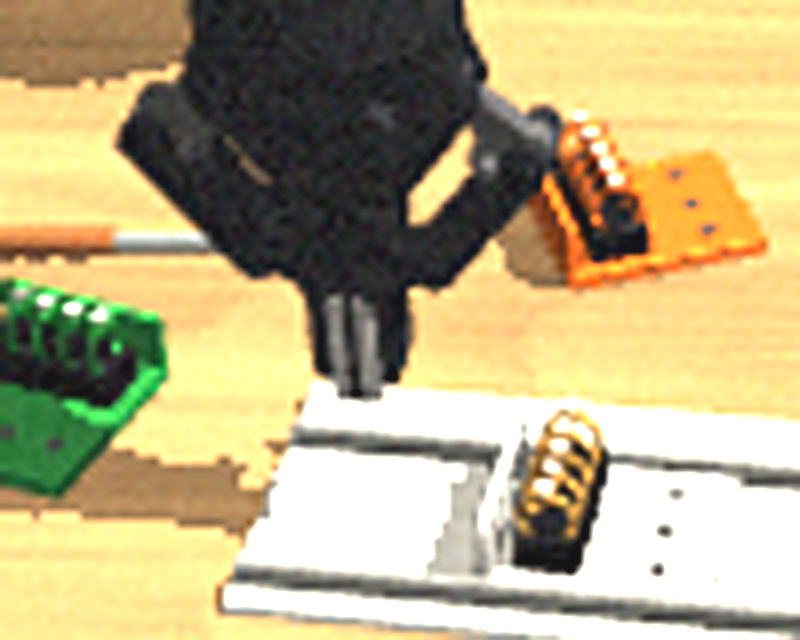

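View pics/w3.png

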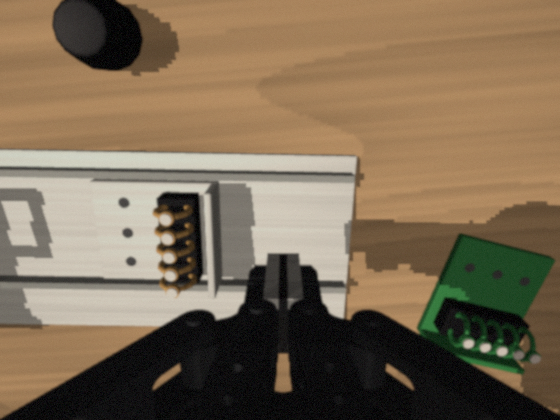

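```bash
python3 - <<'E'
from h import *
s=ctrl.sense(); w=wrist(); e=np.array(s['eef_pos'])
for k in (0,10,20,30,40,60): print(k, proj(w,c2w(POSE,w2c(POSE,e)+[[0,0,k],[0,11,k],[0,-11,k]])).round(0).tolist())
print(w['intrinsics'])
print(np.round(s['joints'],3))
E
```

```text
0 [[281.0, 237.0], [281.0, 256.0], [282.0, 218.0]]
10 [[281.0, 245.0], [281.0, 264.0], [282.0, 225.0]]
20 [[281.0, 254.0], [281.0, 274.0], [281.0, 233.0]]
30 [[281.0, 264.0], [281.0, 285.0], [281.0, 242.0]]
40 [[281.0, 275.0], [281.0, 297.0], [281.0, 251.0]]
60 [[281.0, 301.0], [281.0, 325.0], [281.0, 275.0]]
[[366.84804965   0.         282.76462075]
 [  0.         366.84804965 199.7198121 ]
 [  0.           0.           1.        ]]
[-0.46   0.585  1.573  0.     0.983  1.194]
```

```bash
python3 - <<'E'
from h import *
w=wrist(); M=np.array(w['mount']); Mi=np.linalg.inv(M)
def pr(P): 
    c=np.atleast_2d(P)@Mi[:3,:3].T+Mi[:3,3]; u=c@np.array(w['intrinsics']).T; return (u[:,:2]/u[:,2:]).round(0).tolist()
for k in (0,-13,-20,-30,-40): print(k, pr([[k,y,s*z] for z in (42.5,57) for s in (-1,) for y in (-11,0,11)]))
im=w['pixels'][220:420,180:380,::-1]; cv2.imwrite('pics/w3z.png',cv2.convertScaleAbs(cv2.resize(im,None,fx=4,fy=4,interpolation=cv2.INTER_CUBIC),alpha=2,beta=20))
im=cv2.imread('pics/w1.png')[240:420,0:560]; cv2.imwrite('pics/w1zz.png',cv2.convertScaleAbs(cv2.resize(im,None,fx=1.4,fy=1.4,interpolation=cv2.INTER_CUBIC),alpha=2,beta=20))
E
```

```text
0 [[204.0, 256.0], [202.0, 237.0], [201.0, 218.0], [177.0, 256.0], [175.0, 237.0], [173.0, 218.0]]
-13 [[198.0, 267.0], [197.0, 248.0], [195.0, 227.0], [170.0, 267.0], [168.0, 248.0], [166.0, 227.0]]
-20 [[195.0, 274.0], [194.0, 254.0], [192.0, 233.0], [166.0, 274.0], [164.0, 254.0], [161.0, 233.0]]
-30 [[190.0, 285.0], [189.0, 264.0], [187.0, 242.0], [159.0, 285.0], [157.0, 264.0], [154.0, 242.0]]
-40 [[185.0, 297.0], [183.0, 275.0], [181.0, 252.0], [152.0, 297.0], [149.0, 275.0], [147.0, 252.0]]
```

View pics/w3z.png

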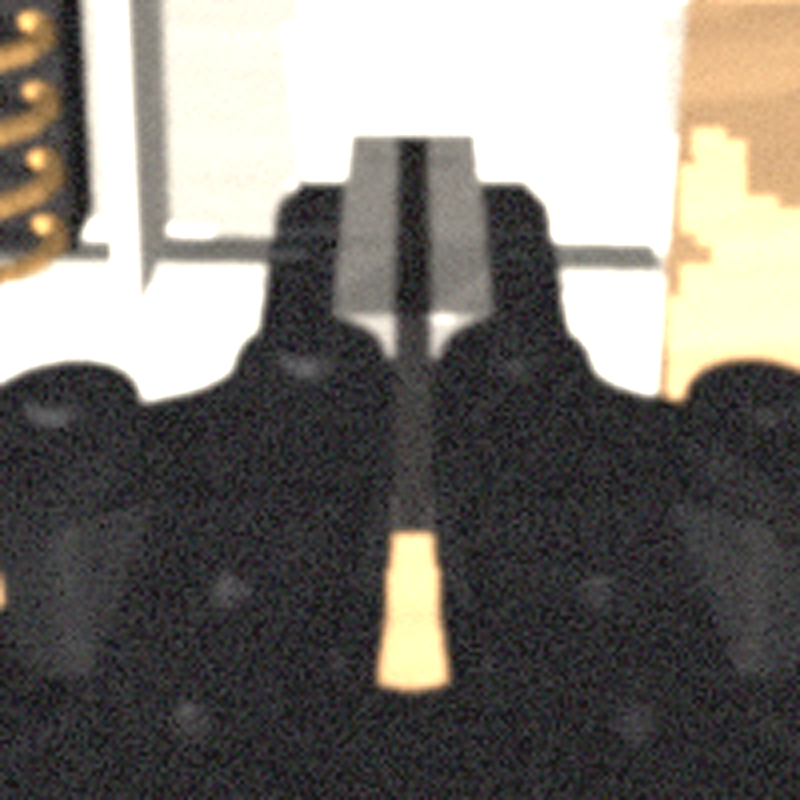

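View pics/w1zz.png

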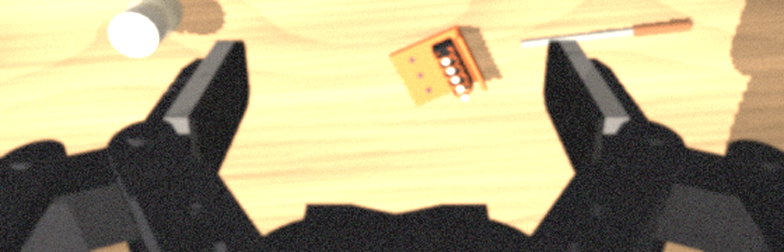

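```bash
python3 - <<'E'
from h import *
p=capture('scene')
a=np.radians(-65.3); z=np.array([np.cos(a),np.sin(a),0]); y=np.array([-np.sin(a),np.cos(a),0]); e=np.array([219.637,-476.5,191.9])
for k in (0,13,25,40): print(k,proj(p,[e+[0,0,k]+s*50*z for s in(-1,0,1)]).round(0).tolist())
im=cv2.imread('pics/scene1.png')[20:100,70:170]; cv2.imwrite('pics/s1z.png',cv2.convertScaleAbs(cv2.resize(im,None,fx=8,fy=8,interpolation=cv2.INTER_CUBIC),alpha=2,beta=20))
E
```

```text
0 [[147.0, 83.0], [128.0, 86.0], [110.0, 89.0]]
13 [[146.0, 79.0], [127.0, 82.0], [109.0, 85.0]]
25 [[145.0, 75.0], [126.0, 78.0], [107.0, 80.0]]
40 [[144.0, 69.0], [125.0, 72.0], [106.0, 75.0]]
```

View pics/s1z.png

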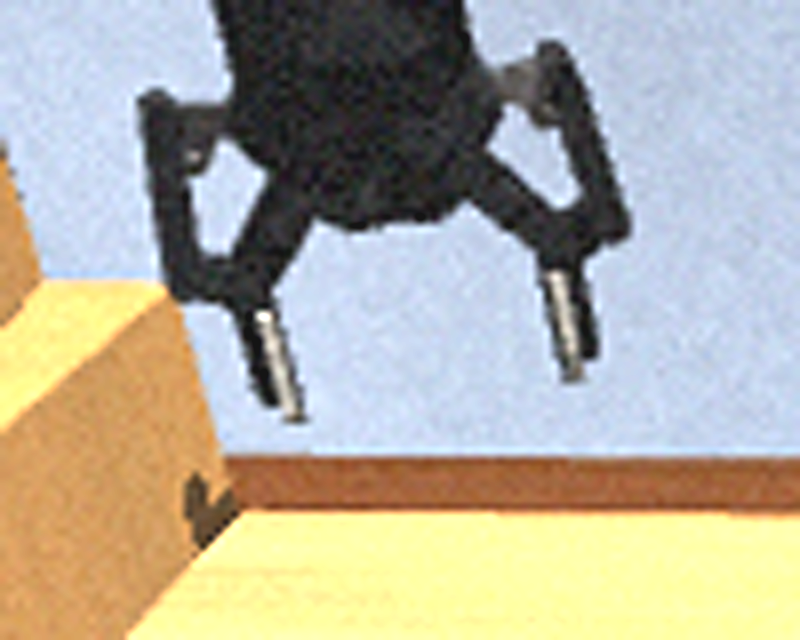

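Both cameras show the fingertips about 30 mm behind the reported TCP. I'll probe the bare chute floor gently to settle it.

Call:
send_rows --rows "0 0.5 0 0 0; 0 1 0 0 0; 0 1.2 0 0 0; 0 1.3 0 0 0; 0 1.3 0 0 0; 0 1.3 0 0 0"

```text
time_s: 5.65
eef_pos: [546.2, -140.6, 7.1]
ee_rot: [0.479, 0.52, 0.479, -0.52]
force: [0.1, -0.0, -0.5]
grip_width: 0.004
```

Call:
send_rows --rows "0 0.2 0 0 0; 0 0.3 0 0 0; 0 0.4 0 0 0; 0 0.4 0 0 0"

```text
time_s: 6.05
eef_pos: [546.1, -140.5, 2.8]
ee_rot: [-0.479, -0.52, -0.479, 0.52]
force: [0.8, 0.1, -0.4]
grip_width: 0.002
```

```bash
python3 - <<'E'
from h import *
state(); p=capture('scene'); im=p['pixels'][150:230,190:290,::-1]; im=cv2.resize(im,None,fx=8,fy=8,interpolation=cv2.INTER_CUBIC); im=cv2.convertScaleAbs(im,alpha=1.6,beta=20); cv2.imwrite('pics/s4z.png',im)
E
```

```text
t6.05 curer [-200.2  -10.5    2.8] dir 180.2 F [ 0.8  0.1 -0.4] g 0.002 j6 1.19
```

View pics/s4z.png

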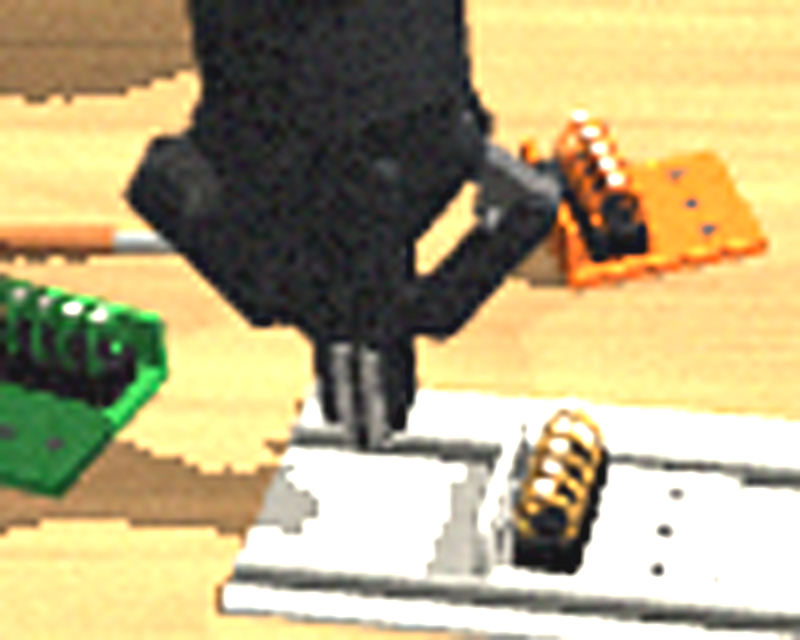

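Call:
send_rows --rows "0 0.4 0 0 0; 0 0.8 0 0 0; 0 1.2 0 0 0; 0 1.4 0 0 0; 0 1.4 0 0 0; 0 1.4 0 0 0"

```text
time_s: 6.7
eef_pos: [546.2, -140.6, -11.0]
ee_rot: [0.479, 0.52, 0.479, -0.52]
force: [-0.1, 0.1, 0.9]
grip_width: 0.003
```

Call:
send_rows --rows "0 0.2 0 0 0; 0 0.3 0 0 0; 0 0.4 0 0 0; 0 0.4 0 0 0"

```text
time_s: 7.1
eef_pos: [546.0, -140.5, -15.2]
ee_rot: [-0.479, -0.52, -0.479, 0.52]
force: [0.2, 0.0, 0.1]
grip_width: 0.002
```

```bash
python3 - <<'E'
from h import *
state(); p=capture('scene'); im=p['pixels'][150:230,190:290,::-1]; im=cv2.resize(im,None,fx=8,fy=8,interpolation=cv2.INTER_CUBIC); im=cv2.convertScaleAbs(im,alpha=1.6,beta=20); cv2.imwrite('pics/s5z.png',im)
w=wrist(); im=w['pixels'][:,:,::-1]; cv2.imwrite('pics/w5.png',cv2.convertScaleAbs(im,alpha=1.6,beta=10))
E
```

```text
t7.10 curer [-200.1  -10.5  -15.2] dir 180.2 F [0.2 0.  0.1] g 0.002 j6 1.19
```

View pics/s5z.png

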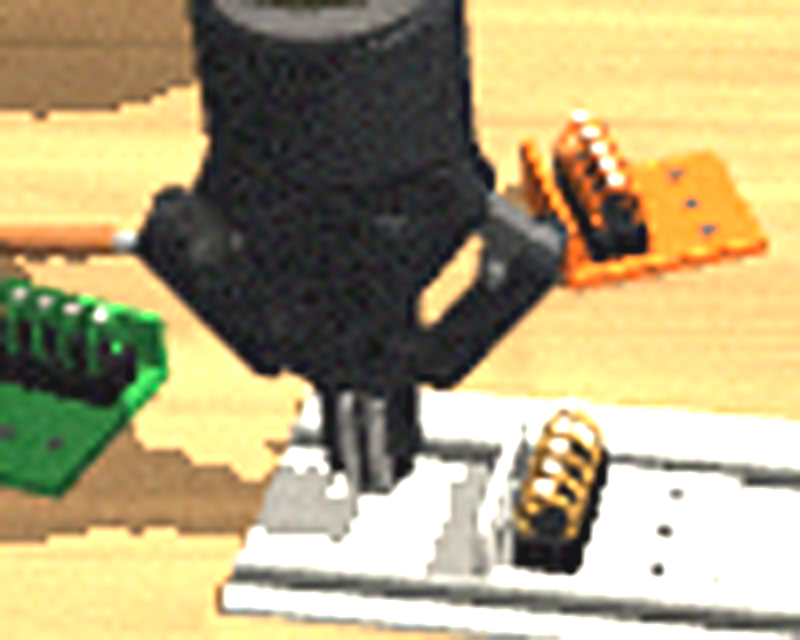

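View pics/w5.png

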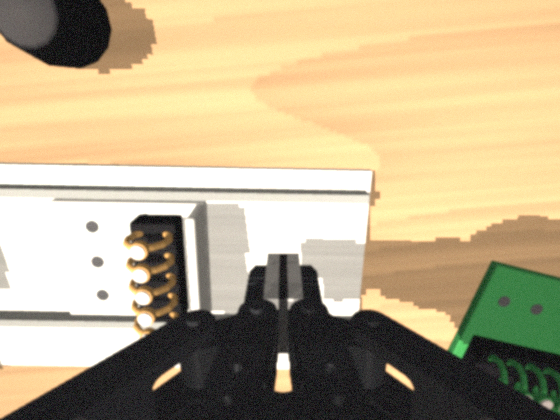

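Call:
send_rows --rows "0 0.1 0 0 0; 0 0.2 0 0 0; 0 0.3 0 0 0; 0 0.3 0 0 0"

```text
time_s: 7.6
eef_pos: [546.1, -140.5, -18.2]
ee_rot: [-0.479, -0.52, -0.479, 0.52]
force: [-0.4, 0.1, -0.0]
grip_width: -0.0
```

Call:
send_rows --rows "0 0.1 0 0 0; 0 0.2 0 0 0; 0 0.3 0 0 0; 0 0.3 0 0 0"

```text
time_s: 8.0
eef_pos: [546.0, -140.5, -21.2]
ee_rot: [-0.479, -0.52, -0.479, 0.52]
force: [-1.0, -0.5, -0.8]
grip_width: 0.004
```

Call:
send_rows --rows "0 0.1 0 0 0; 0 0.2 0 0 0; 0 0.2 0 0 0"

```text
time_s: 8.3
eef_pos: [546.0, -140.5, -23.2]
ee_rot: [-0.479, -0.52, -0.479, 0.52]
force: [-0.0, 0.5, -0.2]
grip_width: -0.003
```

Call:
send_rows --rows "0 0.1 0 0 0; 0 0.2 0 0 0; 0 0.2 0 0 0"

```text
time_s: 8.6
eef_pos: [546.0, -140.5, -25.2]
ee_rot: [-0.479, -0.52, -0.479, 0.52]
force: [-1.0, -0.2, -0.5]
grip_width: 0.0
```

Call:
send_rows --rows "0 0.1 0 0 0; 0 0.2 0 0 0; 0 0.2 0 0 0"

```text
time_s: 8.9
eef_pos: [546.0, -140.5, -27.2]
ee_rot: [-0.479, -0.52, -0.479, 0.52]
force: [0.6, -0.3, 0.7]
grip_width: -0.002
```

Call:
send_rows --rows "0 0.1 0 0 0; 0 0.2 0 0 0; 0 0.2 0 0 0"

```text
time_s: 9.2
eef_pos: [546.0, -140.5, -29.1]
ee_rot: [-0.479, -0.52, -0.479, 0.52]
force: [0.0, 0.4, 0.6]
grip_width: -0.001
```

```bash
python3 - <<'E'
from h import *
s,c,ps=state(); p=capture('scene'); im=p['pixels'][150:230,190:290,::-1]; im=cv2.resize(im,None,fx=8,fy=8,interpolation=cv2.INTER_CUBIC); im=cv2.convertScaleAbs(im,alpha=1.6,beta=20); cv2.imwrite('pics/s6z.png',im)
print((proj(p,c2w(POSE,[[-200,-11,4],[-200,-22,4],[-200,0,4]]))-[190,150])*8)
E
```

```text
t9.20 curer [-200.2  -10.5  -29.1] dir 180.2 F [0.  0.4 0.6] g -0.001 j6 1.19
[[379.21329822 517.27626452]
 [371.28455848 539.96174137]
 [387.01930384 494.94195093]]
```

View pics/s6z.png

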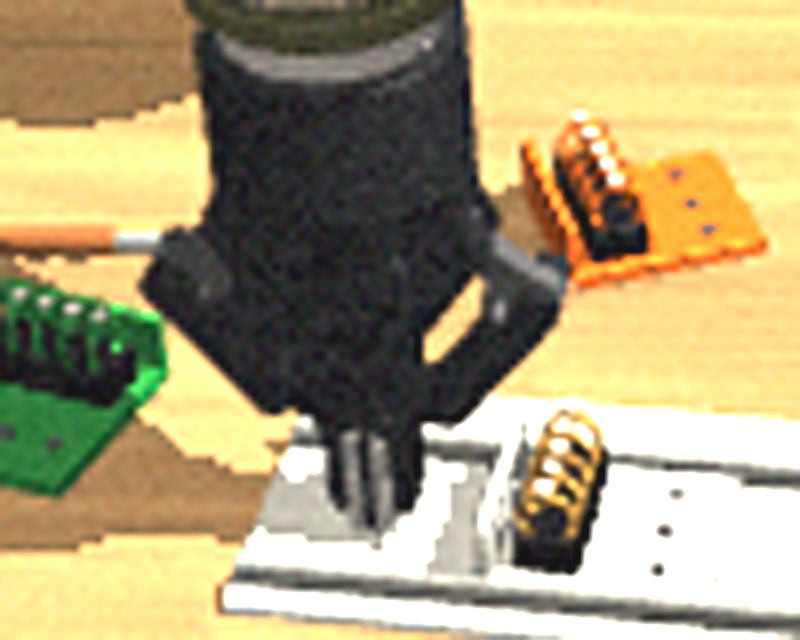

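Call:
send_rows --rows "0 0.1 0 0 0; 0 0.2 0 0 0; 0 0.2 0 0 0"

```text
time_s: 9.55
eef_pos: [546.0, -140.5, -31.2]
ee_rot: [-0.479, -0.52, -0.479, 0.52]
force: [0.4, -0.7, -0.7]
grip_width: -0.0
```

Call:
send_rows --rows "0 0.1 0 0 0; 0 0.2 0 0 0; 0 0.2 0 0 0"

```text
time_s: 9.85
eef_pos: [546.0, -140.5, -33.2]
ee_rot: [-0.479, -0.52, -0.479, 0.52]
force: [-0.4, 0.2, 0.7]
grip_width: -0.001
```

Call:
send_rows --rows "0 0.1 0 0 0; 0 0.2 0 0 0; 0 0.2 0 0 0"

```text
time_s: 10.15
eef_pos: [546.1, -140.5, -34.8]
ee_rot: [-0.479, -0.52, -0.479, 0.52]
force: [-1.1, 0.9, 4.5]
grip_width: -0.001
```

Call:
send_rows --rows "0 -0.7 0 0 0; 0 -1.4 0 0 0; 0 -1.4 0 -0.5 0; 0 -1.4 0 -1 0; 0 -1.4 0 -1.5 0; 0 -1.4 0 -1.8 0; 0 -1.4 0 -2 0; 0 -1.4 0 -2.2 0; 0 -1.4 0 -2.4 0; 0 -1.4 0 -2.6 0; 0 -1.4 0 -2.8 0; 0 -1.4 0 -3 0"

```text
time_s: 11.35
eef_pos: [548.6, -110.6, -21.0]
ee_rot: [-0.479, -0.52, -0.479, 0.52]
force: [0.6, -1.7, -0.1]
grip_width: -0.002
```

Call:
send_rows --rows "0 0 0 -0.3 0; 0 0 0 -0.6 0; 0 0 0 -0.9 0; 0 0 0 -1.2 0; 0 0 0 -1.5 0; 0 0 0 -1.8 0; 0 0 0 -2 0; 0 0 0 -2.1 0; 0 0 0 -2.2 0; 0 0 0 -2.2 0"

```text
time_s: 12.35
eef_pos: [550.4, -88.6, -21.0]
ee_rot: [0.479, 0.52, 0.479, -0.52]
force: [-1.3, -0.4, 0.1]
grip_width: -0.0
```

```bash
python3 - <<'E'
from h import *
s,c,ps=state(); p=wrist(); overlay(p,POSE,'w7',-120,None,1); save(p,'w7r')
p=capture('scene'); im=p['pixels'][150:230,190:330,::-1]; im=cv2.resize(im,None,fx=5,fy=5,interpolation=cv2.INTER_CUBIC); im=cv2.convertScaleAbs(im,alpha=1.6,beta=20); cv2.imwrite('pics/s7z.png',im)
E
```

```text
t12.35 curer [-148.1  -10.5  -21. ] dir 180.2 F [-1.3 -0.4  0.1] g -0.000 j6 1.28
```

View pics/w7.png

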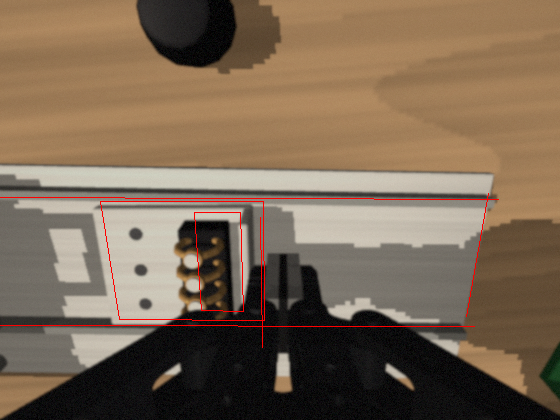

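View pics/s7z.png

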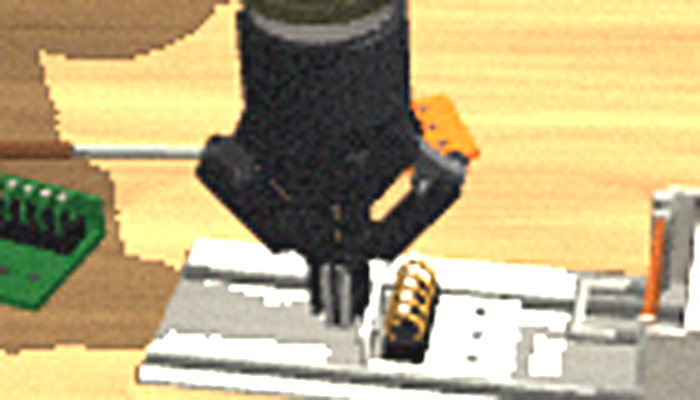

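```bash
python3 - <<'E'
from h import *
p=wrist(); overlay(p,POSE,'w8',-115,(80,190,280,340),4)
for c in (p,capture('scene')):
  for t in ('rack','rack_lip'): print(t,[(w2c(POSE,[d['location']])[0].round(1).tolist(),round(d['confidence'],2)) for d in nets.spot_point(c,t)])
E
```

```text
rack [([-116.6, -7.2, 0.9], 0.59)]
rack_lip [([-134.7, -5.7, 17.1], 0.94)]
rack [([-318.5, 48.8, -2.3], 0.68), ([-214.2, -186.5, 3.1], 0.61), ([-117.8, -6.2, 4.3], 0.55), ([-165.1, 160.0, 2.3], 0.53)]
rack_lip [([-311.8, 72.3, 13.3], 0.89), ([-200.6, -202.0, 14.5], 0.84), ([-135.3, -8.5, 21.3], 0.55)]
```

View pics/w8.png

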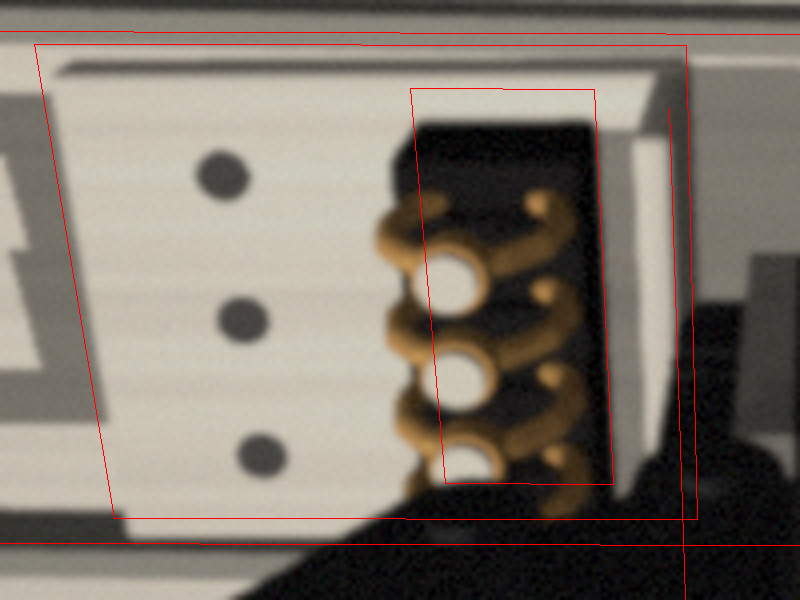

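Call:
send_rows --rows "0 0 0 -0.2 0; 0 0 0 -0.4 0; 0 0 0 -0.6 0; 0 0 0 -0.8 0; 0 0 0 -1 0; 0 0 0 -1.1 0; 0 0 0 -1.1 0; 0 0 0 -1.1 0"

```text
time_s: 13.55
eef_pos: [551.3, -77.6, -21.0]
ee_rot: [0.479, 0.52, 0.479, -0.52]
force: [-0.2, 0.1, -0.1]
grip_width: 0.003
```

Call:
send_rows --rows "0 0 0 1 0; 0 0 0 2 0; 0 -2 0 2.5 0; 0.5 -5 0 1 0; 0.5 -8 0 -2 0; 0.5 -10 0 -5 0; 0.5 -10 0 -8 0; 0.5 -10 0 -9 0; 0.5 -10 0 -9 0; 0.5 -10 0 -9 0"

```text
time_s: 14.55
eef_pos: [558.6, 10.7, 78.5]
ee_rot: [-0.478, -0.52, -0.479, 0.521]
force: [-0.5, -0.7, -0.5]
grip_width: 0.497
```

```bash
python3 - <<'E'
from h import *
s,c,ps=state(); p=wrist(); overlay(p,POSE,'w9',-104,None,1); save(p,'w9r')
for t in ('rack','rack_lip','gate_handle','gate_hinge','curer'):
    print(t,[(w2c(POSE,[d['location']])[0].round(1).tolist(),round(d['confidence'],2)) for d in nets.spot_point(p,t)])
E
```

```text
t14.55 curer [-48.4 -10.1  78.5] dir 180.1 F [-0.5 -0.7 -0.5] g 0.497 j6 1.46
rack [([-164.7, 162.0, -2.5], 0.82), ([-103.4, -9.0, -0.4], 0.67)]
rack_lip [([-125.6, -6.0, 15.9], 0.69), ([-106.8, -6.5, 1.5], 0.44)]
gate_handle [([2.0, -0.7, 0.7], 0.48)]
gate_hinge []
curer [([-1.7, -0.8, 0.0], 0.58)]
```

View pics/w9.png

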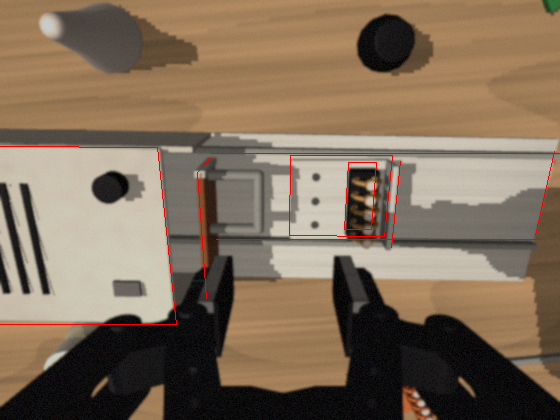

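```bash
python3 - <<'E'
from h import *
w=wrist(); im=w['pixels'][150:350,150:400,::-1]; cv2.imwrite('pics/w9z.png',cv2.convertScaleAbs(cv2.resize(im,None,fx=3.2,fy=3,interpolation=cv2.INTER_CUBIC),alpha=1.8,beta=15))
M=np.array(w['mount']); Mi=np.linalg.inv(M)
def pr(P): 
    c=np.atleast_2d(P)@Mi[:3,:3].T+Mi[:3,3]; u=c@np.array(w['intrinsics']).T; return ((u[:,:2]/u[:,2:]-[150,150])*[3.2,3]).round(0).tolist()
for h in (-40,-50): print(h,pr([[h,11,-21.25],[h,-11,-21.25],[h,11,-35.75],[h,-11,-35.75],[h,11,21.25],[h,11,35.75]]))
# handle corners predicted
q=proj(w,c2w(POSE,[[-2,-2.5,41.5],[-2,-31.5,41.5],[-29,-2.5,41.5],[-29,-31.5,41.5]])); print(((q-[150,150])*[3.2,3]).round(0).tolist())
E
```

```text
-40 [[260.0, 305.0], [266.0, 440.0], [150.0, 305.0], [161.0, 440.0], [581.0, 305.0], [690.0, 305.0]]
-50 [[249.0, 338.0], [257.0, 481.0], [132.0, 338.0], [145.0, 481.0], [591.0, 338.0], [708.0, 338.0]]
[[192.0, 223.0], [183.0, 91.0], [327.0, 223.0], [323.0, 91.0]]
```

View pics/w9z.png

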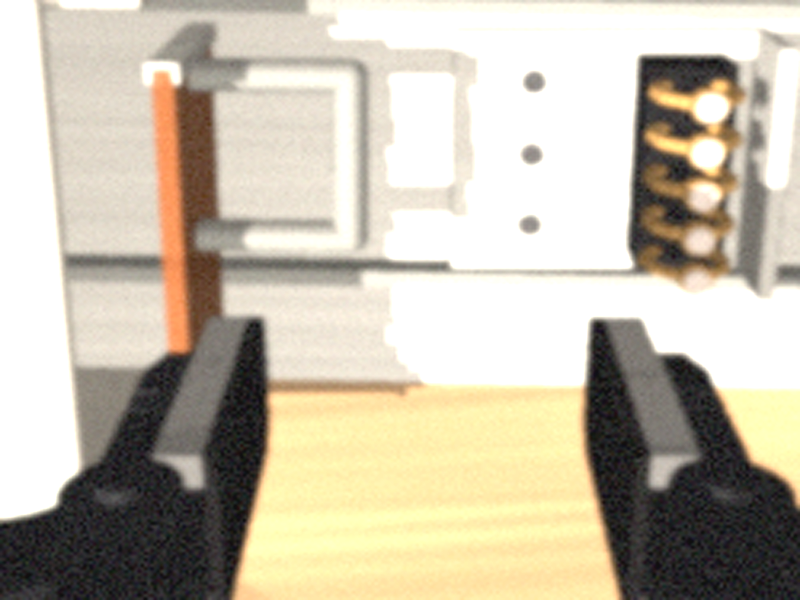

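```bash
python3 - <<'E'
from h import *
state(); print(delta((-45.5,-17,22),180), delta((-45.5,-17,-20),180))
E
```

```text
t14.90 curer [-47.7 -10.2  78.9] dir 180.1 F [-0.1  0.1  0.1] g 0.501 j6 1.47
[ 5.69  0.68 -0.22  0.02] [ 9.89  0.68 -0.22  0.02]
```

Call:
send_rows --rows "0.5 1 0.35 -0.1 0; 0.5 2 0.7 -0.2 0; 0.5 3 0.7 -0.2 0; 0.5 4 0.7 -0.2 0; 0.5 4.8 0.7 -0.2 0; 0.5 5.2 0.7 -0.2 0; 0.5 5.6 0.7 -0.2 0; 0.5 5.6 0.7 -0.2 0; 0.5 5.6 0.7 -0.2 0"

```text
time_s: 15.8
eef_pos: [566.1, 13.3, 23.3]
ee_rot: [0.479, 0.52, 0.479, -0.52]
force: [-0.2, -0.1, -0.1]
grip_width: 0.496
```

```bash
python3 - <<'E'
from h import *
state(); w=wrist(); im=w['pixels'][100:350,100:400,::-1]; cv2.imwrite('pics/w10.png',cv2.convertScaleAbs(cv2.resize(im,None,fx=2.6,fy=2.4,interpolation=cv2.INTER_CUBIC),alpha=1.8,beta=15))
p=capture('scene'); im=p['pixels'][150:230,210:350,::-1]; im=cv2.resize(im,None,fx=5.5,fy=5.5,interpolation=cv2.INTER_CUBIC); im=cv2.convertScaleAbs(im,alpha=1.6,beta=20); cv2.imwrite('pics/s10.png',im)
E
```

```text
t15.80 curer [-45.2 -17.4  23.3] dir 180.2 F [-0.2 -0.1 -0.1] g 0.496 j6 1.47
```

View pics/w10.png

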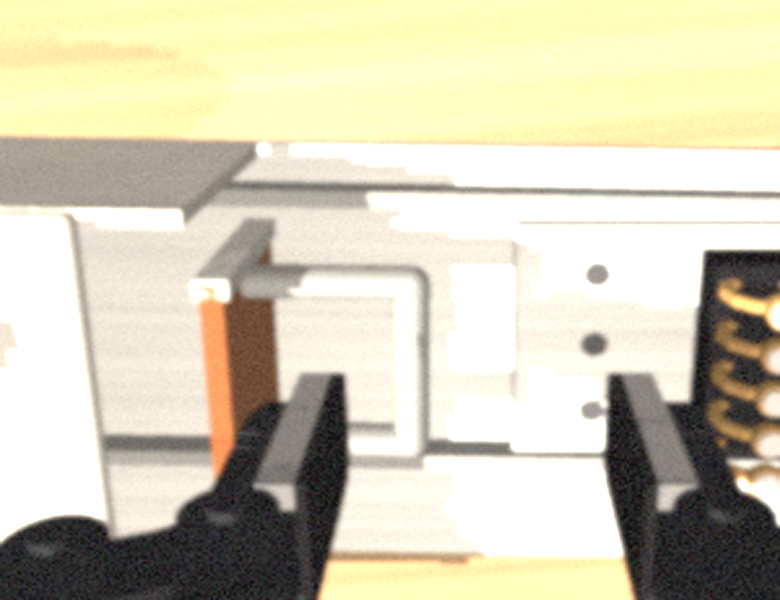

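View pics/s10.png

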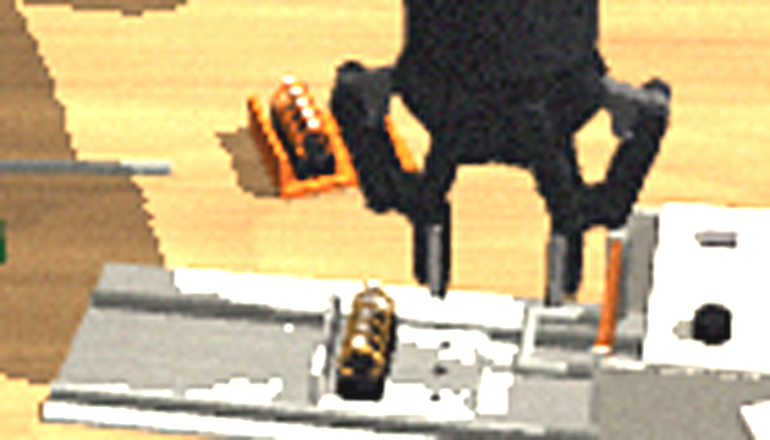

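```bash
python3 - <<'E'
from h import *
w=wrist(); T=np.linalg.inv(w['T'])
H=[[-3,-2.5,41.5],[-3,-31.5,41.5],[-30,-2.5,41.5],[-30,-31.5,41.5],[0,-40,54]]
f=lambda q:((q-[100,100])*[2.6,2.4]).round(0).tolist()
print(f(proj(w,c2w(POSE,H))))
T[2,3]-=21.8; w['T']=np.linalg.inv(T)
print(f(proj(w,c2w(POSE,H))))
E
```

```text
[[253.0, 429.0], [242.0, 300.0], [393.0, 429.0], [389.0, 301.0], [203.0, 283.0]]
[[225.0, 490.0], [211.0, 347.0], [383.0, 490.0], [378.0, 347.0], [163.0, 332.0]]
```

Call:
send_rows --rows "0.5 0.5 0.1 0 0; 0.5 1 0.1 0 0; 0.5 1.4 0.1 0 0; 0.5 1.8 0.1 0 0; 0.5 2.1 0.1 0 0; 0.5 2.4 0.1 0 0; 0.5 2.6 0.1 0 0; 0.5 2.6 0.1 0 0"

```text
time_s: 16.75
eef_pos: [566.8, 13.3, -3.3]
ee_rot: [-0.479, -0.52, -0.479, 0.52]
force: [-0.5, 0.0, 0.2]
grip_width: 0.498
```

```bash
python3 - <<'E'
from h import *
state(); w=wrist(); im=w['pixels'][100:350,100:400,::-1]; cv2.imwrite('pics/w11.png',cv2.convertScaleAbs(cv2.resize(im,None,fx=2.6,fy=2.4,interpolation=cv2.INTER_CUBIC),alpha=1.8,beta=15))
p=capture('scene'); im=p['pixels'][150:230,210:350,::-1]; im=cv2.resize(im,None,fx=5.5,fy=5.5,interpolation=cv2.INTER_CUBIC); im=cv2.convertScaleAbs(im,alpha=1.6,beta=20); cv2.imwrite('pics/s11.png',im)
E
```

```text
t16.75 curer [-45.2 -18.1  -3.3] dir 180.2 F [-0.5  0.   0.2] g 0.498 j6 1.47
```

View pics/w11.png

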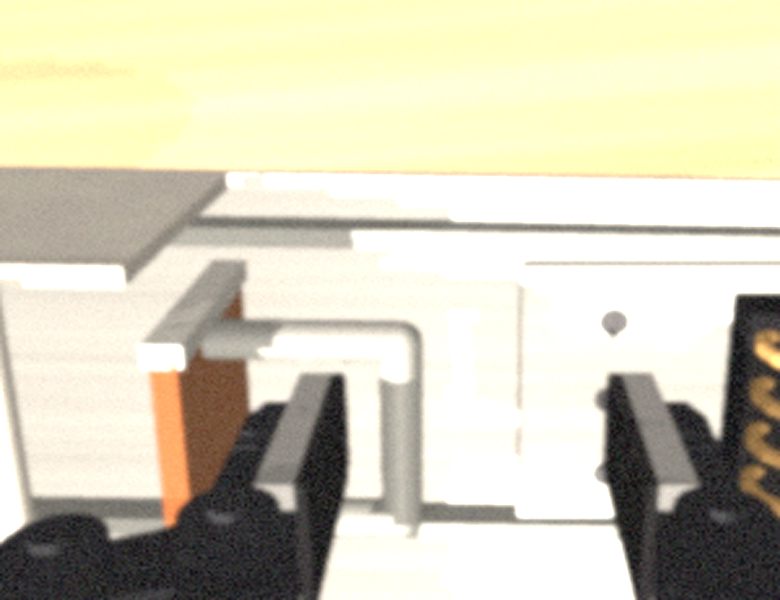

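View pics/s11.png

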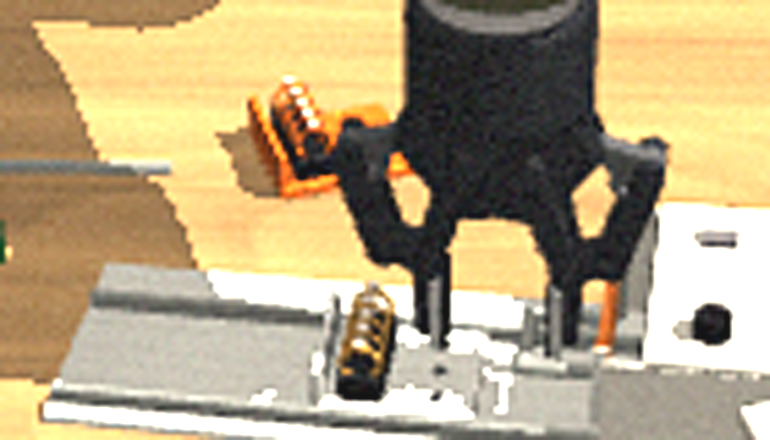

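```bash
cat >> h.py <<'E'
HX,HY=-1.0,44.0
def off(g):
    s=-.103+.744*np.asarray(g); return 57.15*(.9947-np.sqrt(1-s*s))
def lv(th): return np.array([-np.sin(th),-np.cos(th)])
def nv(th): return np.array([-np.cos(th),np.sin(th)])
def ext(dirdeg,v):  # half extent of finger box along unit v
    a=np.radians(dirdeg); d=np.array([np.cos(a),np.sin(a)]); p=np.array([-d[1],d[0]])
    return 7.25*abs(d@v)+10.5*abs(p@v)
def solve(th,B=None,dirD=None,tip=20.,slack=0.5):
    """A holds gate at th; B center given, or (dir,D). returns tool x,y,z,dir,g"""
    h=np.array([HX,HY]); d=180.
    for _ in range(30):
        if dirD is not None: d=dirD[0]
        nA=30-ext(d,nv(th))-slack*0
        A=h+61*lv(th)+nA*nv(th)
        if B is not None:
            r=np.array(B)-A; d=np.degrees(np.arctan2(r[1],r[0]))%360; D=np.hypot(*r); Bc=np.array(B)
        else:
            D=dirD[1]; a=np.radians(d); Bc=A+D*np.array([np.cos(a),np.sin(a)])
    g=(D-14.5)/85; c=(A+Bc)/2; el=ext(d,lv(th))
    return np.array([c[0],c[1],tip-38.5-off(g),d,g]),A,Bc,el
def box(c,d,m=0):
    a=np.radians(d); u=np.array([np.cos(a),np.sin(a)]); p=np.array([-u[1],u[0]])
    return [c+s*(7.25+m)*u+t*(10.5+m)*p for s in np.linspace(-1,1,9) for t in np.linspace(-1,1,9)]
def check(th,Bc,d,rx):
    P=np.array(box(Bc,d)); o=[]
    def rect(x0,x1,y0,y1): 
        dx=np.maximum(np.maximum(x0-P[:,0],P[:,0]-x1),0); dy=np.maximum(np.maximum(y0-P[:,1],P[:,1]-y1),0); return np.hypot(dx,dy).min()
    ring=rect(rx-10,rx+10,-36,14); lip=rect(rx-20,rx-16,-41,19)
    h=np.array([HX,HY]); q=P-h; l=q@lv(th); n=q@nv(th)
    dl=np.maximum(np.maximum(0-l,l-84),0); dn=np.maximum(np.abs(n)-2,0); leaf=np.hypot(dl,dn).min()
    return ring,lip,leaf
def rowsfor(start,poses):
    a=np.radians(start[3]); z=np.array([np.cos(a),np.sin(a)]); y=np.array([-np.sin(a),np.cos(a)]); out=[]
    for q in poses:
        D=q[:2]-start[:2]; t=(q[3]-start[3]+180)%360-180
        out.append('%.2f %.2f %.2f %.2f %.2f'%(q[4],-(q[2]-start[2])/10,D@y/10,D@z/10,-t/5))
    return '; '.join(out)
E
cat > plan.py <<'E'
from h import *
rx=-104
W=[ # th, dir, D
 (0.0,180,57),(0.3,170,57),(0.6,150,57),(0.9,138,58),(1.15,134,62),(1.3,145,70),(1.36,165,78),(1.38,185,86),(1.40,200,90),(1.40,209,90)]
for th,d,D in W:
    q,A,B,el=solve(th,dirD=(d,D)); print(th,q.round(1),q[4].round(2),'A',A.round(1),'B',B.round(1),'el',round(14.5-el,1),'clr',np.round(check(th,B,d,rx),1))
print()
for lip in np.arange(-124,9,12):
    for th in (1.4,1.5):
        d=210
        for _ in range(20):
            B=(lip-ext(d,np.array([1,0])),2); q,A,Bc,el=solve(th,B=B); d=q[3]
        print(lip,th,q.round(1),q[4].round(2),'A',A.round(1),'B',Bc.round(1),'el',round(14.5-el,1),'clr',np.round(check(th,Bc,d,lip+20),1))
E
python3 plan.py
```

```text
0.0 [-52.2 -17.  -20.3 180.    0.5] 0.5 A [-23.8 -17. ] B [-80.8 -17. ] el 4.0 clr [ 6.  32.  70.5]
0.3 [-67.6  -3.  -20.3 170.    0.5] 0.5 A [-39.6  -7.9] B [-95.7   2. ] el 3.2 clr [ 0.  15.3 67.5]
0.6 [-78.3  20.3 -20.3 150.    0.5] 0.5 A [-53.6   6.1] B [-102.9   34.6] el 3.5 clr [ 7.8 11.5 68.8]
0.9 [-83.5  42.  -20.4 138.    0.5] 0.51 A [-61.9  22.6] B [-105.    61.4] el 2.9 clr [34.8 32.6 67.4]
1.15 [-86.2  59.3 -21.1 134.    0.6] 0.56 A [-64.7  37. ] B [-107.8   81.6] el 2.2 clr [55.1 51.  65.8]
1.3 [-93.2  64.8 -22.5 145.    0.7] 0.65 A [-64.5  44.8] B [-121.9   84.9] el 1.8 clr [58.7 53.2 62.7]
1.36 [-102.    58.3  -24.4  165.     0.7] 0.75 A [-64.3  48.2] B [-139.6   68.4] el 3.3 clr [47.4 39.1 58.9]
1.38 [-107.3   47.1  -26.6  185.     0.8] 0.84 A [-64.5  50.9] B [-150.1   43.4] el 6.2 clr [34.2 23.2 58.2]
1.4 [-106.5   36.4  -27.9  200.     0.9] 0.89 A [-64.2  51.7] B [-148.8   21. ] el 5.5 clr [24.4 14.4 56.8]
1.4 [-103.5   29.3  -27.9  209.     0.9] 0.89 A [-64.1  51.1] B [-142.8    7.4] el 4.2 clr [17.4  7.4 54.6]

-124 1.4 [-100.    26.4  -26.9  214.2    0.9] 0.85 A 
[... 1773 characters left out ...]
-21.1 291.6   0.6] 0.56 A [-63.3  59.6] B [-40.4   2. ] el 2.3 clr [10.  0. 27.]
-16 1.4 [-46.5  27.1 -21.  305.3   0.6] 0.55 A [-64.3  52.3] B [-28.8   2. ] el 1.9 clr [10.   0.  23.6]
-16 1.5 [-46.   30.2 -21.8 301.4   0.6] 0.61 A [-63.2  58.4] B [-28.7   2. ] el 1.8 clr [10.   0.  26.7]
-4 1.4 [-40.4  26.7 -22.3 313.9   0.6] 0.64 A [-64.2  51.5] B [-16.6   2. ] el 1.7 clr [10.   0.  24.8]
-4 1.5 [-39.9  29.8 -23.1 309.8   0.7] 0.68 A [-63.1  57.6] B [-16.7   2. ] el 1.7 clr [10.   0.  26.8]
8 1.4 [-34.2  26.5 -24.2 320.7   0.7] 0.74 A [-64.1  51. ] B [-4.3  2. ] el 1.8 clr [10.   0.  26.5]
8 1.5 [-33.8  29.6 -25.  316.7   0.8] 0.78 A [-63.1  57.2] B [-4.5  2. ] el 1.9 clr [10.   0.  27.2]
```

Call:
send_rows --rows "0.5 0.4 0 0 0; 0.5 0.8 0 0 0; 0.5 1.2 0 0 0; 0.5 1.5 0 0 0; 0.5 1.5 0 0 0; 0.5 1.5 0 0 0"

```text
time_s: 17.45
eef_pos: [567.0, 13.2, -18.0]
ee_rot: [-0.479, -0.52, -0.479, 0.52]
force: [-0.1, 0.0, -0.4]
grip_width: 0.499
```

```bash
cat >> h.py <<'E'
HY=43.5
def cur():
    s,c,ps=state(); return np.array([c[0],c[1],c[2],(ps-np.degrees(POSE[2]))%360,s['grip_width']])
def gen(W,n,rx,start=None):
    """W list of (th,dir,D[,tip]) waypoints; interpolate n rows"""
    W=np.array([w if len(w)==4 else (*w,20.) for w in W],float); t=np.linspace(0,len(W)-1,n+1)[1:]
    I=np.array([np.interp(t,np.arange(len(W)),W[:,k]) for k in range(4)]).T
    Q=[];c=[]
    for th,d,D,tip in I:
        q,A,B,el=solve(th,dirD=(d,D),tip=tip); Q.append(q); c.append([*check(th,B,d,rx),14.5-el])
    s=cur() if start is None else start
    print('min clr ring,lip,leaf,el',np.min(c,axis=0).round(1)); print(rowsfor(s,Q)); return Q[-1]
E
python3 - <<'E'
from h import *
gen([(0,180,57),(0.12,165,50),(0.3,143,48)],12,-104)
E
```

```text
t17.45 curer [-45.2 -18.2 -18. ] dir 180.2 F [-0.1  0.  -0.4] g 0.499 j6 1.47
min clr ring,lip,leaf,el [ 5.1 31.1 52.4  2.2]
0.49 0.21 -0.24 0.74 0.53; 0.47 0.20 -0.40 0.77 1.03; 0.46 0.18 -0.56 0.80 1.53; 0.45 0.17 -0.72 0.82 2.03; 0.43 0.15 -0.87 0.83 2.53; 0.42 0.14 -1.02 0.84 3.03; 0.41 0.14 -1.25 0.92 3.76; 0.41 0.13 -1.48 0.99 4.50; 0.41 0.13 -1.71 1.05 5.23; 0.40 0.13 -1.93 1.10 5.96; 0.40 0.12 -2.15 1.14 6.70; 0.39 0.12 -2.37 1.17 7.43
```

Call:
send_rows --rows "0.48 0.2 -0.2 0.5 0.5; 0.46 0.2 -0.4 0.75 1; 0.45 0.2 -0.55 0.8 1.5; 0.44 0.15 -0.7 0.8 2; 0.43 0.15 -0.85 0.85 2.5; 0.42 0.15 -1 0.85 3; 0.41 0.15 -1.25 0.9 3.8; 0.41 0.15 -1.5 1 4.5; 0.41 0.15 -1.7 1.05 5.2; 0.4 0.15 -1.95 1.1 6; 0.4 0.1 -2.15 1.15 6.7; 0.39 0.1 -2.35 1.15 7.4"

```text
time_s: 18.65
eef_pos: [542.9, 3.7, -18.7]
ee_rot: [0.288, 0.646, 0.288, -0.645]
force: [1.7, 0.9, 0.0]
grip_width: 0.392
```

```bash
python3 - <<'E'
from h import *
gen([(0.3,143,48),(0.6,135,48),(0.9,135,52)],12,-104)
w=wrist(); im=w['pixels'][:,:,::-1]; cv2.imwrite('pics/w12.png',cv2.convertScaleAbs(im,alpha=1.8,beta=15))
E
```

```text
t18.65 curer [-56.7   5.  -18.7] dir 143.0 F [1.7 0.9 0. ] g 0.392 j6 2.09
min clr ring,lip,leaf,el [ 6.2 26.  53.2  2.3]
0.39 0.06 -0.07 0.39 0.27; 0.39 0.06 -0.13 0.72 0.53; 0.39 0.06 -0.22 1.06 0.80; 0.39 0.06 -0.32 1.40 1.07; 0.39 0.06 -0.44 1.73 1.33; 0.39 0.06 -0.57 2.06 1.60; 0.40 0.06 -0.67 2.44 1.60; 0.41 0.07 -0.80 2.83 1.60; 0.42 0.08 -0.94 3.20 1.60; 0.43 0.08 -1.10 3.55 1.60; 0.43 0.09 -1.26 3.81 1.60; 0.44 0.10 -1.43 4.07 1.60
```

View pics/w12.png

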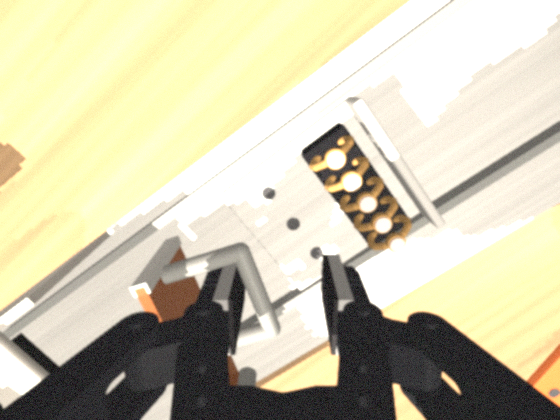

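Call:
send_rows --rows "0.39 0 -0.05 0.4 0.3; 0.39 0 -0.15 0.7 0.5; 0.39 0 -0.2 1.05 0.8; 0.39 0 -0.3 1.4 1.1; 0.39 0 -0.45 1.75 1.3; 0.39 0 -0.55 2.05 1.6; 0.4 0 -0.65 2.45 1.6; 0.41 0 -0.8 2.8 1.6; 0.42 0 -0.95 3.2 1.6; 0.43 0.05 -1.1 3.55 1.6; 0.43 0.05 -1.25 3.8 1.6; 0.44 0.05 -1.4 4.05 1.6"

```text
time_s: 19.9
eef_pos: [505.0, -17.1, -19.5]
ee_rot: [0.243, 0.664, 0.243, -0.664]
force: [1.8, 4.3, -0.2]
grip_width: 0.442
```

```bash
python3 - <<'E'
from h import *
gen([(0.9,135,52),(1.2,137,60),(1.36,147,70)],12,-104)
w=wrist(); im=w['pixels'][:,:,::-1]; cv2.imwrite('pics/w13.png',cv2.convertScaleAbs(im,alpha=1.8,beta=15))
E
```

```text
t19.90 curer [-80.7  40.9 -19.5] dir 135.2 F [ 1.8  4.3 -0.2] g 0.442 j6 2.17
min clr ring,lip,leaf,el [36.1 35.4 59.8  1.7]
0.46 0.03 -0.13 0.29 -0.04; 0.47 0.05 -0.27 0.59 -0.10; 0.49 0.07 -0.41 0.88 -0.17; 0.50 0.09 -0.57 1.17 -0.24; 0.52 0.11 -0.73 1.45 -0.30; 0.54 0.13 -0.90 1.73 -0.37; 0.55 0.15 -0.91 1.91 -0.70; 0.57 0.18 -0.91 2.08 -1.04; 0.59 0.21 -0.92 2.25 -1.37; 0.61 0.24 -0.92 2.42 -1.70; 0.63 0.27 -0.92 2.59 -2.04; 0.65 0.31 -0.93 2.75 -2.37
```

View pics/w13.png

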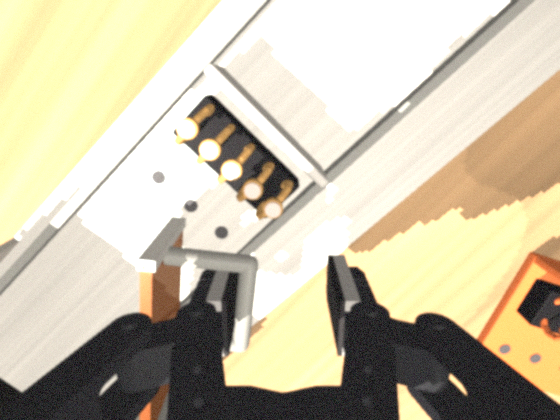

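Call:
send_rows --rows "0.46 0 -0.15 0.3 0; 0.47 0.05 -0.25 0.6 -0.1; 0.49 0.05 -0.4 0.9 -0.2; 0.5 0.1 -0.55 1.15 -0.25; 0.52 0.1 -0.75 1.45 -0.3; 0.54 0.15 -0.9 1.75 -0.4; 0.55 0.15 -0.9 1.9 -0.7; 0.57 0.2 -0.9 2.1 -1; 0.59 0.2 -0.9 2.25 -1.4; 0.61 0.25 -0.9 2.4 -1.7; 0.63 0.25 -0.9 2.6 -2; 0.65 0.3 -0.95 2.75 -2.4"

```text
time_s: 21.15
eef_pos: [478.2, -27.8, -22.4]
ee_rot: [0.312, 0.635, 0.312, -0.634]
force: [3.7, 4.3, 0.7]
grip_width: 0.649
```

```bash
python3 - <<'E'
from h import *
gen([(1.36,147,70),(1.40,166,80),(1.42,186,88)],12,-104)
w=wrist(); im=w['pixels'][:,:,::-1]; cv2.imwrite('pics/w14.png',cv2.convertScaleAbs(im,alpha=1.8,beta=15))
E
```

```text
t21.15 curer [-93.7  66.7 -22.4] dir 147.2 F [3.7 4.3 0.7] g 0.649 j6 1.92
min clr ring,lip,leaf,el [35.8 24.8 59.   2.1]
0.67 0.05 0.15 0.09 -0.59; 0.69 0.09 0.33 0.18 -1.22; 0.71 0.13 0.51 0.25 -1.85; 0.73 0.17 0.69 0.31 -2.49; 0.75 0.21 0.87 0.37 -3.12; 0.77 0.25 1.06 0.41 -3.75; 0.79 0.29 1.27 0.41 -4.42; 0.80 0.33 1.48 0.40 -5.09; 0.82 0.36 1.69 0.38 -5.75; 0.83 0.40 1.89 0.34 -6.42; 0.85 0.45 2.09 0.29 -7.09; 0.86 0.49 2.29 0.22 -7.75
```

View pics/w14.png

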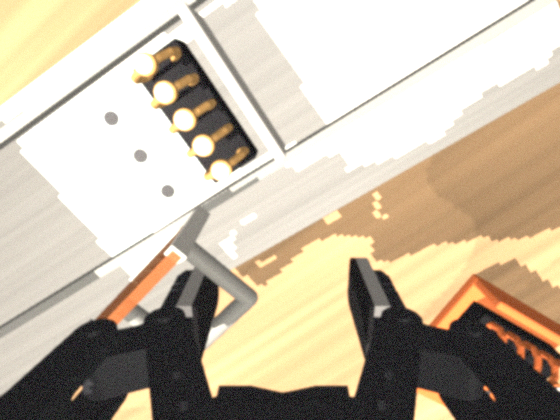

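Call:
send_rows --rows "0.67 0.05 0.15 0.1 -0.6; 0.69 0.1 0.35 0.2 -1.2; 0.71 0.1 0.5 0.25 -1.85; 0.73 0.15 0.7 0.3 -2.5; 0.75 0.2 0.85 0.35 -3.1; 0.77 0.25 1.05 0.4 -3.75; 0.79 0.3 1.25 0.4 -4.4; 0.8 0.35 1.5 0.4 -5.1; 0.82 0.35 1.7 0.4 -5.75; 0.83 0.4 1.9 0.35 -6.4; 0.85 0.45 2.1 0.3 -7.1; 0.86 0.5 2.3 0.2 -7.75"

```text
time_s: 22.4
eef_pos: [495.2, -43.7, -27.4]
ee_rot: [0.505, 0.495, 0.505, -0.495]
force: [2.9, 2.1, 0.8]
grip_width: 0.86
```

```bash
python3 - <<'E'
from h import *
gen([(1.42,186,88),(1.43,196,92),(1.44,207,92)],10,-104)
w=wrist(); im=w['pixels'][:,:,::-1]; cv2.imwrite('pics/w15.png',cv2.convertScaleAbs(im,alpha=1.8,beta=15))
E
```

```text
t22.40 curer [-108.1   48.5  -27.4] dir 186.0 F [2.9 2.1 0.8] g 0.860 j6 1.23
min clr ring,lip,leaf,el [20.5 10.5 56.5  4.2]
0.87 0.01 0.09 0.02 -0.40; 0.88 0.04 0.25 0.05 -0.80; 0.89 0.07 0.43 0.07 -1.20; 0.90 0.09 0.60 0.09 -1.60; 0.91 0.12 0.77 0.10 -2.00; 0.91 0.12 0.96 0.06 -2.44; 0.91 0.12 1.14 0.01 -2.88; 0.91 0.12 1.31 -0.04 -3.32; 0.91 0.12 1.48 -0.09 -3.76; 0.91 0.12 1.65 -0.16 -4.20
```

View pics/w15.png

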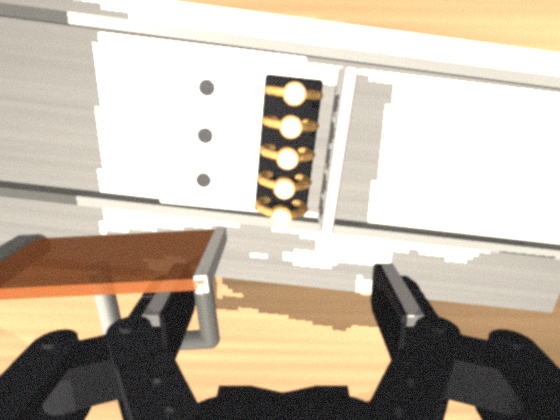

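Call:
send_rows --rows "0.87 0 0.1 0 -0.4; 0.88 0.05 0.25 0.05 -0.8; 0.89 0.05 0.45 0.05 -1.2; 0.9 0.1 0.6 0.1 -1.6; 0.91 0.1 0.75 0.1 -2; 0.91 0.1 0.95 0.05 -2.4; 0.91 0.1 1.15 0 -2.9; 0.91 0.1 1.3 -0.05 -3.3; 0.91 0.1 1.5 -0.1 -3.8; 0.91 0.1 1.65 -0.15 -4.2; 0.91 0.1 1.65 -0.15 -4.2"

```text
time_s: 23.55
eef_pos: [511.5, -41.6, -28.5]
ee_rot: [0.586, 0.396, 0.586, -0.396]
force: [3.0, 2.6, 0.4]
grip_width: 0.91
```

```bash
cat >> h.py <<'E'
def seen(n):
    w=wrist(); im=w['pixels'][:,:,::-1]; cv2.imwrite('pics/'+n+'.png',cv2.convertScaleAbs(im,alpha=1.8,beta=15))
    p=capture('scene'); im=p['pixels'][150:230,210:350,::-1]; im=cv2.resize(im,None,fx=5.5,fy=5.5,interpolation=cv2.INTER_CUBIC); cv2.imwrite('pics/s'+n+'.png',cv2.convertScaleAbs(im,alpha=1.6,beta=20))
def push(lips,th,y,n_per=1,tip=20.,start=None):
    Q=[];E=[]; d=210.
    for lip,t,yy in zip(lips,np.broadcast_to(th,len(lips)),np.broadcast_to(y,len(lips))):
        for _ in range(30):
            q,A,B,el=solve(t,B=(lip-ext(d,np.array([1,0])),yy),tip=tip); d=q[3]
        Q.append(q); E.append(14.5-el)
    s=cur() if start is None else start
    print('el',np.min(E).round(1)); print(rowsfor(s,Q)); return Q[-1]
E
python3 - <<'E'
from h import *
push(np.linspace(-132,-114,12),np.linspace(1.44,1.46,12),2)
seen('w16')
E
```

```text
t23.55 curer [-104.6   32.3  -28.5] dir 206.9 F [3.  2.6 0.4] g 0.910 j6 0.88
el 2.7
0.94 0.11 0.48 0.15 -1.11; 0.93 0.07 0.51 0.07 -1.23; 0.91 0.02 0.54 -0.00 -1.34; 0.90 -0.02 0.57 -0.08 -1.46; 0.89 -0.07 0.60 -0.15 -1.58; 0.87 -0.11 0.64 -0.22 -1.71; 0.86 -0.15 0.67 -0.30 -1.84; 0.84 -0.18 0.70 -0.37 -1.97; 0.83 -0.22 0.73 -0.44 -2.11; 0.81 -0.25 0.76 -0.52 -2.25; 0.80 -0.29 0.80 -0.59 -2.40; 0.79 -0.32 0.83 -0.67 -2.55
```

View pics/w16.png

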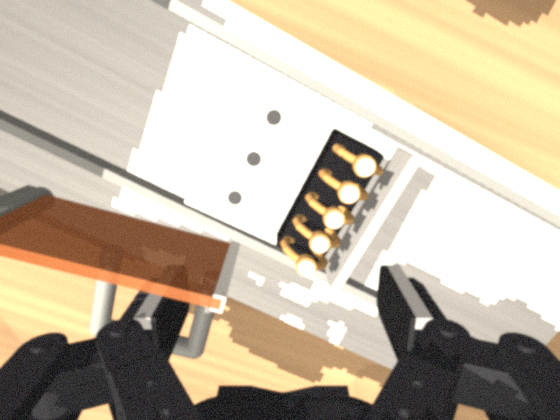

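View pics/sw16.png

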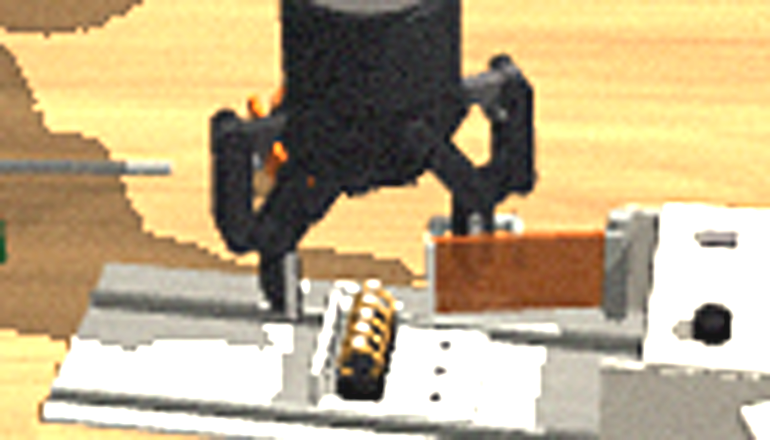

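Call:
send_rows --rows "0.93 0.1 0.25 0.15 -0.5; 0.94 0.1 0.5 0.15 -1.1; 0.92 0.05 0.5 0.05 -1.3; 0.9 0 0.55 -0.1 -1.45; 0.89 -0.05 0.6 -0.15 -1.6; 0.87 -0.1 0.65 -0.2 -1.7; 0.86 -0.15 0.65 -0.3 -1.85; 0.84 -0.2 0.7 -0.35 -2; 0.83 -0.2 0.75 -0.45 -2.1; 0.81 -0.25 0.75 -0.5 -2.25; 0.8 -0.3 0.8 -0.6 -2.4; 0.79 -0.3 0.85 -0.65 -2.55"

```text
time_s: 24.85
eef_pos: [516.8, -32.3, -25.5]
ee_rot: [0.627, 0.327, 0.627, -0.328]
force: [1.9, -2.2, 0.1]
grip_width: 0.79
```

```bash
python3 - <<'E'
from h import *
push(np.linspace(-112.5,-96,12),np.linspace(1.46,1.48,12),2)
seen('w17')
E
```

```text
t24.85 curer [-94.9  27.8 -25.5] dir 219.7 F [ 1.9 -2.2  0.1] g 0.790 j6 0.67
el 2.0
0.77 -0.05 0.04 -0.06 -0.11; 0.76 -0.07 0.08 -0.12 -0.25; 0.75 -0.10 0.12 -0.18 -0.40; 0.74 -0.13 0.16 -0.24 -0.56; 0.73 -0.15 0.21 -0.30 -0.72; 0.72 -0.17 0.25 -0.36 -0.88; 0.70 -0.19 0.29 -0.43 -1.05; 0.69 -0.22 0.33 -0.49 -1.23; 0.68 -0.24 0.38 -0.55 -1.41; 0.67 -0.26 0.42 -0.61 -1.59; 0.66 -0.27 0.46 -0.67 -1.78; 0.65 -0.29 0.50 -0.73 -1.98
```

View pics/w17.png

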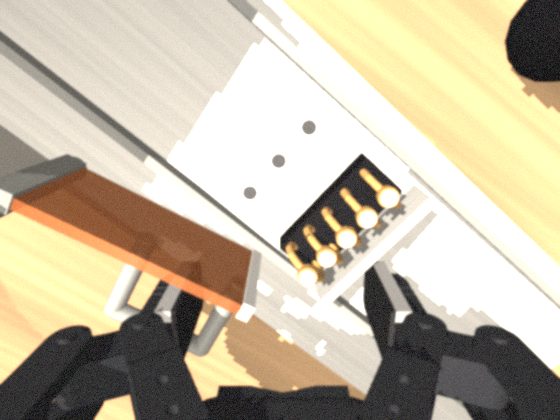

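View pics/sw17.png

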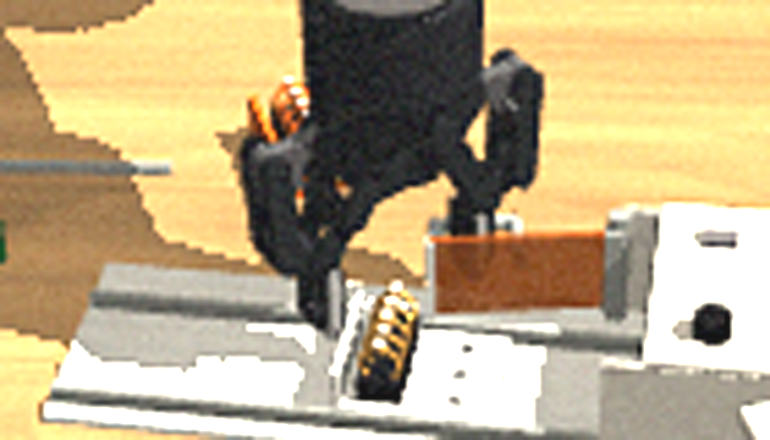

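Call:
send_rows --rows "0.77 -0.05 0.05 -0.05 -0.1; 0.76 -0.05 0.1 -0.1 -0.25; 0.75 -0.1 0.1 -0.2 -0.4; 0.74 -0.15 0.15 -0.25 -0.55; 0.73 -0.15 0.2 -0.3 -0.7; 0.72 -0.15 0.25 -0.35 -0.9; 0.7 -0.2 0.3 -0.45 -1.05; 0.69 -0.2 0.35 -0.5 -1.25; 0.68 -0.25 0.4 -0.55 -1.4; 0.67 -0.25 0.4 -0.6 -1.6; 0.66 -0.25 0.45 -0.65 -1.8; 0.65 -0.3 0.5 -0.75 -2"

```text
time_s: 26.15
eef_pos: [517.0, -23.5, -22.4]
ee_rot: [0.653, 0.272, 0.653, -0.272]
force: [4.1, -1.9, -0.8]
grip_width: 0.653
```

```bash
python3 - <<'E'
from h import *
push(np.linspace(-94.2,-74,12),np.linspace(1.48,1.5,12),2)
seen('w18')
E
```

```text
t26.15 curer [-86.1  28.4 -22.4] dir 229.7 F [ 4.1 -1.9 -0.8] g 0.653 j6 0.52
el 1.7
0.64 -0.01 0.05 -0.08 -0.20; 0.63 -0.03 0.12 -0.15 -0.46; 0.62 -0.04 0.18 -0.22 -0.72; 0.61 -0.06 0.25 -0.28 -0.99; 0.60 -0.08 0.31 -0.35 -1.28; 0.59 -0.09 0.37 -0.42 -1.57; 0.58 -0.11 0.44 -0.49 -1.87; 0.57 -0.12 0.50 -0.56 -2.18; 0.56 -0.13 0.56 -0.63 -2.50; 0.55 -0.14 0.63 -0.70 -2.84; 0.55 -0.15 0.69 -0.77 -3.18; 0.54 -0.15 0.76 -0.85 -3.53
```

View pics/w18.png

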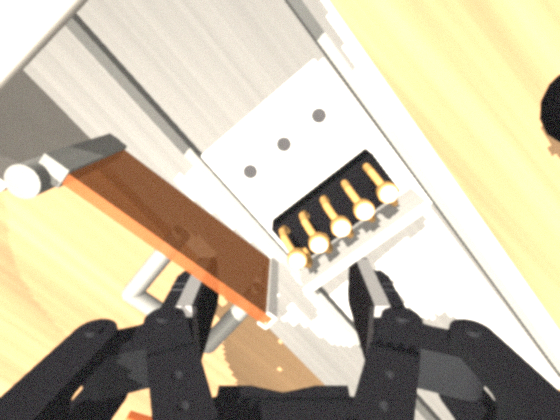

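```bash
python3 - <<'E'
from h import *
push(np.linspace(-94.2,-76,12),np.linspace(1.49,1.56,12),2)
E
```

```text
t26.25 curer [-85.8  28.9 -22.5] dir 229.7 F [ 2.1 -1.8  0.4] g 0.643 j6 0.52
el 1.7
0.65 -0.01 0.05 -0.06 -0.26; 0.64 -0.02 0.10 -0.13 -0.51; 0.63 -0.03 0.15 -0.21 -0.77; 0.63 -0.04 0.20 -0.28 -1.03; 0.62 -0.05 0.25 -0.36 -1.30; 0.62 -0.06 0.30 -0.43 -1.58; 0.61 -0.07 0.35 -0.51 -1.86; 0.61 -0.07 0.40 -0.59 -2.14; 0.61 -0.08 0.45 -0.67 -2.43; 0.60 -0.08 0.50 -0.75 -2.72; 0.60 -0.09 0.55 -0.83 -3.01; 0.60 -0.09 0.60 -0.91 -3.31
```

Call:
send_rows --rows "0.65 0 0.05 -0.05 -0.25; 0.64 0 0.1 -0.15 -0.5; 0.63 -0.05 0.15 -0.2 -0.75; 0.63 -0.05 0.2 -0.3 -1.05; 0.62 -0.05 0.25 -0.35 -1.3; 0.62 -0.05 0.3 -0.45 -1.6; 0.61 -0.05 0.35 -0.5 -1.85; 0.61 -0.05 0.4 -0.6 -2.15; 0.61 -0.1 0.45 -0.65 -2.45; 0.6 -0.1 0.5 -0.75 -2.7; 0.6 -0.1 0.55 -0.85 -3; 0.6 -0.1 0.6 -0.9 -3.3"

```text
time_s: 27.45
eef_pos: [515.1, -12.6, -21.3]
ee_rot: [0.685, 0.175, 0.685, -0.175]
force: [5.3, 0.3, 0.2]
grip_width: 0.601
```

```bash
python3 - <<'E'
from h import *
push(np.linspace(-74.3,-54,12),np.linspace(1.56,1.58,12),2)
seen('w19')
E
```

```text
t27.45 curer [-75.3  31.3 -21.3] dir 246.3 F [5.3 0.3 0.2] g 0.601 j6 0.25
el 2.0
0.59 0.02 0.05 -0.10 -0.30; 0.59 0.02 0.13 -0.16 -0.64; 0.58 0.01 0.21 -0.21 -0.98; 0.58 0.01 0.30 -0.27 -1.32; 0.58 0.00 0.38 -0.33 -1.67; 0.58 0.00 0.47 -0.39 -2.03; 0.58 0.00 0.55 -0.45 -2.39; 0.58 0.00 0.64 -0.51 -2.75; 0.58 0.00 0.72 -0.57 -3.12; 0.58 0.01 0.81 -0.63 -3.48; 0.58 0.01 0.90 -0.69 -3.85; 0.59 0.02 0.98 -0.75 -4.21
```

View pics/w19.png

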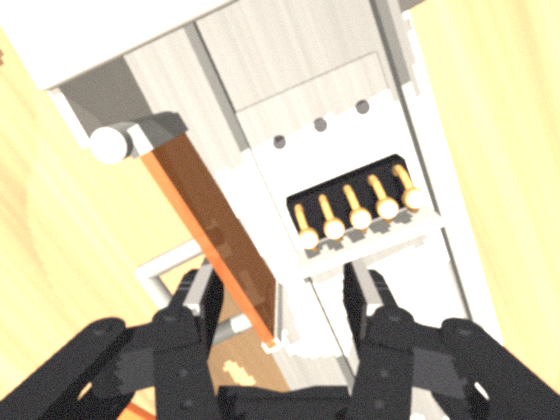

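View pics/sw19.png

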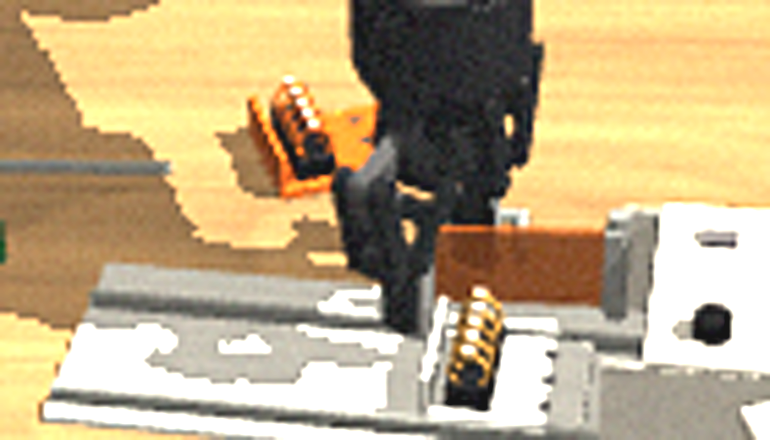

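Call:
send_rows --rows "0.59 0 0.05 -0.1 -0.3; 0.59 0 0.15 -0.15 -0.65; 0.58 0 0.2 -0.2 -1; 0.58 0 0.3 -0.25 -1.3; 0.58 0 0.4 -0.35 -1.65; 0.58 0 0.45 -0.4 -2; 0.58 0 0.55 -0.45 -2.4; 0.58 0 0.65 -0.5 -2.75; 0.58 0 0.7 -0.55 -3.1; 0.58 0 0.8 -0.65 -3.5; 0.58 0 0.9 -0.7 -3.85; 0.59 0 1 -0.75 -4.2"

```text
time_s: 28.75
eef_pos: [513.7, -0.6, -21.2]
ee_rot: [0.706, 0.047, 0.705, -0.047]
force: [7.3, -2.2, 1.3]
grip_width: 0.59
```

```bash
python3 - <<'E'
from h import *
push(np.linspace(-52.3,-34,12),np.linspace(1.58,1.56,12),2)
seen('w20')
E
```

```text
t28.75 curer [-63.5  33.7 -21.2] dir 267.3 F [ 7.3 -2.2  1.3] g 0.590 j6 -0.10
el 2.5
0.59 0.04 0.11 -0.07 -0.34; 0.59 0.03 0.19 -0.06 -0.66; 0.58 0.03 0.27 -0.05 -0.93; 0.58 0.02 0.34 -0.04 -1.21; 0.58 0.02 0.41 -0.02 -1.49; 0.58 0.02 0.49 -0.01 -1.77; 0.58 0.01 0.56 0.00 -2.06; 0.57 0.01 0.64 0.02 -2.35; 0.57 0.01 0.71 0.03 -2.64; 0.57 0.01 0.79 0.04 -2.93; 0.57 0.01 0.87 0.05 -3.22; 0.57 0.01 0.94 0.07 -3.51
```

View pics/w20.png

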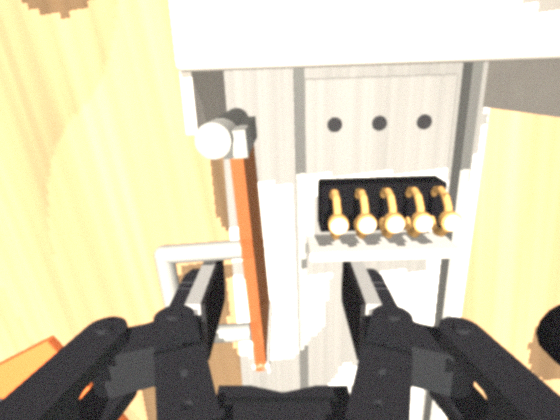

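Call:
send_rows --rows "0.59 0 0.1 -0.05 -0.35; 0.59 0 0.2 -0.05 -0.65; 0.58 0 0.25 -0.05 -0.95; 0.58 0 0.35 -0.05 -1.2; 0.58 0 0.4 0 -1.5; 0.58 0 0.5 0 -1.75; 0.58 0 0.55 0 -2.05; 0.57 0 0.65 0 -2.35; 0.57 0 0.7 0.05 -2.65; 0.57 0 0.8 0.05 -2.95; 0.57 0 0.85 0.05 -3.2; 0.57 0 0.95 0.05 -3.5"

```text
time_s: 30.05
eef_pos: [515.6, 8.8, -21.1]
ee_rot: [0.705, -0.061, 0.704, 0.06]
force: [7.8, -3.0, 1.4]
grip_width: 0.568
```

```bash
python3 - <<'E'
from h import *
push(np.linspace(-32.3,-12,12),np.linspace(1.56,1.53,12),2)
seen('w21')
E
```

```text
t30.05 curer [-54.   32.6 -21.1] dir 284.7 F [ 7.8 -3.   1.4] g 0.568 j6 -0.38
el 1.8
0.58 0.02 0.07 0.02 -0.30; 0.58 0.03 0.14 0.06 -0.63; 0.58 0.03 0.22 0.10 -0.96; 0.59 0.04 0.30 0.14 -1.28; 0.59 0.04 0.38 0.18 -1.60; 0.59 0.05 0.46 0.22 -1.92; 0.60 0.06 0.54 0.26 -2.24; 0.61 0.07 0.62 0.29 -2.55; 0.61 0.08 0.70 0.33 -2.86; 0.62 0.09 0.78 0.37 -3.16; 0.63 0.11 0.87 0.41 -3.46; 0.64 0.12 0.95 0.44 -3.75
```

View pics/w21.png

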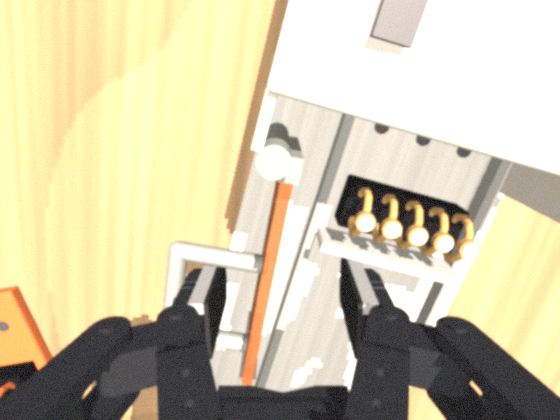

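Call:
send_rows --rows "0.58 0 0.05 0 -0.3; 0.58 0 0.15 0.05 -0.65; 0.58 0 0.2 0.1 -0.95; 0.59 0.05 0.3 0.15 -1.3; 0.59 0.05 0.4 0.2 -1.6; 0.59 0.05 0.45 0.2 -1.9; 0.6 0.05 0.55 0.25 -2.25; 0.61 0.05 0.6 0.3 -2.55; 0.61 0.1 0.7 0.35 -2.85; 0.62 0.1 0.8 0.35 -3.15; 0.63 0.1 0.85 0.4 -3.45; 0.64 0.1 0.95 0.45 -3.75"

```text
time_s: 31.35
eef_pos: [518.0, 19.0, -22.3]
ee_rot: [0.686, -0.175, 0.685, 0.174]
force: [6.5, -3.0, 0.6]
grip_width: 0.642
```

```bash
python3 - <<'E'
from h import *
push(np.linspace(-10.5,4,12),np.linspace(1.53,1.5,12),2)
seen('w22')
E
```

```text
t31.35 curer [-43.6  31.1 -22.3] dir 303.5 F [ 6.5 -3.   0.6] g 0.642 j6 -0.69
el 1.7
0.65 0.01 0.03 0.07 -0.21; 0.65 0.02 0.07 0.12 -0.41; 0.66 0.04 0.12 0.16 -0.62; 0.67 0.05 0.17 0.21 -0.81; 0.68 0.06 0.21 0.25 -1.01; 0.68 0.08 0.26 0.30 -1.20; 0.69 0.10 0.31 0.34 -1.39; 0.70 0.11 0.36 0.39 -1.57; 0.71 0.13 0.41 0.43 -1.75; 0.72 0.15 0.46 0.48 -1.93; 0.73 0.17 0.50 0.53 -2.10; 0.74 0.19 0.55 0.57 -2.27
```

View pics/w22.png

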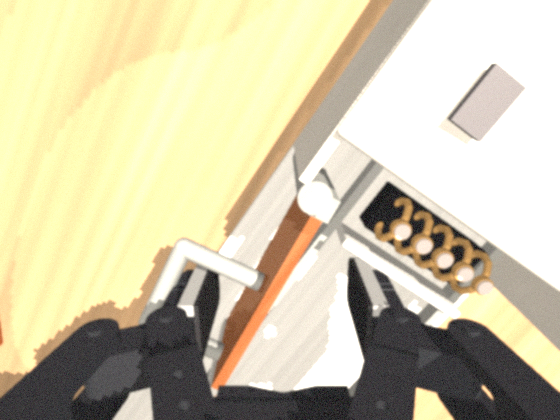

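View pics/sw22.png

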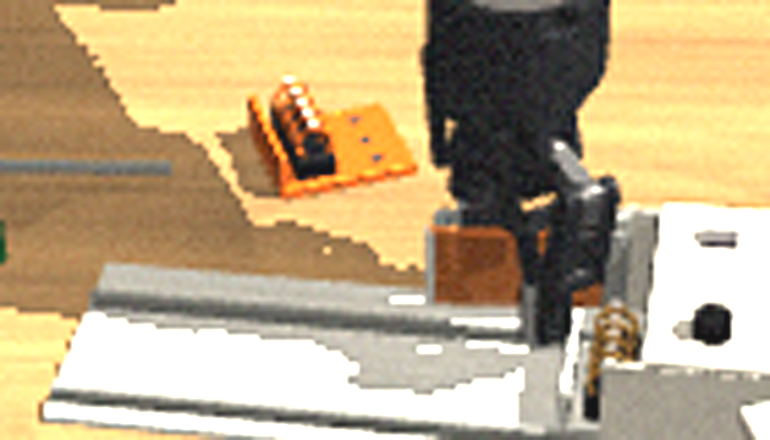

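Call:
send_rows --rows "0.65 0 0.05 0.05 -0.2; 0.65 0 0.05 0.1 -0.4; 0.66 0 0.1 0.15 -0.6; 0.67 0 0.15 0.2 -0.8; 0.68 0 0.2 0.25 -1; 0.68 0.05 0.25 0.3 -1.2; 0.69 0.05 0.3 0.35 -1.4; 0.7 0.05 0.35 0.4 -1.55; 0.71 0.05 0.4 0.45 -1.75; 0.72 0.1 0.45 0.5 -1.95; 0.73 0.1 0.5 0.55 -2.1; 0.74 0.1 0.55 0.55 -2.25"

```text
time_s: 32.65
eef_pos: [519.7, 26.7, -23.6]
ee_rot: [0.665, -0.241, 0.665, 0.241]
force: [5.1, -0.6, -1.2]
grip_width: 0.738
```

```bash
python3 - <<'E'
from h import *
push(np.linspace(5,12,8),np.linspace(1.5,1.49,8),2,tip=21)
seen('w23')
p=capture('scene'); im=p['pixels'][170:250,280:400,::-1]; cv2.imwrite('pics/s23.png',cv2.convertScaleAbs(cv2.resize(im,None,fx=6.5,fy=6.5,interpolation=cv2.INTER_CUBIC),alpha=1.6,beta=20))
E
```

```text
t32.65 curer [-35.8  30.  -23.6] dir 314.7 F [ 5.1 -0.6 -1.2] g 0.738 j6 -0.87
el 1.8
0.75 -0.02 -0.01 0.08 -0.14; 0.76 0.00 0.02 0.11 -0.26; 0.76 0.02 0.05 0.15 -0.37; 0.77 0.04 0.08 0.19 -0.49; 0.78 0.05 0.11 0.23 -0.60; 0.79 0.07 0.15 0.27 -0.71; 0.80 0.09 0.18 0.31 -0.82; 0.80 0.11 0.21 0.35 -0.93
```

View pics/w23.png

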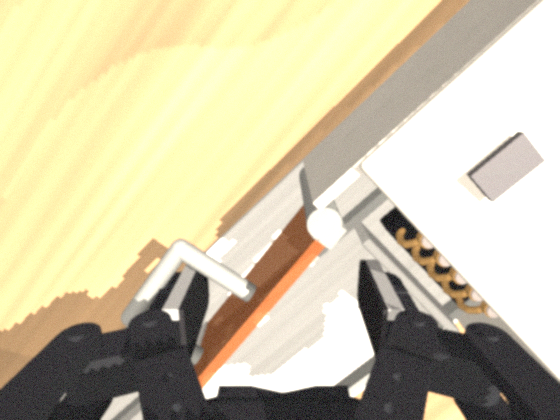

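View pics/s23.png

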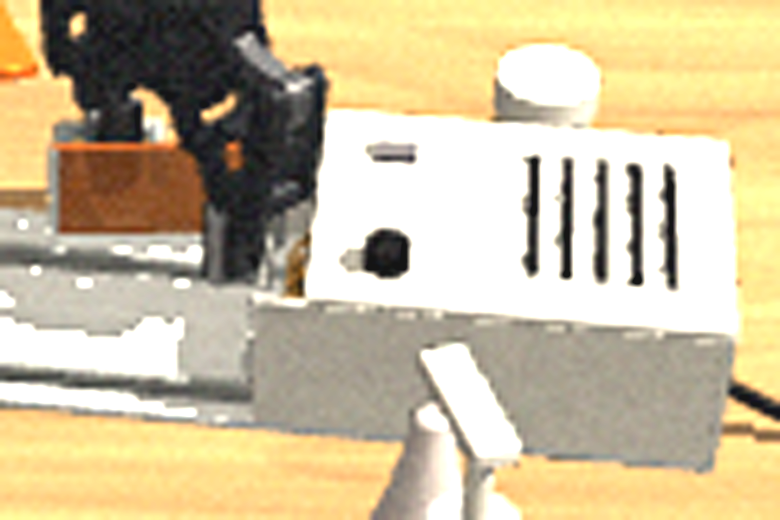

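Call:
send_rows --rows "0.75 0 0 0.05 -0.15; 0.76 0 0 0.1 -0.25; 0.76 0 0.05 0.15 -0.35; 0.77 0 0.1 0.2 -0.5; 0.77 0 0.1 0.2 -0.5"

```text
time_s: 33.3
eef_pos: [520.7, 28.4, -23.4]
ee_rot: [0.66, -0.255, 0.66, 0.255]
force: [1.6, -2.2, 1.4]
grip_width: 0.771
```

```bash
python3 - <<'E'
from h import *
push(np.linspace(8,13,6),1.49,2,tip=21)
w=wrist(); im=w['pixels'][150:380,250:540,::-1]; cv2.imwrite('pics/w24.png',cv2.convertScaleAbs(cv2.resize(im,None,fx=2.7,fy=2.6,interpolation=cv2.INTER_CUBIC),alpha=1.6,beta=15))
E
```

```text
t33.30 curer [-34.   29.2 -23.4] dir 317.2 F [ 1.6 -2.2  1.4] g 0.771 j6 -0.91
el 1.9
0.77 0.05 -0.00 0.02 -0.04; 0.78 0.07 0.03 0.06 -0.14; 0.79 0.09 0.07 0.10 -0.24; 0.80 0.11 0.10 0.14 -0.34; 0.80 0.13 0.14 0.18 -0.43; 0.81 0.16 0.17 0.21 -0.52
```

View pics/w24.png

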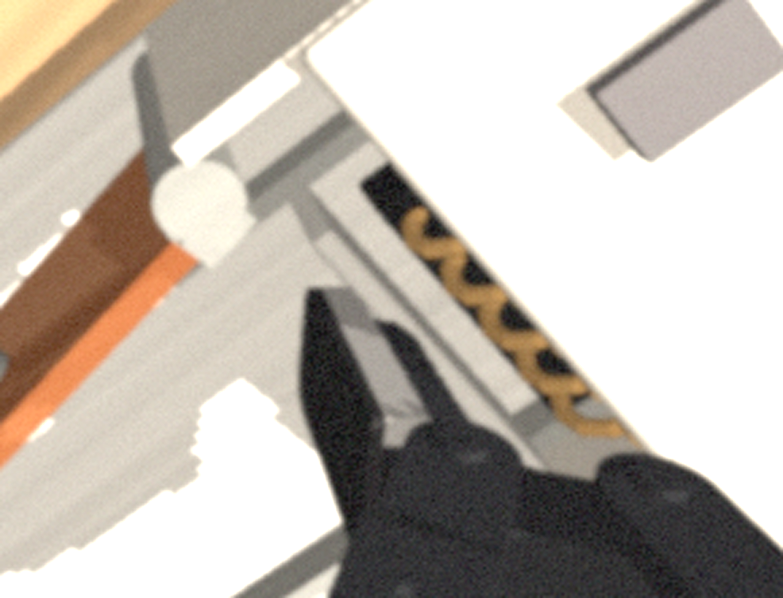

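Call:
send_rows --rows "0.78 0 0 0.05 -0.1; 0.79 0 0.05 0.1 -0.2; 0.8 0.05 0.1 0.15 -0.3; 0.8 0.05 0.15 0.2 -0.4; 0.8 0.05 0.15 0.2 -0.4"

```text
time_s: 33.85
eef_pos: [521.4, 30.9, -23.8]
ee_rot: [0.655, -0.267, 0.655, 0.266]
force: [1.9, -4.6, 2.0]
grip_width: 0.799
```

```bash
python3 - <<'E'
from h import *
push(np.linspace(12,18,6),1.49,2,tip=21.5)
w=wrist(); im=w['pixels'][150:380,250:540,::-1]; cv2.imwrite('pics/w25.png',cv2.convertScaleAbs(cv2.resize(im,None,fx=2.7,fy=2.6,interpolation=cv2.INTER_CUBIC),alpha=1.6,beta=15))
E
```

```text
t33.85 curer [-31.5  28.7 -23.8] dir 319.2 F [ 1.9 -4.6  2. ] g 0.799 j6 -0.94
el 1.9
0.80 0.04 0.00 -0.04 -0.03; 0.82 0.07 0.04 0.00 -0.15; 0.83 0.09 0.08 0.05 -0.25; 0.84 0.12 0.12 0.10 -0.36; 0.85 0.15 0.16 0.15 -0.47; 0.86 0.18 0.20 0.19 -0.57
```

View pics/w25.png

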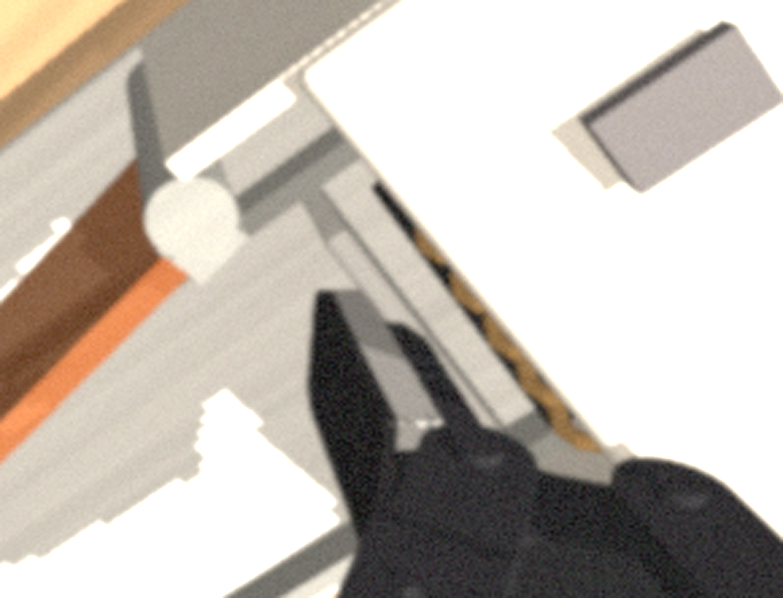

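Call:
send_rows --rows "0.81 0 0.05 0 -0.1; 0.82 0.05 0.05 0.05 -0.2; 0.83 0.05 0.1 0.1 -0.3; 0.84 0.1 0.15 0.1 -0.4; 0.84 0.1 0.15 0.1 -0.4"

```text
time_s: 34.4
eef_pos: [521.5, 32.1, -24.6]
ee_rot: [0.651, -0.278, 0.65, 0.277]
force: [4.4, -6.9, 2.9]
grip_width: 0.838
```

```bash
python3 - <<'E'
from h import *
push(np.linspace(16,22,6),1.49,2,tip=21.5)
w=wrist(); overlay(w,POSE,'w26',28,(250,150,540,380),2.7)
E
```

```text
t34.40 curer [-30.3  28.7 -24.6] dir 321.2 F [ 4.4 -6.9  2.9] g 0.838 j6 -0.97
el 2.0
0.84 0.05 0.06 0.03 -0.00; 0.85 0.08 0.10 0.07 -0.10; 0.86 0.11 0.13 0.12 -0.21; 0.87 0.14 0.17 0.17 -0.30; 0.89 0.17 0.21 0.22 -0.40; 0.90 0.20 0.25 0.27 -0.50
```

View pics/w26.png

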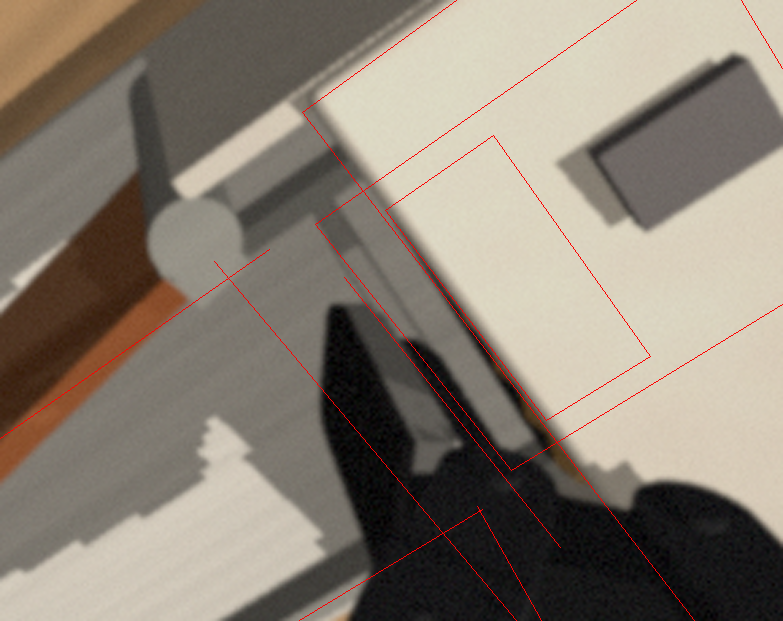

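Call:
send_rows --rows "0.85 0.05 0.1 0.05 -0.1; 0.86 0.05 0.15 0.1 -0.2; 0.87 0.1 0.15 0.15 -0.3; 0.87 0.1 0.15 0.15 -0.3; 0.87 0.1 0.15 0.15 -0.3"

```text
time_s: 34.95
eef_pos: [522.2, 31.6, -24.9]
ee_rot: [0.647, -0.288, 0.646, 0.284]
force: [0.5, -25.2, 8.4]
grip_width: 0.871
```

```bash
python3 - <<'E'
from h import *
cur(); w=wrist(); overlay(w,POSE,'w27',28,(250,150,540,380),2.7)
E
```

```text
t34.95 curer [-30.7  28.  -24.9] dir 322.6 F [  0.5 -25.2   8.4] g 0.871 j6 -0.99
```

View pics/w27.png

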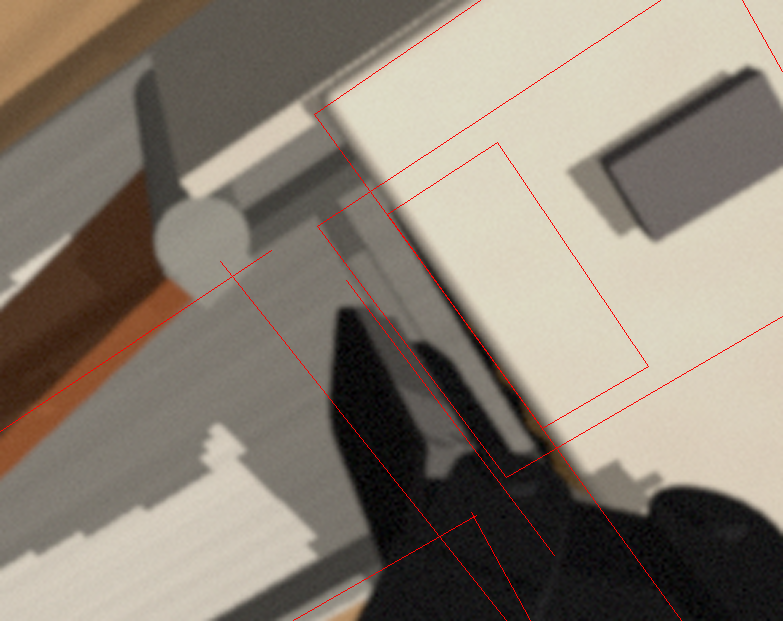

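Call:
send_rows --rows "0.85 0 -0.05 -0.1 0; 0.83 0 -0.1 -0.15 0; 0.82 0 -0.15 -0.2 0; 0.82 0 -0.15 -0.2 0"

```text
time_s: 35.4
eef_pos: [522.7, 31.9, -24.6]
ee_rot: [0.648, -0.287, 0.645, 0.285]
force: [5.8, -4.9, 10.1]
grip_width: 0.821
```

```bash
python3 - <<'E'
from h import *
cur(); w=wrist(); save(w,'w28r'); overlay(w,POSE,'w28',28,(250,150,540,380),2.7)
p=capture('scene'); im=p['pixels'][170:250,280:400,::-1]; cv2.imwrite('pics/s28.png',cv2.convertScaleAbs(cv2.resize(im,None,fx=6.5,fy=6.5,interpolation=cv2.INTER_CUBIC),alpha=1.6,beta=20))
for c in (w,p):
  for t in ('rack','rack_lip'): print(t,[(w2c(POSE,[d['location']])[0].round(1).tolist(),round(d['confidence'],2)) for d in nets.spot_point(c,t)])
E
```

```text
t35.40 curer [-30.3  27.5 -24.6] dir 322.6 F [ 5.8 -4.9 10.1] g 0.821 j6 -1.00
rack []
rack_lip [([4.5, -3.4, 15.9], 0.66)]
rack [([-165.7, 159.8, -0.3], 0.8), ([-213.0, -189.6, 2.5], 0.72), ([-317.2, 51.0, -0.2], 0.6)]
rack_lip [([-176.3, 153.7, 17.9], 0.71), ([-201.9, -201.0, 13.7], 0.7), ([73.7, -235.7, 2.4], 0.24)]
```

View pics/w28.png

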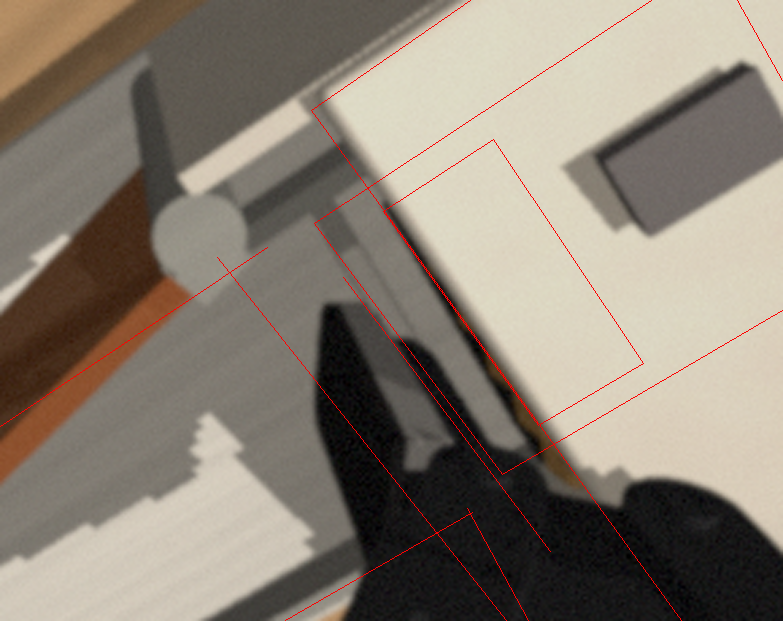

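View pics/s28.png

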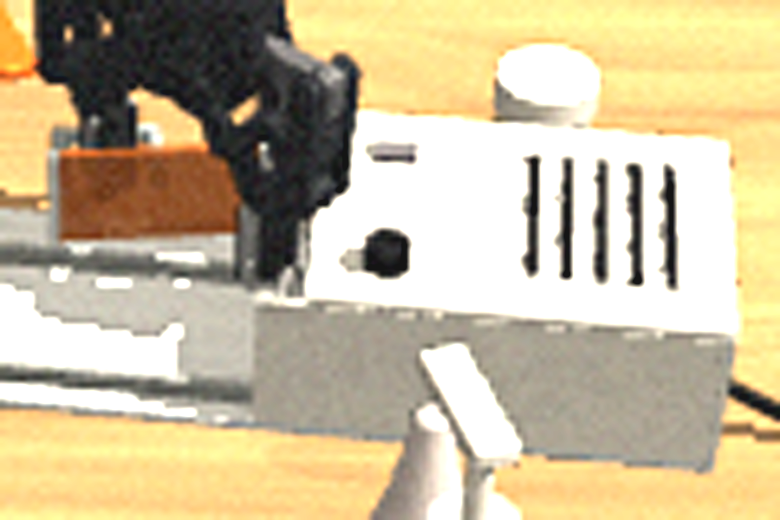

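Call:
send_rows --rows "0.82 -0.2 0 0 0; 0.82 -0.3 0 0 0; 0.82 -0.4 0 0 0; 0.82 -0.4 0 0 0"

```text
time_s: 36.1
eef_pos: [520.7, 32.4, -22.1]
ee_rot: [0.647, -0.286, 0.646, 0.286]
force: [3.6, -3.9, -2.6]
grip_width: 0.818
```

```bash
python3 - <<'E'
from h import *
cur(); w=wrist(); 
im=w['pixels'][180:330,350:490,::-1]; cv2.imwrite('pics/w29.png',cv2.convertScaleAbs(cv2.resize(im,None,fx=5.5,fy=4,interpolation=cv2.INTER_CUBIC),alpha=1.8,beta=15))
f=lambda P:((proj(w,c2w(POSE,P))-[350,180]+.5)*[5.5,4]).round(0).tolist()
print('roof',f([[18,10,64],[18,-10,64],[18,56,64]])); print('lip',f([[8,19,29],[8,-41,29],[12,19,29],[12,-41,29]]),'plate lip base',f([[8,19,10],[12,19,10],[8,19,4]]), 'bar',f([[18,14,20]]))
print('rail end cheek',f([[2,21,12],[0,44,54]]))
E
```

```text
t36.10 curer [-30.1  29.5 -22.1] dir 322.7 F [ 3.6 -3.9 -2.6] g 0.818 j6 -1.00
roof [[551.0, 518.0], [724.0, 692.0], [89.0, 53.0]]
lip [[152.0, 295.0], [567.0, 696.0], [200.0, 272.0], [613.0, 677.0]] plate lip base [[94.0, 217.0], [136.0, 197.0], [79.0, 196.0]] bar [[272.0, 237.0]]
rail end cheek [[22.0, 242.0], [-98.0, 265.0]]
```

View pics/w29.png

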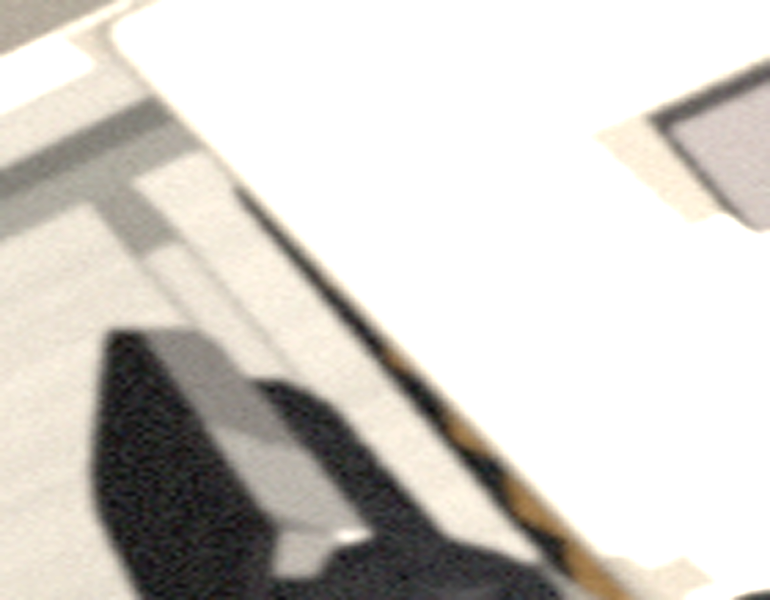

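Call:
send_rows --rows "0.83 0 0.05 0.05 0; 0.84 0 0.05 0.1 0; 0.85 0 0.1 0.1 0; 0.85 0 0.1 0.1 0"

```text
time_s: 36.55
eef_pos: [521.0, 32.6, -21.8]
ee_rot: [0.647, -0.287, 0.646, 0.285]
force: [2.8, -11.9, 0.6]
grip_width: 0.851
```

Call:
send_rows --rows "0.86 0 0.05 0.05 0; 0.87 0 0.05 0.1 0; 0.87 0 0.05 0.1 0; 0.87 0 0.05 0.1 0"

```text
time_s: 36.95
eef_pos: [521.6, 32.6, -21.5]
ee_rot: [0.647, -0.287, 0.647, 0.285]
force: [1.6, -18.6, 3.8]
grip_width: 0.869
```

```bash
python3 - <<'E'
from h import *
cur(); w=wrist(); 
im=w['pixels'][180:330,350:490,::-1]; cv2.imwrite('pics/w30.png',cv2.convertScaleAbs(cv2.resize(im,None,fx=5.5,fy=4,interpolation=cv2.INTER_CUBIC),alpha=1.8,beta=15))
E
```

```text
t36.95 curer [-29.8  28.7 -21.5] dir 322.7 F [  1.6 -18.6   3.8] g 0.869 j6 -0.99
```

View pics/w30.png

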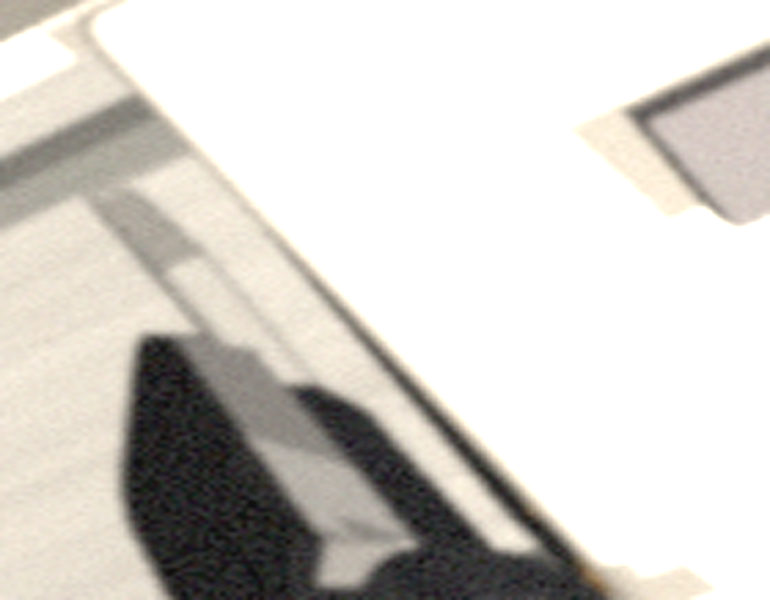

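Call:
send_rows --rows "0.88 0 0.05 0.05 0; 0.89 0 0.1 0.1 0; 0.89 0 0.1 0.1 0; 0.89 0 0.1 0.1 0"

```text
time_s: 37.4
eef_pos: [522.2, 32.6, -20.9]
ee_rot: [0.647, -0.288, 0.646, 0.284]
force: [0.1, -25.4, 7.3]
grip_width: 0.884
```

```bash
python3 - <<'E'
from h import *
cur(); w=wrist(); 
im=w['pixels'][180:330,350:490,::-1]; cv2.imwrite('pics/w31.png',cv2.convertScaleAbs(cv2.resize(im,None,fx=5.5,fy=4,interpolation=cv2.INTER_CUBIC),alpha=1.8,beta=15))
f=lambda P:((proj(w,c2w(POSE,P))-[350,180]+.5)*[5.5,4]).round(0).tolist()
print('roof',f([[18,56,64]])); print('lip',f([[8,19,29],[12,19,29],[8,19,10],[12,19,10]]))
E
```

```text
t37.40 curer [-29.7  28.1 -20.9] dir 322.6 F [  0.1 -25.4   7.3] g 0.884 j6 -0.99
roof [[57.0, 42.0]]
lip [[131.0, 284.0], [178.0, 262.0], [76.0, 207.0], [118.0, 187.0]]
```

View pics/w31.png

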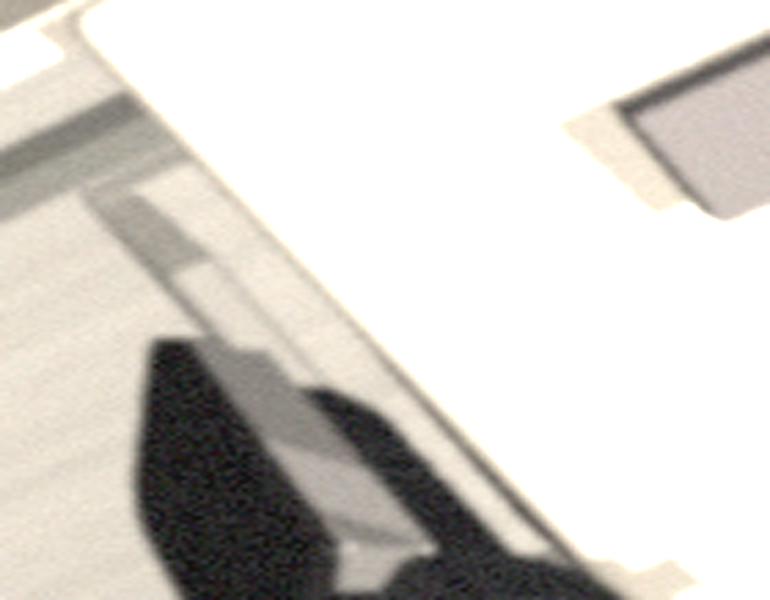

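Call:
send_rows --rows "0.87 0 -0.05 -0.05 0; 0.86 0 -0.1 -0.1 0; 0.85 0 -0.1 -0.15 0; 0.84 0 -0.15 -0.2 0; 0.83 0 -0.15 -0.2 0; 0.82 0 -0.15 -0.2 0"

```text
time_s: 38.05
eef_pos: [521.7, 33.0, -21.3]
ee_rot: [0.647, -0.287, 0.646, 0.285]
force: [3.9, -9.4, 3.7]
grip_width: 0.822
```

```bash
python3 - <<'E'
from h import *
cur(); w=wrist(); 
im=w['pixels'][180:330,350:490,::-1]; cv2.imwrite('pics/w32.png',cv2.convertScaleAbs(cv2.resize(im,None,fx=5.5,fy=4,interpolation=cv2.INTER_CUBIC),alpha=1.8,beta=15))
f=lambda P:((proj(w,c2w(POSE,P))-[350,180]+.5)*[5.5,4]).round(0).tolist()
print('roof',f([[18,56,64]])); print('lip',f([[8,19,29],[12,19,29],[8,19,10],[12,19,10]]))
E
```

```text
t38.05 curer [-29.4  28.6 -21.3] dir 322.7 F [ 3.9 -9.4  3.7] g 0.822 j6 -0.99
roof [[64.0, 49.0]]
lip [[134.0, 290.0], [182.0, 267.0], [79.0, 212.0], [121.0, 192.0]]
```

View pics/w32.png

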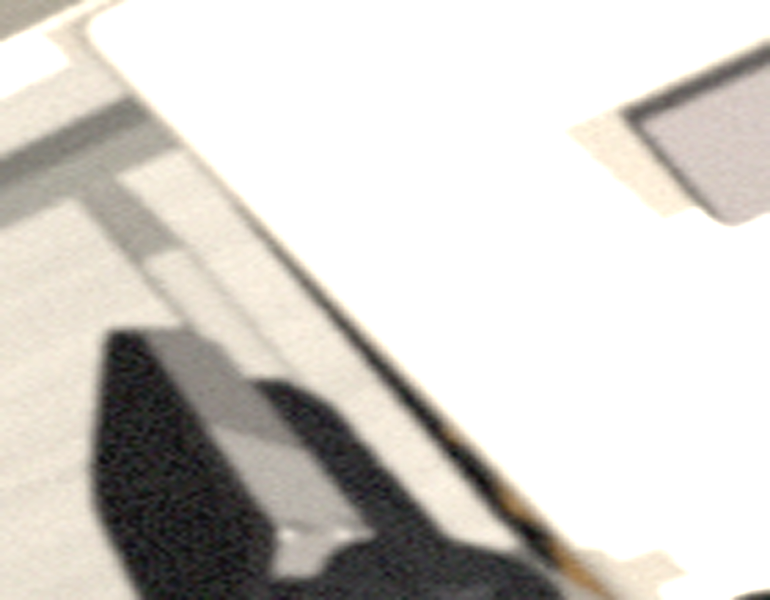

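Call:
send_rows --rows "0.81 0 -0.05 -0.1 0; 0.8 0 -0.1 -0.15 0; 0.79 0 -0.15 -0.2 0; 0.78 0 -0.2 -0.25 0; 0.77 0 -0.2 -0.25 0; 0.76 0 -0.2 -0.25 0"

```text
time_s: 38.7
eef_pos: [520.0, 30.8, -22.1]
ee_rot: [0.646, -0.286, 0.647, 0.286]
force: [0.3, -0.6, 0.5]
grip_width: 0.761
```

```bash
python3 - <<'E'
from h import *
cur(); w=wrist(); save(w,'w33r')
im=w['pixels'][180:330,350:490,::-1]; cv2.imwrite('pics/w33.png',cv2.convertScaleAbs(cv2.resize(im,None,fx=5.5,fy=4,interpolation=cv2.INTER_CUBIC),alpha=1.3,beta=5))
f=lambda P:((proj(w,c2w(POSE,P))-[350,180]+.5)*[5.5,4]).round(0).tolist()
print('roof',f([[18,56,64]])); print('lip',f([[8,19,29],[12,19,29],[8,19,10],[12,19,10]]))
E
```

```text
t38.70 curer [-31.7  30.1 -22.1] dir 322.7 F [ 0.3 -0.6  0.5] g 0.761 j6 -1.00
roof [[122.0, 44.0]]
lip [[175.0, 290.0], [223.0, 267.0], [115.0, 212.0], [157.0, 192.0]]
```

View pics/w33.png

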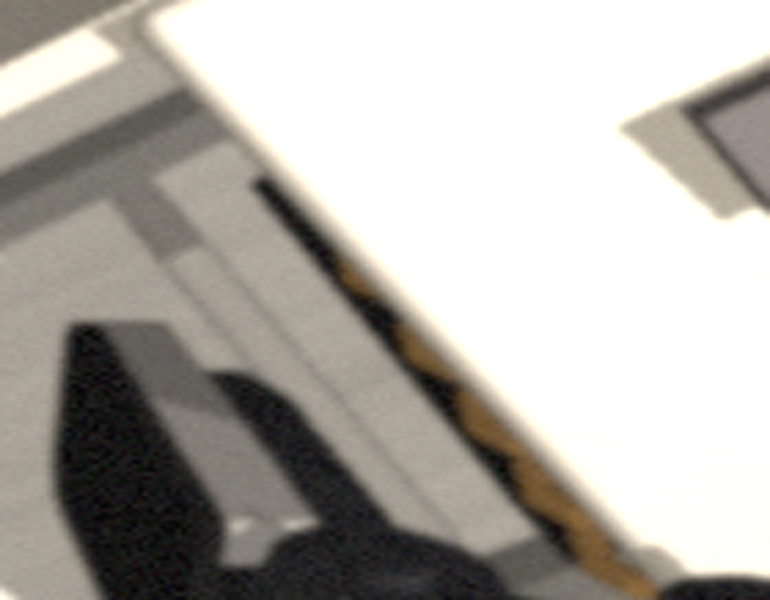

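View pics/w33r.png

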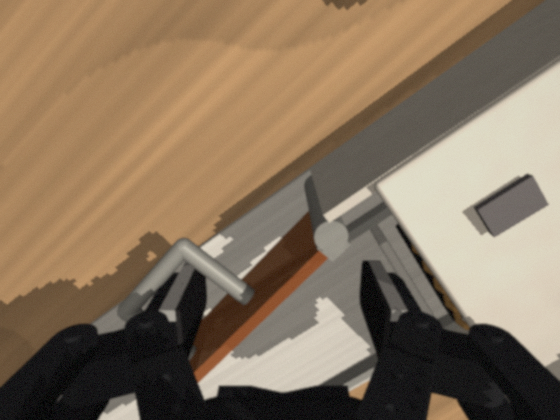

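```bash
cat > rev.py <<'E'
from h import *
import sys
P=[(1.5,317,76,22),(1.5,300,66,22),(1.5,282,60,22),(1.5,262,60,22),(1.5,243,64,22),(1.5,226,76,22),(1.46,212,88,22),(1.43,196,90,22),(1.40,170,82,22),(1.36,147,70,22),(1.2,137,60,22),(0.9,135,52,22),(.6,135,48,22),(.3,143,48,22),(.12,160,50,22),(0,178,54,22)]
i=int(sys.argv[1]); gen(P[i:i+4],12,28)
E
python3 rev.py 0
```

```text
t38.75 curer [-31.7  30.1 -22.1] dir 322.7 F [ 1.4 -1.4  0.9] g 0.762 j6 -1.00
min clr ring,lip,leaf,el [18.6  8.6 25.4  1.7]
0.69 -0.08 -0.40 -0.50 1.98; 0.66 -0.13 -0.61 -0.70 2.83; 0.64 -0.19 -0.80 -0.92 3.68; 0.61 -0.23 -0.95 -1.15 4.53; 0.59 -0.26 -1.12 -1.36 5.43; 0.57 -0.29 -1.25 -1.59 6.33; 0.55 -0.31 -1.36 -1.83 7.23; 0.54 -0.34 -1.45 -2.09 8.13; 0.54 -0.34 -1.58 -2.32 9.13; 0.54 -0.34 -1.74 -2.53 10.13; 0.54 -0.34 -1.96 -2.68 11.13; 0.54 -0.34 -2.16 -2.85 12.13
```

Call:
send_rows --rows "0.73 0 -0.2 -0.3 1; 0.69 -0.1 -0.4 -0.5 2; 0.66 -0.15 -0.6 -0.7 2.8; 0.63 -0.2 -0.8 -0.95 3.8; 0.6 -0.25 -1 -1.2 4.8; 0.58 -0.3 -1.15 -1.45 5.8; 0.56 -0.3 -1.3 -1.7 6.8; 0.54 -0.35 -1.45 -2 7.9; 0.54 -0.35 -1.55 -2.25 8.9; 0.54 -0.35 -1.7 -2.45 9.9; 0.54 -0.35 -1.95 -2.65 11; 0.54 -0.35 -2.15 -2.85 12.1"

```text
time_s: 39.95
eef_pos: [516.7, -5.0, -18.7]
ee_rot: [0.702, 0.08, 0.703, -0.08]
force: [1.6, -0.1, -0.5]
grip_width: 0.54
```

```bash
python3 rev.py 3; python3 -c "
from h import *
seen('w40')"
```

```text
t39.95 curer [-67.6  30.3 -18.7] dir 261.9 F [ 1.6 -0.1 -0.5] g 0.540 j6 -0.01
min clr ring,lip,leaf,el [82.9 72.9 26.5  1.7]
0.55 0.02 -0.22 0.12 0.94; 0.56 0.04 -0.47 0.20 1.89; 0.57 0.05 -0.72 0.25 2.84; 0.58 0.07 -0.98 0.27 3.79; 0.62 0.13 -1.25 0.36 4.64; 0.65 0.18 -1.54 0.41 5.49; 0.69 0.25 -1.84 0.43 6.34; 0.72 0.32 -2.15 0.42 7.19; 0.76 0.39 -2.43 0.47 7.89; 0.79 0.48 -2.71 0.48 8.59; 0.83 0.56 -3.00 0.47 9.29; 0.86 0.66 -3.30 0.42 9.99
```

View pics/w40.png

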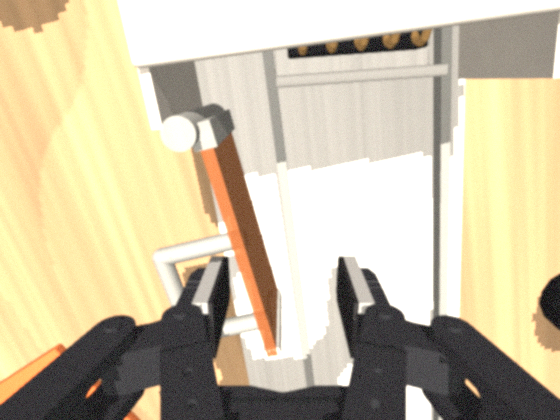

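```bash
python3 -c "
from h import *
w=wrist(); overlay(w,POSE,'w41',28,(120,0,480,180),2.2)
print([(w2c(POSE,[d['location']])[0].round(1).tolist(),round(d['confidence'],2)) for d in nets.spot_point(w,'rack_lip')])
f=lambda P:((proj(w,c2w(POSE,P))-[120,0]+.5)*2.2).round(0).tolist()
for r in(26,28,30): print(r,f([[r-20,19,29],[r-20,-41,29],[r-20,19,10],[r-16,19,29]]))
"
```

```text
[([3.1, -7.5, 18.5], 0.84)]
26 [[362.0, 208.0], [745.0, 153.0], [362.0, 204.0], [359.0, 182.0]]
28 [[360.0, 195.0], [745.0, 139.0], [360.0, 192.0], [357.0, 168.0]]
30 [[359.0, 182.0], [745.0, 125.0], [359.0, 181.0], [355.0, 155.0]]
```

View pics/w41.png

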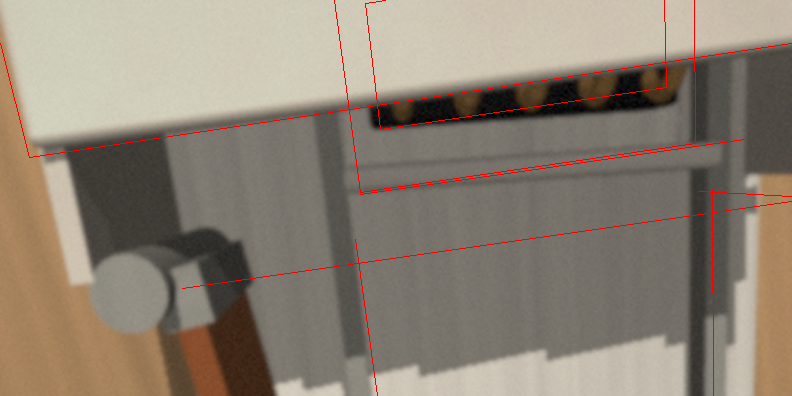

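```bash
cat >> h.py <<'E'
def genB(W,n,rx,tip=20.):
    W=np.array(W,float); t=np.linspace(0,len(W)-1,n+1)[1:]
    I=np.array([np.interp(t,np.arange(len(W)),W[:,k]) for k in range(3)]).T
    Q=[];c=[]
    for th,x,y in I:
        q,A,B,el=solve(th,B=(x,y),tip=tip); Q.append(q); c.append([*check(th,B,q[3],rx),14.5-el])
    s=cur(); c=np.array(c)
    print('min clr',c.min(0).round(1),'last',c[-1].round(1),'g',np.max([q[4] for q in Q]).round(2)); print(rowsfor(s,Q)); return Q[-1]
E
python3 - <<'E'
from h import *
genB([(1.5,-72,1),(1.42,-45,-14),(1.2,-16,-24)],12,26,tip=21)
E
```

```text
t40.15 curer [-67.4  30.2 -18.6] dir 262.3 F [ 1.5 -0.5 -0.6] g 0.540 j6 -0.02
min clr [19.3  9.3 28.5  2.4] last [19.3  9.3 45.6  2.4] g 0.78
0.55 0.13 0.20 0.09 -0.80; 0.57 0.17 0.43 0.20 -1.69; 0.60 0.21 0.66 0.31 -2.52; 0.63 0.25 0.89 0.44 -3.28; 0.65 0.29 1.13 0.61 -4.00; 0.68 0.34 1.38 0.76 -4.68; 0.69 0.36 1.63 0.95 -5.50; 0.70 0.38 1.88 1.13 -6.29; 0.71 0.41 2.15 1.31 -7.05; 0.73 0.45 2.41 1.49 -7.75; 0.76 0.49 2.68 1.66 -8.42; 0.78 0.55 2.95 1.83 -9.03
```

Call:
send_rows --rows "0.55 0.1 0.2 0.1 -0.8; 0.57 0.1 0.4 0.2 -1.7; 0.6 0.15 0.65 0.3 -2.5; 0.63 0.2 0.9 0.45 -3.3; 0.65 0.25 1.15 0.6 -4; 0.68 0.3 1.4 0.75 -4.7; 0.69 0.3 1.65 0.95 -5.5; 0.7 0.35 1.9 1.15 -6.3; 0.71 0.35 2.15 1.3 -7.05; 0.73 0.4 2.4 1.5 -7.75; 0.76 0.45 2.7 1.65 -8.4; 0.78 0.5 2.95 1.85 -9"

```text
time_s: 41.35
eef_pos: [541.4, 20.6, -23.6]
ee_rot: [0.679, -0.198, 0.679, 0.198]
force: [1.8, 2.0, 1.4]
grip_width: 0.778
```

```bash
python3 - <<'E'
from h import *
genB([(1.2,-16,-24),(1.15,-4,-26)],8,26,tip=21)
w=wrist(); im=w['pixels'][:,:,::-1]; cv2.imwrite('pics/w42.png',cv2.convertScaleAbs(im,alpha=1.8,beta=15))
E
```

```text
t41.35 curer [-40.    7.9 -23.6] dir 307.4 F [1.8 2.  1.4] g 0.778 j6 -0.75
min clr [ 7.4  0.  46.1  2.2] last [ 7.4  0.  49.8  2.2] g 0.85
0.79 0.07 0.01 0.03 -0.19; 0.80 0.09 0.05 0.10 -0.36; 0.81 0.11 0.09 0.18 -0.54; 0.82 0.13 0.13 0.26 -0.71; 0.82 0.16 0.17 0.33 -0.87; 0.83 0.18 0.21 0.41 -1.04; 0.84 0.21 0.25 0.48 -1.19; 0.85 0.23 0.29 0.56 -1.35
```

View pics/w42.png

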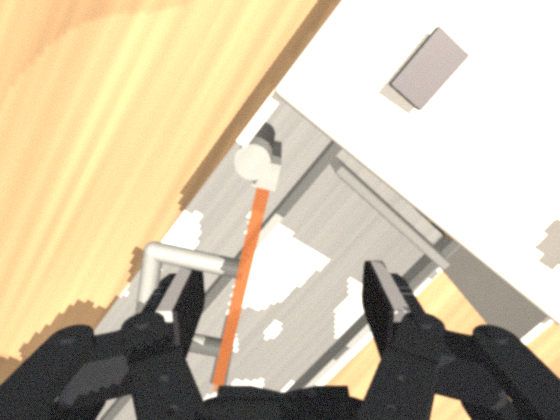

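Call:
send_rows --rows "0.79 0 0 0.05 -0.2; 0.8 0.05 0.05 0.1 -0.35; 0.81 0.05 0.1 0.2 -0.55; 0.82 0.1 0.15 0.25 -0.7; 0.82 0.1 0.15 0.25 -0.7; 0.82 0.1 0.15 0.25 -0.7"

```text
time_s: 42.0
eef_pos: [542.9, 22.5, -24.4]
ee_rot: [0.673, -0.217, 0.673, 0.217]
force: [2.0, 2.8, 0.1]
grip_width: 0.818
```

```bash
python3 - <<'E'
from h import *
genB([(1.17,-10,-25),(1.15,-2,-26)],8,26,tip=21)
w=wrist(); im=w['pixels'][150:330,250:480,::-1]; cv2.imwrite('pics/w43.png',cv2.convertScaleAbs(cv2.resize(im,None,fx=3.4,fy=3.3,interpolation=cv2.INTER_CUBIC),alpha=1.6,beta=15))
E
```

```text
t42.00 curer [-38.    6.6 -24.4] dir 310.6 F [2.  2.8 0.1] g 0.818 j6 -0.80
min clr [ 5.5  0.  47.8  2.1] last [ 5.5  0.  50.5  2.1] g 0.87
0.82 0.06 0.07 0.09 -0.19; 0.83 0.08 0.09 0.14 -0.30; 0.83 0.10 0.12 0.19 -0.40; 0.84 0.12 0.15 0.23 -0.50; 0.85 0.13 0.18 0.28 -0.60; 0.85 0.15 0.21 0.32 -0.70; 0.86 0.17 0.24 0.37 -0.80; 0.87 0.19 0.27 0.42 -0.90
```

View pics/w43.png

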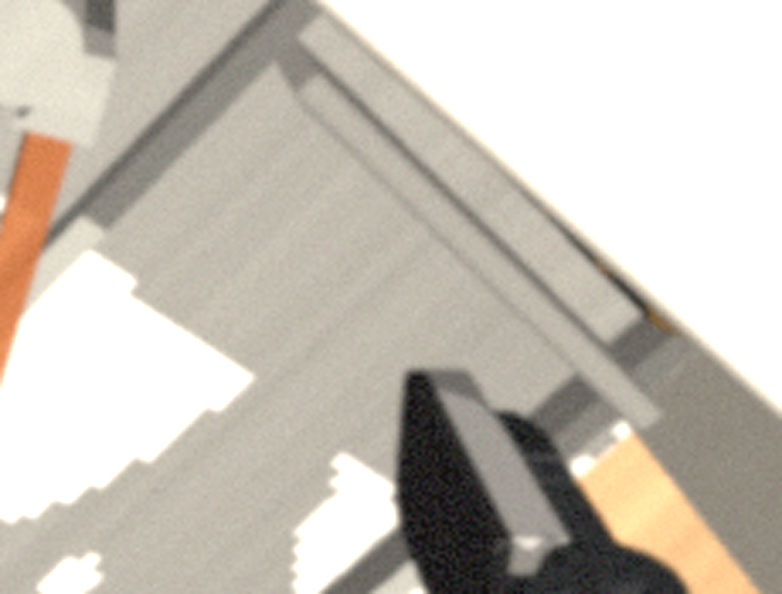

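Call:
send_rows --rows "0.83 0.05 0.1 0.15 -0.3; 0.84 0.05 0.15 0.25 -0.5; 0.85 0.1 0.2 0.3 -0.7; 0.87 0.1 0.25 0.4 -0.9; 0.87 0.1 0.25 0.4 -0.9"

```text
time_s: 42.55
eef_pos: [544.6, 26.9, -25.6]
ee_rot: [0.664, -0.244, 0.664, 0.244]
force: [1.6, 0.7, -2.4]
grip_width: 0.872
```

```bash
python3 - <<'E'
from h import *
genB([(1.15,-2,-26),(1.13,5,-26)],7,26,tip=21)
w=wrist(); im=w['pixels'][150:330,250:480,::-1]; cv2.imwrite('pics/w44.png',cv2.convertScaleAbs(cv2.resize(im,None,fx=3.4,fy=3.3,interpolation=cv2.INTER_CUBIC),alpha=1.6,beta=15))
E
```

```text
t42.55 curer [-33.5   5.3 -25.6] dir 315.2 F [ 1.6  0.7 -2.4] g 0.872 j6 -0.87
min clr [ 0.   0.  50.8  2. ] last [ 0.   0.  52.6  2. ] g 0.91
0.88 0.09 0.03 0.06 -0.09; 0.88 0.11 0.06 0.11 -0.20; 0.89 0.13 0.09 0.15 -0.30; 0.89 0.15 0.12 0.20 -0.41; 0.90 0.17 0.15 0.24 -0.51; 0.91 0.19 0.18 0.29 -0.61; 0.91 0.21 0.21 0.33 -0.71
```

View pics/w44.png

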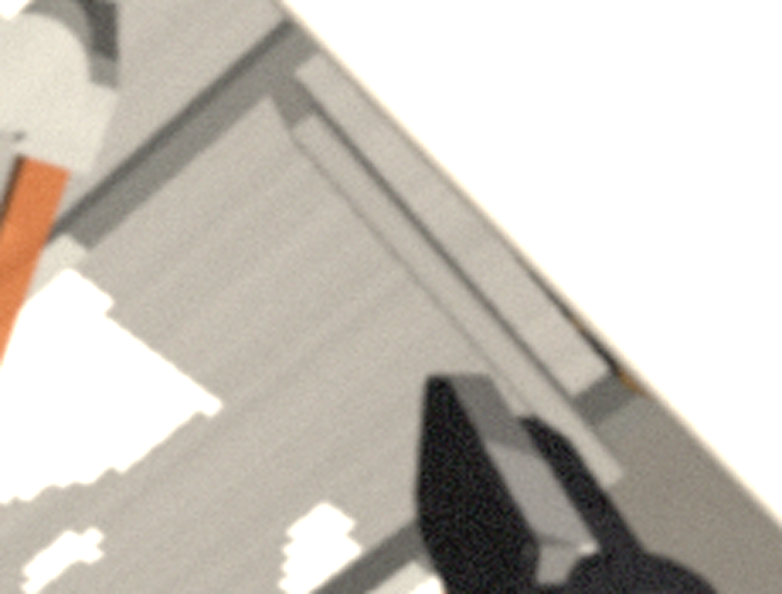

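Call:
send_rows --rows "0.88 0 0.05 0.1 -0.15; 0.89 0.05 0.1 0.15 -0.3; 0.89 0.05 0.1 0.2 -0.4; 0.89 0.05 0.1 0.2 -0.4"

```text
time_s: 43.0
eef_pos: [546.6, 28.0, -25.6]
ee_rot: [0.66, -0.256, 0.659, 0.254]
force: [3.8, -5.1, 0.1]
grip_width: 0.891
```

Call:
send_rows --rows "0.89 0 0 0.05 -0.1; 0.9 0 0.05 0.1 -0.15; 0.9 0 0.05 0.1 -0.2; 0.9 0 0.05 0.1 -0.2"

```text
time_s: 43.4
eef_pos: [547.9, 28.1, -25.1]
ee_rot: [0.659, -0.262, 0.656, 0.259]
force: [5.8, -9.9, 1.0]
grip_width: 0.903
```

```bash
python3 - <<'E'
from h import *
cur()
w=wrist(); im=w['pixels'][150:330,250:480,::-1]; cv2.imwrite('pics/w45.png',cv2.convertScaleAbs(cv2.resize(im,None,fx=3.4,fy=3.3,interpolation=cv2.INTER_CUBIC),alpha=1.6,beta=15))
E
```

```text
t43.40 curer [-32.    2.1 -25.1] dir 318.1 F [ 5.8 -9.9  1. ] g 0.903 j6 -0.91
```

View pics/w45.png

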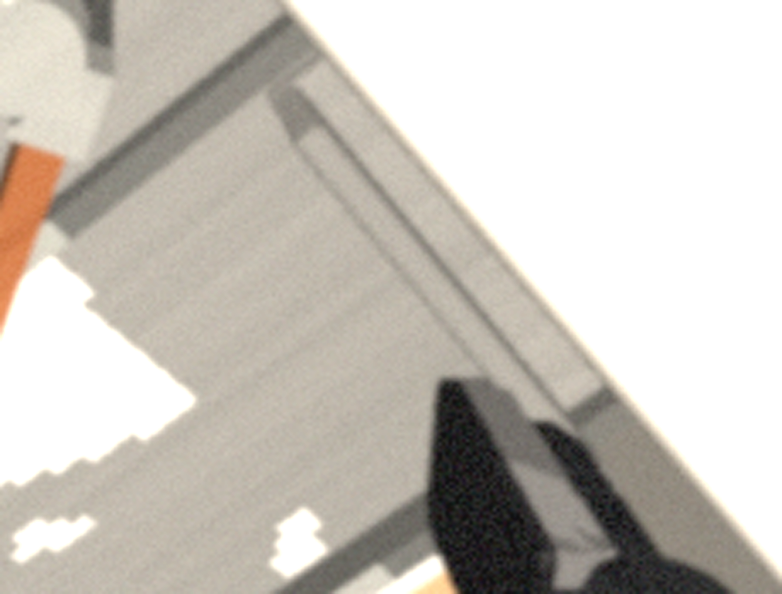

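Call:
send_rows --rows "0.89 0 0 -0.05 0; 0.88 0 -0.1 -0.15 0.1; 0.87 0 -0.2 -0.25 0.2; 0.86 0 -0.25 -0.35 0.3; 0.85 0 -0.3 -0.45 0.4; 0.84 0 -0.35 -0.55 0.5; 0.84 0 -0.35 -0.55 0.5"

```text
time_s: 44.15
eef_pos: [544.0, 23.8, -26.1]
ee_rot: [0.663, -0.246, 0.663, 0.246]
force: [0.9, 2.1, 0.8]
grip_width: 0.839
```

```bash
python3 - <<'E'
from h import *
cur()
w=wrist(); im=w['pixels'][150:330,250:480,::-1]; cv2.imwrite('pics/w46.png',cv2.convertScaleAbs(cv2.resize(im,None,fx=3.4,fy=3.3,interpolation=cv2.INTER_CUBIC),alpha=1.6,beta=15))
genB([(1.15,-14,-24),(1.3,-32,-16),(1.46,-60,-6),(1.5,-76,1)],12,28,tip=22)
E
```

```text
t44.15 curer [-36.6   5.5 -26.1] dir 315.6 F [0.9 2.1 0.8] g 0.839 j6 -0.88
t44.20 curer [-36.6   5.5 -26.1] dir 315.7 F [1.3 3.1 0.9] g 0.840 j6 -0.88
min clr [23.8 13.8 25.2  2.4] last [82.2 72.2 25.2  2.4] g 0.74
0.74 -0.39 -0.14 -0.60 1.69; 0.71 -0.45 -0.14 -0.93 2.27; 0.69 -0.49 -0.13 -1.25 2.89; 0.67 -0.53 -0.13 -1.57 3.57; 0.64 -0.58 -0.17 -2.01 4.65; 0.62 -0.62 -0.20 -2.45 5.83; 0.61 -0.63 -0.23 -2.89 7.09; 0.59 -0.65 -0.28 -3.29 8.41; 0.57 -0.69 -0.35 -3.49 9.15; 0.56 -0.71 -0.42 -3.69 9.94; 0.54 -0.73 -0.48 -3.89 10.75; 0.53 -0.74 -0.55 -4.09 11.60
```

View pics/w46.png

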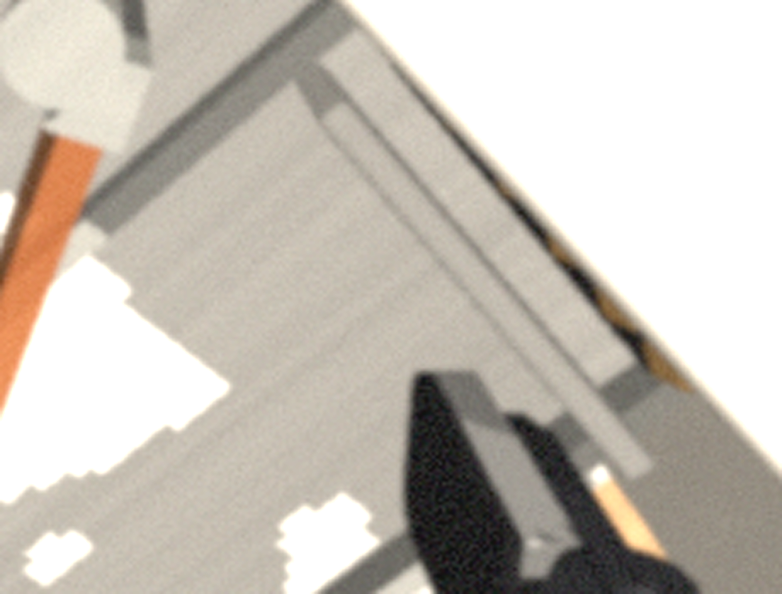

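```bash
cat > est.py <<'E'
from h import *
from scipy.optimize import least_squares
def est(w,roof,rail,lip,sc,o):
    # lip: list of (local y, z, dx) , px
    full=lambda u:np.array(u,float)/sc+o
    def line_d(P1,P2,q):
        a,b=proj(w,c2w(POSE,[P1,P2])); d=(b-a)/np.linalg.norm(b-a); n=np.array([-d[1],d[0]]); return (q-a)@n
    def f(p):
        x,yaw,y,du,dv=p; r=[]
        s=np.array([du,dv])
        for q in roof: r.append(line_d((18,-50,64),(18,50,64),full(q)-s))
        for q in rail: r.append(line_d((-150,21,12),(0,21,12),full(q)-s))
        for (lx,ly,lz),q in lip:
            c,sn=np.cos(yaw),np.sin(yaw); P=(x+c*lx-sn*ly, y+sn*lx+c*ly, 4+lz); r+=list((proj(w,c2w(POSE,[P]))[0]+s-full(q)))
        return np.array(r)
    r=least_squares(f,[27,0,-11,0,0],loss='soft_l1'); return r.x.round(3),f(r.x).round(1)
E
python3 - <<'E'
from est import *
w=wrist()
print(est(w,[(400,60),(560,235),(700,395)],[(120,190),(250,75)],[((-20,30,6),(300,85)),((-20,30,25),(325,118)),((-16,30,25),(347,104)),((-20,-30,25),(635,477)),((-16,-30,25),(652,463))],np.array([3.4,3.3]),np.array([250,150])))
print(est(w,[(400,60),(560,235),(700,395)],[(95,212),(330,12)],[((-20,30,25),(325,118)),((-20,-30,25),(635,477)),((-16,-30,25),(652,463))],np.array([3.4,3.3]),np.array([250,150])))
E
```

```text
(array([ 25.857,  -0.062, -14.634,  -5.065,  -9.821]), array([ 1.7, -0. , -3. ,  0.1, -0. , -1.6, -2.6, -1. ,  1.6,  1.4, -1.1,
       -0.3,  1.6,  3.3,  0.1]))
(array([ 26.197,  -0.074, -14.169,  -4.589,  -9.205]), array([ 1.7,  0. , -2.9, -0.7,  0.9, -0.3, -0.3, -0.8,  1.1,  2.8, -0.3]))
```

Call:
send_rows --rows "0.8 -0.2 -0.05 -0.3 0.9; 0.75 -0.35 -0.15 -0.6 1.7; 0.71 -0.45 -0.15 -0.95 2.3; 0.68 -0.5 -0.15 -1.4 3.3; 0.65 -0.55 -0.15 -1.85 4.4; 0.62 -0.6 -0.2 -2.4 5.8; 0.61 -0.65 -0.25 -2.9 7.1; 0.59 -0.65 -0.3 -3.3 8.4; 0.57 -0.7 -0.35 -3.5 9.2; 0.56 -0.7 -0.4 -3.7 10; 0.54 -0.75 -0.5 -3.9 10.8; 0.53 -0.75 -0.55 -4.1 11.6"

```text
time_s: 45.45
eef_pos: [516.8, -7.8, -18.6]
ee_rot: [0.699, 0.107, 0.699, -0.107]
force: [1.6, -0.4, -0.7]
grip_width: 0.533
```

```bash
python3 rev.py 3; python3 -c "
from h import *
w=wrist(); save(w,'w47r'); overlay(w,POSE,'w47',28,(120,0,480,250),2.2)
print([(w2c(POSE,[d['location']])[0].round(1).tolist(),round(d['confidence'],2)) for d in nets.spot_point(w,'rack_lip')])
"
```

```text
t45.45 curer [-70.4  30.  -18.6] dir 257.5 F [ 1.6 -0.4 -0.7] g 0.533 j6 0.06
min clr ring,lip,leaf,el [82.9 72.9 26.5  1.7]
0.55 0.03 0.05 0.05 0.05; 0.56 0.05 -0.19 0.15 1.00; 0.57 0.07 -0.44 0.22 1.95; 0.58 0.08 -0.69 0.25 2.90; 0.62 0.14 -0.95 0.36 3.75; 0.65 0.20 -1.24 0.44 4.60; 0.69 0.26 -1.53 0.49 5.45; 0.72 0.33 -1.84 0.50 6.30; 0.76 0.41 -2.12 0.56 7.00; 0.79 0.49 -2.41 0.60 7.70; 0.83 0.58 -2.70 0.61 8.40; 0.86 0.67 -2.99 0.59 9.10
[([4.2, -7.4, 16.3], 0.72), ([1.4, 46.8, 32.6], 0.33)]
```

View pics/w47.png

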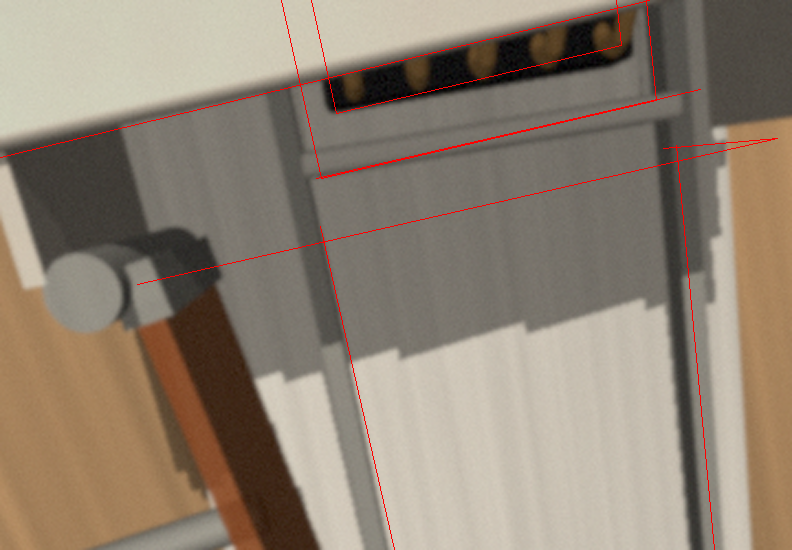

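Call:
send_rows --rows "0.55 0 0 0.05 0.05; 0.56 0.05 -0.2 0.15 1; 0.57 0.05 -0.45 0.2 1.95; 0.58 0.1 -0.7 0.25 2.9; 0.62 0.15 -0.95 0.35 3.75; 0.65 0.2 -1.25 0.45 4.6; 0.69 0.25 -1.55 0.5 5.45; 0.72 0.35 -1.85 0.5 6.3; 0.76 0.4 -2.1 0.55 7; 0.79 0.5 -2.4 0.6 7.7; 0.83 0.6 -2.7 0.6 8.4; 0.86 0.65 -3 0.6 9.1"

```text
time_s: 46.75
eef_pos: [513.7, -37.8, -25.1]
ee_rot: [0.603, 0.368, 0.604, -0.368]
force: [3.1, 1.1, 0.0]
grip_width: 0.86
```

```bash
python3 rev.py 6
```

```text
t46.75 curer [-100.6   30.5  -25.1] dir 212.1 F [3.1 1.1 0. ] g 0.860 j6 0.80
min clr ring,lip,leaf,el [148.5 138.5  52.7   1.9]
0.87 0.03 -0.32 0.05 0.82; 0.88 0.05 -0.62 0.06 1.62; 0.88 0.06 -0.93 0.05 2.42; 0.89 0.08 -1.24 0.01 3.22; 0.86 0.01 -1.72 -0.25 4.52; 0.84 -0.05 -2.03 -0.50 5.82; 0.82 -0.11 -2.29 -0.79 7.12; 0.79 -0.17 -2.51 -1.11 8.42; 0.76 -0.25 -2.61 -1.45 9.57; 0.72 -0.32 -2.68 -1.80 10.72; 0.69 -0.39 -2.71 -2.16 11.87; 0.65 -0.46 -2.71 -2.52 13.02
```

Call:
send_rows --rows "0.87 0.05 -0.3 0.05 0.8; 0.88 0.05 -0.6 0.05 1.6; 0.88 0.05 -0.95 0.05 2.4; 0.89 0.1 -1.25 0 3.2; 0.86 0 -1.7 -0.25 4.5; 0.84 -0.05 -2.05 -0.5 5.8; 0.82 -0.1 -2.3 -0.8 7.1; 0.79 -0.15 -2.5 -1.1 8.4; 0.76 -0.25 -2.6 -1.45 9.6; 0.72 -0.3 -2.7 -1.8 10.7; 0.69 -0.4 -2.7 -2.15 11.9; 0.65 -0.45 -2.7 -2.5 13"

```text
time_s: 47.95
eef_pos: [478.3, -27.6, -20.4]
ee_rot: [0.31, 0.635, 0.31, -0.635]
force: [2.4, -0.6, -0.5]
grip_width: 0.652
```

```bash
python3 rev.py 9; python3 -c "
from h import *
seen('w50')"
```

```text
t47.95 curer [-93.4  66.6 -20.4] dir 147.0 F [ 2.4 -0.6 -0.5] g 0.652 j6 1.93
min clr ring,lip,leaf,el [96.1 85.1 57.1  1.7]
0.62 -0.04 0.05 -0.21 0.50; 0.59 -0.08 0.11 -0.45 1.00; 0.56 -0.13 0.17 -0.71 1.50; 0.54 -0.17 0.23 -0.96 2.00; 0.51 -0.20 0.56 -1.32 2.10; 0.49 -0.22 0.88 -1.69 2.20; 0.46 -0.25 1.18 -2.08 2.30; 0.44 -0.27 1.46 -2.48 2.40; 0.43 -0.29 1.74 -2.85 2.40; 0.42 -0.30 2.01 -3.31 2.40; 0.41 -0.31 2.25 -3.86 2.40; 0.39 -0.32 2.46 -4.43 2.40
```

View pics/w50.png

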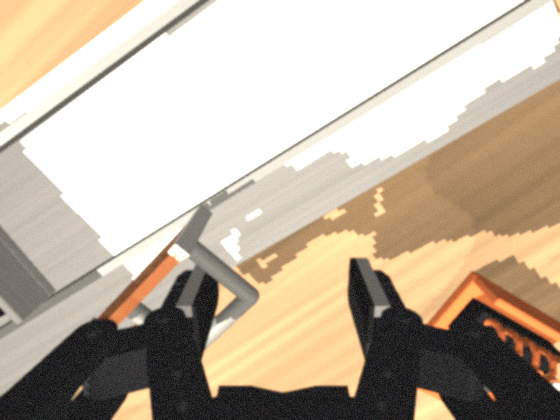

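Finger A is still in the handle, so I ease the gate shut.

Call:
send_rows --rows "0.62 0 0.05 -0.2 0.5; 0.59 -0.1 0.1 -0.45 1; 0.56 -0.15 0.15 -0.7 1.5; 0.54 -0.15 0.25 -0.95 2; 0.51 -0.2 0.55 -1.3 2.1; 0.49 -0.2 0.9 -1.7 2.2; 0.46 -0.25 1.2 -2.1 2.3; 0.44 -0.25 1.45 -2.5 2.4; 0.43 -0.3 1.75 -2.85 2.4; 0.42 -0.3 2 -3.3 2.4; 0.41 -0.3 2.25 -3.85 2.4; 0.39 -0.3 2.45 -4.4 2.4"

```text
time_s: 49.25
eef_pos: [523.5, -6.5, -17.7]
ee_rot: [-0.244, -0.663, -0.246, 0.664]
force: [-3.4, 7.1, 4.0]
grip_width: 0.387
```

```bash
python3 rev.py 12
```

```text
t49.25 curer [-68.6  23.4 -17.7] dir 135.4 F [-3.4  7.1  4. ] g 0.387 j6 2.20
min clr ring,lip,leaf,el [82.6 72.2 52.4  2.2]
0.39 -0.05 0.31 -0.54 -0.32; 0.39 -0.05 0.40 -1.06 -0.72; 0.39 -0.05 0.45 -1.58 -1.12; 0.39 -0.05 0.46 -2.09 -1.52; 0.40 -0.05 0.60 -2.36 -2.37; 0.41 -0.04 0.72 -2.64 -3.22; 0.41 -0.04 0.84 -2.93 -4.07; 0.42 -0.03 0.95 -3.24 -4.92; 0.43 -0.02 1.11 -3.43 -5.82; 0.44 -0.01 1.27 -3.64 -6.72; 0.45 0.00 1.42 -3.86 -7.62; 0.46 0.02 1.57 -4.10 -8.52
```

```bash
python3 -c "
from h import *
cur(); seen('w51')"
```

```text
t49.25 curer [-68.6  23.4 -17.7] dir 135.4 F [-3.4  7.1  4. ] g 0.387 j6 2.20
```

View pics/w51.png

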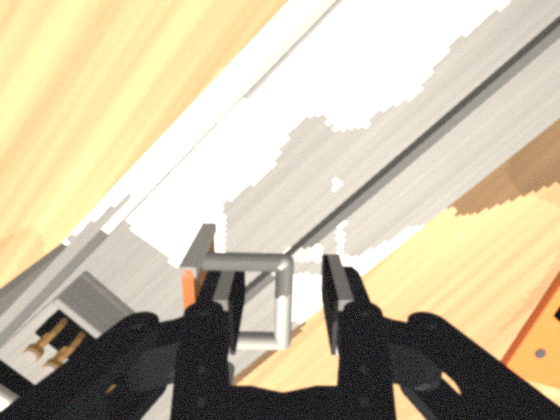

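View pics/sw51.png

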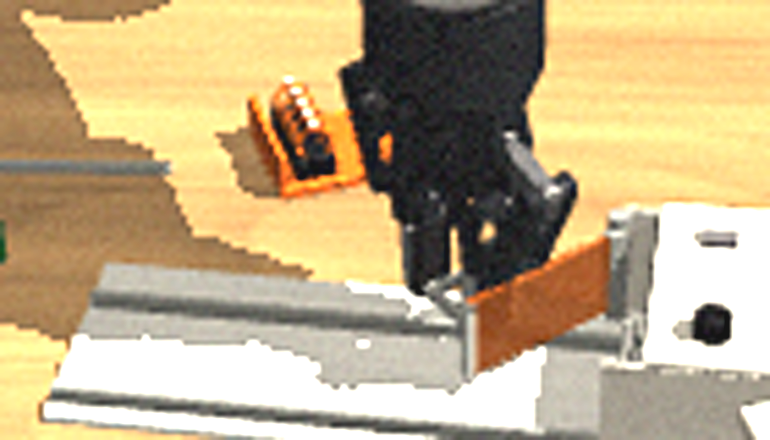

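Call:
send_rows --rows "0.39 0 0.15 -0.25 -0.15; 0.39 0 0.3 -0.5 -0.3; 0.39 0 0.35 -0.8 -0.5; 0.39 0 0.4 -1.05 -0.7; 0.39 0 0.4 -1.3 -0.9; 0.39 0 0.45 -1.6 -1.1; 0.39 0 0.45 -1.85 -1.3; 0.39 0 0.45 -2.1 -1.5; 0.4 0 0.55 -2.25 -1.95; 0.4 0 0.6 -2.35 -2.35; 0.41 0 0.65 -2.5 -2.8; 0.41 0 0.7 -2.65 -3.2"

```text
time_s: 50.55
eef_pos: [547.1, 4.9, -18.4]
ee_rot: [-0.334, -0.621, -0.337, 0.624]
force: [-4.3, 5.7, 1.7]
grip_width: 0.412
```

Call:
send_rows --rows "0.41 0 0.05 -0.15 -0.4; 0.41 0 0.1 -0.3 -0.8; 0.42 0 0.1 -0.5 -1.3; 0.42 0 0.1 -0.6 -1.7; 0.43 0 0.1 -0.65 -2.2; 0.43 0 0.15 -0.7 -2.6; 0.44 0 0.2 -0.75 -3; 0.44 0 0.2 -0.8 -3.5; 0.45 0 0.2 -0.85 -4; 0.46 0 0.2 -0.85 -4.4; 0.46 0 0.2 -0.85 -4.8; 0.46 0 0.2 -0.85 -5.2"

```text
time_s: 51.75
eef_pos: [556.9, 8.8, -17.6]
ee_rot: [0.467, 0.532, 0.465, -0.531]
force: [7.0, -4.1, -4.8]
grip_width: 0.457
```

```bash
python3 -c "
from h import *
cur(); seen('w52'); print(delta((-45.5,-17,-17),180))"
```

```text
t51.75 curer [-50.5  -8.5 -17.6] dir 177.4 F [ 7.  -4.1 -4.8] g 0.457 j6 1.51
[-0.06  0.82 -0.54 -0.52]
```

View pics/w52.png

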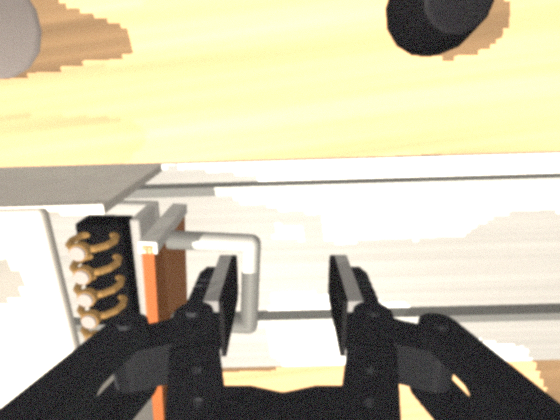

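Call:
send_rows --rows "0.46 0 0.2 -0.1 0; 0.46 0 0.4 -0.3 -0.2; 0.46 0 0.6 -0.4 -0.4; 0.46 0 0.8 -0.5 -0.5; 0.46 0 0.8 -0.5 -0.5; 0.46 0 0.8 -0.5 -0.5"

```text
time_s: 52.45
eef_pos: [564.2, 13.6, -17.6]
ee_rot: [-0.477, -0.522, -0.477, 0.522]
force: [-0.3, -0.7, 0.1]
grip_width: 0.458
```

```bash
python3 -c "
from h import *
cur(); w=wrist(); overlay(w,POSE,'w53',28,(0,150,330,400),2.4)
f=lambda P:((proj(w,c2w(POSE,P))-[0,150]+.5)*2.4).round(0).tolist()
for r in (24,28,30): print(r,'lipfront top end',f([[r-16,-41,29],[r-20,-41,29]]),'bar base',f([[r-10,-36,10],[r-10,-36,20]]))
"
```

```text
t52.45 curer [-45.1 -15.4 -17.6] dir 179.7 F [-0.3 -0.7  0.1] g 0.458 j6 1.48
24 lipfront top end [[352.0, 184.0], [376.0, 184.0]] bar base [[359.0, 170.0], [339.0, 191.0]]
28 lipfront top end [[328.0, 184.0], [352.0, 184.0]] bar base [[338.0, 170.0], [317.0, 191.0]]
30 lipfront top end [[315.0, 184.0], [340.0, 184.0]] bar base [[327.0, 170.0], [305.0, 191.0]]
```

View pics/w53.png

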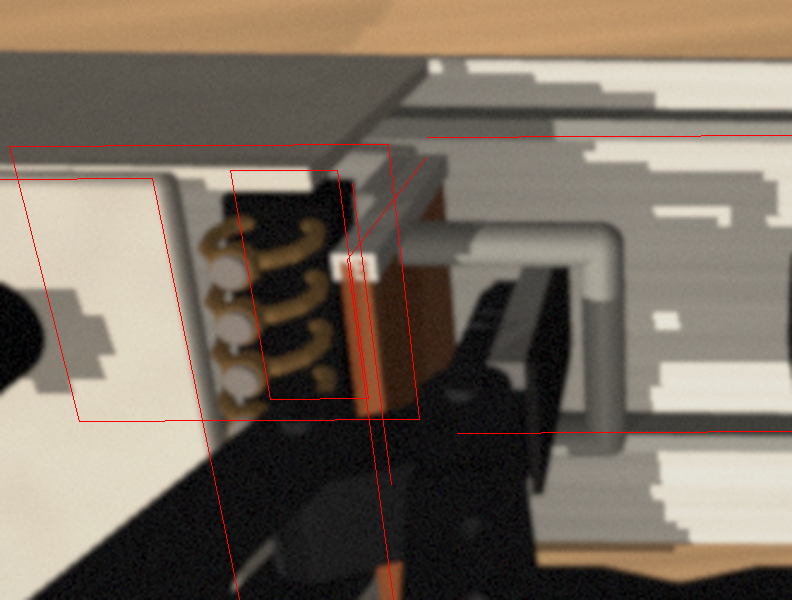

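```bash
python3 - <<'E'
from h import *
w=wrist(); M=np.array(w['mount']); K=np.array(w['intrinsics'])
def back(px,T,z):
    d=np.linalg.inv(K)@np.array([px[0],px[1],1.]); C=T@M; o=C[:3,3]; v=C[:3,:3]@d; return o+v*(z-o[2])/v[2]
def Tm(p,q):
    T=np.eye(4); T[:3,:3]=Rn.from_quat([q[1],q[2],q[3],q[0]]).as_matrix(); T[:3,3]=p; return T
s=ctrl.sense(); Tn=Tm(s['eef_pos'],s['ee_rot']); T9=Tm([558.6,10.7,78.5],[-0.478,-0.52,-0.479,0.521])
for z in (33,37,40):
    a=[w2c(POSE,back(p,T9,z))[0].round(1).tolist()[:2] for p in [(372.5,186),(371.3,200.7),(370.6,215),(369.7,229.3),(367.2,242.3)]]
    b=[w2c(POSE,back(p,Tn,z))[0].round(1).tolist()[:2] for p in [(95,262.5),(97,286.7),(100,308.3)]]
    print(z,a,b)
g=[(0,-40,54)]
print('gate end now',w2c(POSE,back((355/2.4,150+268/2.4),Tn,54)).round(1),'w9',w2c(POSE,back((200,172),T9,54)).round(1))
print('bar w9', [w2c(POSE,back(p,T9,z))[0].round(1).tolist() for z in (10,20,25) for p in [(150+640/3.2,150+60/3),(150+737/3.2,150+60/3)]])
print('bar now', [w2c(POSE,back(p,Tn,z))[0].round(1).tolist() for z in (10,20,25) for p in [(222/2.4,150+192/2.4),(352/2.4,150+182/2.4)]])
print('dots/lip w9',[w2c(POSE,back(p,T9,z))[0].round(1).tolist() for z,p in [(10,(290,157)),(29,(150+795/3.2,150+50/3)),(29,(150+775/3.2,150+40/3))]])
E
```

```text
33 [[-106.7, -25.5], [-106.7, -15.6], [-107.0, -5.7], [-107.2, 4.5], [-106.2, 14.0]] [[28.4, -27.2], [29.4, -16.3], [29.8, -6.2]]
37 [[-105.7, -26.7], [-105.7, -16.9], [-106.0, -7.2], [-106.1, 2.8], [-105.2, 12.1]] [[26.1, -29.3], [27.1, -18.8], [27.5, -8.9]]
40 [[-104.9, -27.5], [-104.9, -17.9], [-105.2, -8.3], [-105.4, 1.6], [-104.4, 10.8]] [[24.4, -30.9], [25.3, -20.6], [25.7, -11.0]]
gate end now [[ -1.2 -38.4  54. ]] w9 [[ -1.6 -39.7  54. ]]
bar w9 [[-96.0, -30.5, 10.0], [-117.1, -30.5, 10.0], [-94.1, -32.9, 20.0], [-114.4, -32.9, 20.0], [-93.2, -34.1, 25.0], [-113.0, -34.1, 25.0]]
bar now [[40.0, -31.5, 10.0], [15.3, -33.4, 10.0], [34.4, -35.7, 20.0], [11.3, -37.4, 20.0], [31.6, -37.8, 25.0], [9.3, -39.5, 25.0]]
dots/lip w9 [[-54.1, -39.6, 10.0], [-123.4, -37.3, 29.0], [-119.1, -39.5, 29.0]]
```

Call:
send_rows --rows "0.46 -0.3 0.1 0 0; 0.46 -0.8 0.1 0 0; 0.46 -1.4 0.1 0 0; 0.46 -2 0.1 0 0; 0.46 -2.8 0.1 0 0; 0.46 -4 0.1 0 0; 0.46 -6 0.1 0 0; 0.46 -8.5 0.1 0 0; 0.46 -11 0.1 0 0; 0.46 -13 0.1 1 0; 0.46 -14 0.1 3 0; 0.46 -14 0.1 4 0"

```text
time_s: 53.75
eef_pos: [562.3, -27.6, 124.7]
ee_rot: [0.478, 0.523, 0.475, -0.522]
force: [-0.9, -1.1, -0.4]
grip_width: 0.455
```

Call:
send_rows --rows "0.46 0 0 0 0; 0.46 0 0 0 0; 0.46 0 0 0 0"

```text
time_s: 54.05
eef_pos: [561.3, -25.7, 121.9]
ee_rot: [-0.476, -0.522, -0.477, 0.522]
force: [-0.4, -0.4, -0.2]
grip_width: 0.46
```

```bash
python3 -c "
from h import *
cur(); w=wrist(); overlay(w,POSE,'w60',28,None,1.4)
overlay(capture('top'),POSE,'t60',28,(150,180,370,280),3)
p=capture('scene'); save(p,'s60')
for t in ('ring_cone','flux_jar','loupe','bench_block','needle_file','mug','soap_pump'):
    print(t,[np.round(d['location']).tolist() for d in nets.spot_point(p,t)][:1])
"
```

```text
t54.05 curer [-84.5 -15.9 121.9] dir 179.7 F [-0.4 -0.4 -0.2] g 0.460 j6 1.41
ring_cone [[671.0, 113.0, 4.0]]
flux_jar [[450.0, 172.0, -1.0]]
loupe [[568.0, 140.0, 11.0]]
bench_block []
needle_file [[393.0, -223.0, -2.0]]
mug [[624.0, -388.0, -4.0]]
soap_pump [[793.0, 112.0, 3.0]]
```

View pics/w60.png

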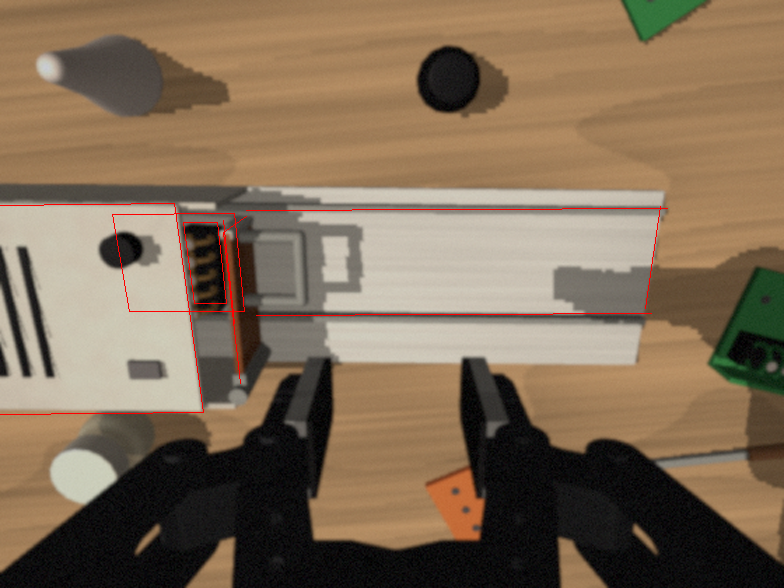

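View pics/t60.png

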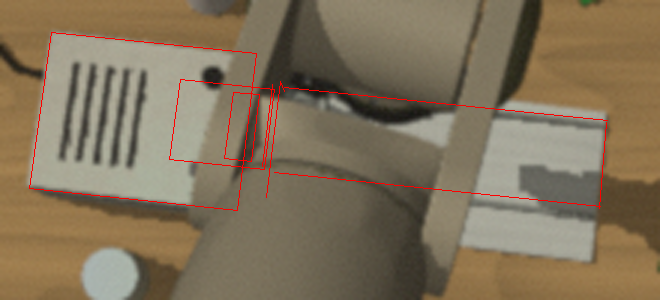

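View pics/s60.png

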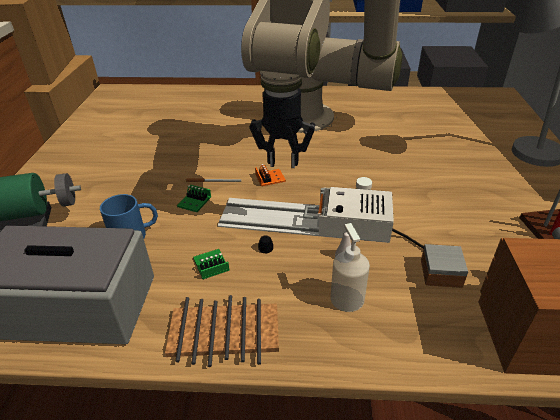

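```bash
python3 -c "
from h import *
print(workorder.finish_job())"
```

```text
the job is handed in; nothing more can be done
None
```

The rack is in the curing box against the stop and the gate is shut behind it. I handed the job in at about 54 s; no verdict is reported.

I pushed the rack up to the gate with the fingers shut. Then I hooked one fingertip in the gate's pull, held the gate at about 1.3–1.5 rad while the other fingertip pushed the lip home, and eased the gate shut before lifting out.

**Last checks**
- **Gate:** it looks shut in the wrist picture. Its free end is within 1 mm of where it stood before opening.
- **Rack position:** the final wrist picture matches the home position of 28 mm. A comparison of the ring positions before and after gave about 29 ± 1.5 mm.
- **Robot:** the gripper is clear of everything, with force readings near zero.
- **Bystanders:** in the last scene picture, the ring cone, flux jar, file, mug and soap pump were found within about 7 mm of their first positions, which is close to the network's own error. For the loupe it reported a wrong spot, and it did not find the bench block. I saw both in place by eye only.

**What disagreed or could have gone wrong**
- **TCP height:** the real fingertips sit about 38 mm behind the reported TCP. I found this by touching the chute floor and corrected for it.
- **Tipping:** pushing against the stop with up to 25 N tilted the rack slightly, and it settled back when I eased off. I judged this to be under the 0.15 rad limit but could not measure it.
- **Rack reading:** wrist views taken at other angles gave 24–27 mm and a small yaw of about 0.03–0.06 rad. A second push on the right side of the lip did not move the rack for good.

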